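Load the filter cassette and clamp it with the ratchet lever

TASK

Load the optical filters from the storage tray into the cassette slots of their own colour, one after another in slot order (red, yellow, green, blue; some colours may be absent, their slots stay empty), each upright and fully down in its slot. Then tighten the clamp bolt with short back-and-forth swings of its ratchet lever until the brass jaw is fully closed over the filters, and leave the lever swung back at its parked stop, the one away from the slots. Do not disturb the other things on the table.

Things in the scene. Friction and masses are not known exactly. Their poses are not given: they have to be found in the camera images.
- red_filter: red filter cartridge (absent in some starts): upright black round can, diameter 36 mm, 20 mm tall, 0.12 kg, with a plain upright red round stem, diameter 14 mm and 38 mm tall, on top of its middle (58 mm in all). Only the stem can be gripped while the can is in a pocket. Origin at the centre of the underside, z up. Symmetric about z.
- yellow_filter: yellow filter cartridge (absent in some starts): upright black round can, diameter 36 mm, 20 mm tall, 0.12 kg, with a plain upright yellow round stem, diameter 14 mm and 38 mm tall, on top of its middle (58 mm in all). Only the stem can be gripped while the can is in a pocket. Origin at the centre of the underside, z up. Symmetric about z.
- green_filter: green filter cartridge (absent in some starts): upright black round can, diameter 36 mm, 20 mm tall, 0.12 kg, with a plain upright green round stem, diameter 14 mm and 38 mm tall, on top of its middle (58 mm in all). Only the stem can be gripped while the can is in a pocket. Origin at the centre of the underside, z up. Symmetric about z.
- blue_filter: blue filter cartridge (absent in some starts): upright black round can, diameter 36 mm, 20 mm tall, 0.12 kg, with a plain upright blue round stem, diameter 14 mm and 38 mm tall, on top of its middle (58 mm in all). Only the stem can be gripped while the can is in a pocket. Origin at the centre of the underside, z up. Symmetric about z.
- tray: fixed grey storage tray, 130 x 130 x 22 mm, origin at the centre of its underside on the table. Four round pockets, diameter 39 mm, 18 mm deep, 58 mm apart in a square about the middle (at x, y = +-29 mm). A can in a pocket stands 2 mm proud, so its stem rises from 24 mm to 62 mm above the table. Which colour stands in which pocket varies.
- slot1 (a point): centre of the floor of slot 1 of the cassette (4 mm above the table), the place of the red filter: a round pocket, diameter 39 mm, 18 mm deep, its rim 22 mm above the table with a small chamfer; beside it a red colour bar and 1 white dot. Axes are those of the cassette, z up: the slots 1 to 4 stand in a row along +y, 54 mm apart, slot 1 nearest the clamp bolt. A seated can's underside lies on this point.
- slot2 (a point): centre of the floor of slot 2 of the cassette (4 mm above the table), the place of the yellow filter: a round pocket, diameter 39 mm, 18 mm deep, its rim 22 mm above the table with a small chamfer; beside it a yellow colour bar and 2 white dots. Axes are those of the cassette, z up: the slots 1 to 4 stand in a row along +y, 54 mm apart, slot 1 nearest the clamp bolt. A seated can's underside lies on this point.
- slot3 (a point): centre of the floor of slot 3 of the cassette (4 mm above the table), the place of the green filter: a round pocket, diameter 39 mm, 18 mm deep, its rim 22 mm above the table with a small chamfer; beside it a green colour bar and 3 white dots. Axes are those of the cassette, z up: the slots 1 to 4 stand in a row along +y, 54 mm apart, slot 1 nearest the clamp bolt. A seated can's underside lies on this point.
- slot4 (a point): centre of the floor of slot 4 of the cassette (4 mm above the table), the place of the blue filter: a round pocket, diameter 39 mm, 18 mm deep, its rim 22 mm above the table with a small chamfer; beside it a blue colour bar and 4 white dots. Axes are those of the cassette, z up: the slots 1 to 4 stand in a row along +y, 54 mm apart, slot 1 nearest the clamp bolt. A seated can's underside lies on this point.
- cassette: fixed grey filter cassette, block 110 x 230 x 22 mm with four slots in a row along its y axis (at x = 0, y = -81, -27, 27, 81 mm), origin at the centre of the block's underside. The clamp bolt stands beside its -y end, on a 6 mm steel plate.
- jaw_edge (a point): middle of the leading edge of the brass clamp jaw, a flat bar (24 mm wide, 228 mm long, underside 26 mm and top 31 mm above the table) along the slots on their +x side. Open, the edge stands 30 mm (in cassette x) from the slots' centre line, clear of the cans; as the bolt is tightened it slides in -x, 4.1 mm per rad, over the rims of seated cans (a can that is not fully down blocks it) to 9.5 mm from the centre line, when it is fully closed.
- bolt_axis (a point): point on the upright axis of the clamp bolt, at the top of its hex head (a white stripe shows it turn), 55 mm above the table. Axes are those of the cassette. The ratchet lever turns about this axis.
- bolt (a joint): angle of the clamp bolt in rad, growing as it is tightened (clockwise from above): 0 is open, 5.0 is its end stop with the jaw fully closed. It starts at 0 to 0.4, needs about 0.25 N m, stays where it is left, and is turned only through the ratchet lever.
- lever (a joint): angle of the ratchet lever in rad, growing clockwise from above. It swings only from 0 (its parked stop, away from the slots) to 1.1 (towards the slots) between two steel stop posts (48 mm tall), so a full turn is blocked. Swung clockwise it takes the bolt with it, after up to 0.4 rad of free play to the next ratchet tooth (16 teeth); swung back it clicks freely and leaves the bolt where it is. It stays where it is left. At 0.55 it points along the cassette's -x.
- lever_knob (a point): centre of the top of the orange upright knob at the lever's end: round, diameter 18 mm, 45 mm tall, its top 90 mm above the table, 110 mm from the bolt's axis; the steel lever below it is 16 mm wide, its top 45 mm above the table. The knob does not turn on the lever, but may turn between fingers that straddle it.
- wash_bottle: white plastic bottle with a blue cap and thin spout, diameter 54 mm, 158 mm tall; bystander, origin at the centre of its underside.
- lens_post: lens in a black ring (diameter 38 mm) on a steel post with a round foot (50 mm), 119 mm tall; bystander, origin at the centre of its underside.
- power_meter: small grey meter box 85 x 60 x 32 mm with a dark window; bystander, origin at the centre of its underside.
Not all that is in view belongs to the job. Leave any purple look-alike of the green_filter alone. What is shaped like the red_filter but purple is not meant.

How it is judged:
By the outcome, as a careful person would: the job done as asked, in the order asked, and still so for the second after the job is handed in, with the robot touching nothing.
Of red_filter, yellow_filter, green_filter, blue_filter only 2 to 4 are there at a start; the rules pass over those that are not, and their reading is None.
At some moment in a run one of red_filter, yellow_filter, green_filter, blue_filter may be knocked a few centimetres aside while the robot is not near it.
Once in a run the grip may slacken for a moment while it holds something.
It also fails if it takes over 210 s, if anything falls off the work surface, if the arm or the gripper's body presses on something with over 40 N, if the wrist force passes 120 N, or if a joint passes its speed limit or range.

ROBOT

A 6-joint arm with a two-finger parallel gripper is mounted at the origin on the work surface. World frame = base frame: x ahead of the robot, y to its left, z up, the work surface at z = 0. Lengths are in m, angles in rad, forces in N, time in s.
With the tool pointing down it reaches from about 0.35 to 0.975 m from the base axis. Payload 17.4 kg.
Tool frame: the origin (TCP) lies at the very end of the fingers, on their centre line; the grasp point (between the pads) lies 19 mm behind it (ctrl.grip_point_offset is the distance from the TCP to the grasp point, in m); z points along the fingers, y is the direction in which the jaws open and shut (so a half turn about z gives the same grasp; the last joint's range is limited). The gripper opens to 85 mm and grips with 20 to 120 N. Pads are 22 mm wide; open, the fingers measure 114 mm over their backs; the gripper's body (76 mm by 85 mm) begins 54 mm behind the grasp point. The pads swing forward as they close: fully open they stand 13 mm farther back than shut.
Start: joints at [-0.038, 0.116, 1.442, -0, 1.584, -0.038], TCP at [0.675, -0, 0.231] pointing down, gripper open.
Joint ranges: [-2.83, 2.83], [-0.83, 2.19], [0.07, 2.5], [-1.14, 4.28], [0.01, 3], [-2.97, 2.97]. Speed limits (rad/s): [1.89, 1.89, 2.22, 3.14, 3.14, 3.14].

INTERFACE

Orientations are given as a unit quaternion [x, y, z, w].
In Python, from workcell import ctrl, cams, order gives the robot as it stands. The module is installed in compiled form; this text tells all that it offers.
- The arm moves only by the tool carry_out, never from a script. Its arguments are lists of equal length, an entry for each row: "fingers": the closure, from -1 (fully open) to 1 (shut), so that 0 is half open; "xyz": the shift along the tool's x, y, z in mm, a list of three; "yaw": the turn about the tool's z in degrees. A call has 1 to 8 rows; each row shifts and turns the pose as measured when the row begins, along the tool's axes as they then stand; what a row does not reach is not made up. A row lasts 1/8 s, in which the tool goes at most 62.5 mm and 10.7 degrees, less where a joint would pass 70% of its speed; a pose out of reach is approached as far as the arm can. A call with a gripper value outside its range is refused whole. The fingers move at their own pace and stop on an object; "grip_force" is the grip in N (left out, the last holds). Time passes only in rows, so rows that do not move let the fingers close. It gives the time, the measured TCP pose, the force and the opening at its end, in the units of the state.
- ctrl.read_state(): the state, without advancing time (a new reading comes with each control period).
- cams.camera(name): name is "scene" or "side" or "wrist"; returns a dict with "frame" (384x512x3 uint8, red, green, blue), "z_map" (384x512 float32, m along the optical axis (not along the pixel's ray), 0 where there is no reading), "fx", "fy", "cx", "cy" (pixels), "rvec" (rotation vector, rad) and "tvec" (3), from world to camera coordinates, as OpenCV has them; the wrist camera has in their place "hand_eye" (4x4, takes a point from camera to tool coordinates, whose origin is the TCP and whose axes are the flange's). Camera axes: x right, y down, z forward; pixel columns grow to the right and rows downward; lengths in m; the calibration is good to about 2 mm. A picture is of the moment at which its call begins: read the wrist's pose just before it.
- order.sign_off(): hands the job in, once; it reports no verdict.
The state is a dict: "clock": time; "joint_pos": joint angles; "qvel": joint speeds; "joint_torque": joint torques, N m; "tool_pos": TCP position; "ee_rot": TCP orientation; "wrist_force": force on the tool from outside, world axes, zero at the start; "moment": the same for the moment, N m; "gripper_width": finger opening in m.
Only numpy, scipy, OpenCV 4.12 (cv2) and the standard library are available. Lean on these libraries where they do the work, as an engineer would, in place of code of your own. Each camera call takes 0.05 s, during which the arm holds its last target.

## Working session

There is one attempt and no reset: what is moved stays moved. The work goes in short steps, Python scripts to look and compute and a tool call to move; the robot and the scene stay as the last step left them, time stands still between calls to the robot, and variables do not carry over. Pictures are saved under pics/ and viewed, and the job is handed in when it is done.

Besides the shell and the picture viewer there is one more tool, called after ">>>" in YAML: its name, and indented under it one key for each argument. carry_out: Moves the arm, as the interface text tells. Its arguments: {"type":"object","properties":{"fingers":{"type":"array","items":{"type":"number"}},"xyz":{"type":"array","items":{"type":"array","items":{"type":"number"}}},"yaw":{"type":"array","items":{"type":"number"}},"grip_force":{"type":"number"}},"required":["fingers","xyz","yaw"]}

```bash
mkdir -p pics
cat > h.py <<'E'
import numpy as np, cv2
from scipy.spatial.transform import Rotation as R
from workcell import ctrl, cams, order
def pose():
    s=ctrl.read_state(); T=np.eye(4); T[:3,:3]=R.from_quat(s['ee_rot']).as_matrix(); T[:3,3]=s['tool_pos']; return T,s
def grab(n):
    T,s=pose(); c=cams.camera(n)
    if n=='wrist': M=T@np.array(c['hand_eye'])
    else:
        M=np.eye(4); r=cv2.Rodrigues(np.array(c['rvec'],float))[0]; M[:3,:3]=r.T; M[:3,3]=-r.T@np.array(c['tvec']).ravel()
    c['M']=M; return c
def world(c):
    z=c['z_map']; v,u=np.mgrid[:z.shape[0],:z.shape[1]]
    P=np.stack([(u-c['cx'])/c['fx']*z,(v-c['cy'])/c['fy']*z,z],-1)
    W=P@c['M'][:3,:3].T+c['M'][:3,3]; W[z==0]=np.nan; return W
def pix(c,p):
    q=c['M'][:3,:3].T@(np.array(p)-c['M'][:3,3]); return q[0]/q[2]*c['fx']+c['cx'],q[1]/q[2]*c['fy']+c['cy']
def ray(c,u,v,h):
    d=c['M'][:3,:3]@np.array([(u-c['cx'])/c['fx'],(v-c['cy'])/c['fy'],1]); o=c['M'][:3,3]
    return o+d*(h-o[2])/d[2]
def save(c,name,crop=None,k=1):
    f=c['frame'][:,:,::-1]
    if crop: x0,y0,x1,y1=crop; f=f[y0:y1,x0:x1]
    cv2.imwrite('pics/'+name,cv2.resize(f,None,fx=k,fy=k,interpolation=cv2.INTER_CUBIC))
E
python3 - <<'E'
from h import *
for n in ['scene','side','wrist']:
    c=grab(n); save(c,n+'0.png',k=1.5); print(n,c['M'].round(3).tolist(),c['fx'])
print(pose())
E
```

```text
scene [[-0.45, 0.529, -0.719, 1.251], [0.893, 0.28, -0.353, 0.354], [0.015, -0.801, -0.598, 0.627], [0.0, 0.0, 0.0, 1.0]] 373.76249153041516
side [[0.737, -0.377, 0.561, -0.097], [-0.676, -0.398, 0.62, -0.715], [-0.01, -0.836, -0.548, 0.763], [0.0, 0.0, 0.0, 1.0]] 401.49873338114355
wrist [[1.0, 0.0, -0.001, 0.675], [-0.0, -0.947, -0.321, 0.082], [-0.001, 0.321, -0.947, 0.373], [0.0, 0.0, 0.0, 1.0]] 274.7403431695414
(array([[-1.90416286e-05,  9.99999609e-01, -8.84598919e-04,
         6.74862735e-01],
       [ 1.00000000e+00,  1.90567111e-05,  1.70416604e-05,
        -1.70486796e-05],
       [ 1.70585113e-05, -8.84598594e-04, -9.99999609e-01,
         2.30735459e-01],
       [ 0.00000000e+00,  0.00000000e+00,  0.00000000e+00,
         1.00000000e+00]]), {'clock': 0.15, 'joint_pos': array([-3.78126711e-02,  1.16385770e-01,  1.44209503e+00, -1.64130287e-05,
        1.58399646e+00, -3.78319297e-02]), 'qvel': array([-1.27730294e-03, -2.76468739e-04, -1.38453286e-03,  9.03648430e-05,
        5.42950068e-04, -1.34385186e-03]), 'joint_torque': array([ 7.81324125e-04, -7.32512355e+01, -6.32847619e+01, -3.31336332e-05,
        5.00968890e-03,  2.64853352e-04]), 'tool_pos': array([ 6.74862735e-01, -1.70486796e-05,  2.30735459e-01]), 'ee_rot': array([ 7.07099977e-01,  7.07113447e-01, -3.06724804e-04, -3.18781036e-04]), 'wrist_force': array([ 0.00104435,  0.63125276, -1.0439546 ]), 'moment': array([-0.0459745 , -0.03733889,  0.03690946]), 'gripper_width': 0.08551572809415833})
```

View pictures.

View pics/scene0.png

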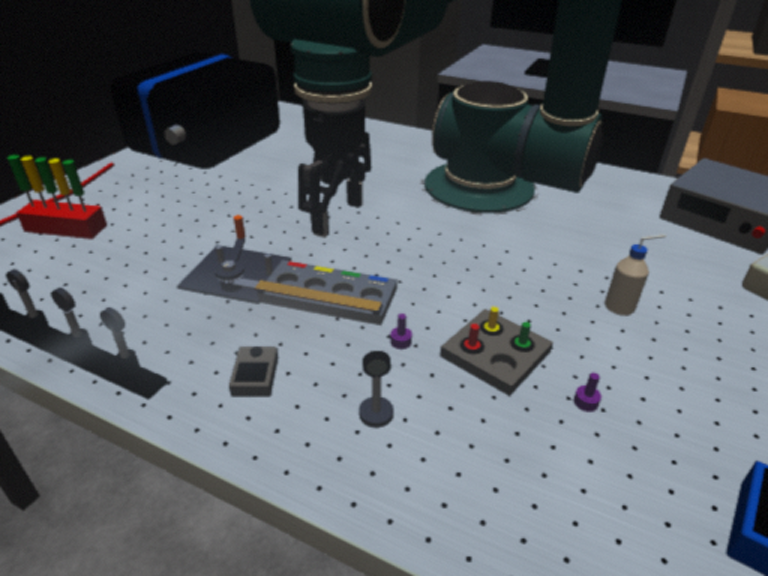

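View pics/side0.png

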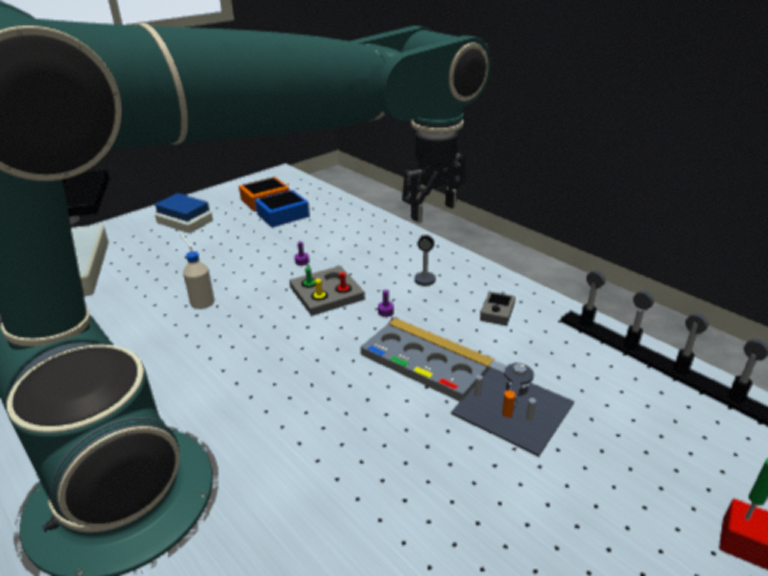

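View pics/wrist0.png

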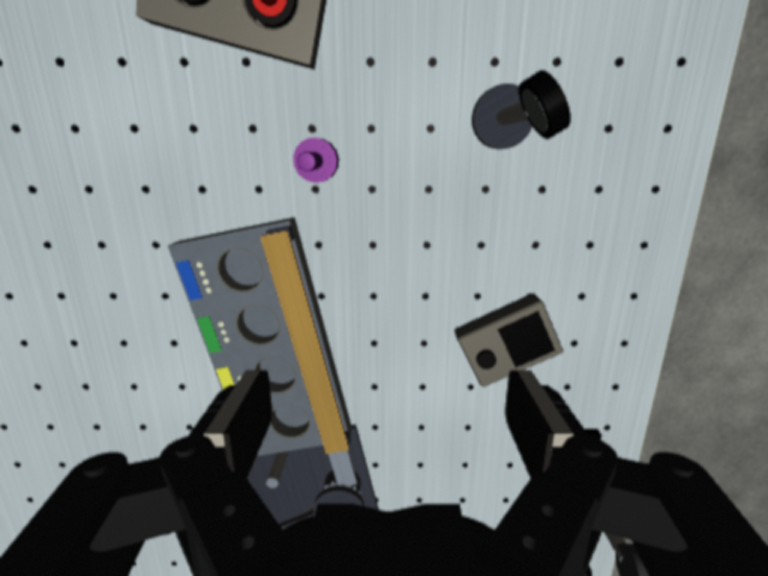

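The scene picture shows tray with red (473,335), yellow (493,318), green (525,333) in the 1.5x picture and one empty pocket; two wholly purple look-alikes at (402,330) and (588,390), outside the tray, not meant; no blue filter. Cassette is at about (320,290), knob at (239,227).

Run:
```python
from h import *
for n,pts in dict(scene=[('red',473,326,.062),('yel',493,309,.062),('grn',526,324,.062),('knob',238,218,.09),('bolt',229,262,.055),('s1',286,280,.022),('s4',371,297,.022),('emptyp',502,362,.022),('post',376,358,.1),('bottle',638,250,.15)],
  side=[('red',343,274,.062),('yel',319,280,.062),('grn',308,267,.062),('knob',509,393,.09),('bolt',519,368,.055),('s1',462,369,.022),('s4',390,339,.022)]).items():
    c=grab(n)
    for p in pts: print(n,p[0],ray(c,p[1]/1.5,p[2]/1.5,p[3]).round(3))
c=grab('wrist')
for p in [('s4',240,268,.022),('s3',259,325,.022),('dec',309,160,.058),('red',270,5,.062)]: print(p[0],ray(c,p[1]/1.5,p[2]/1.5,p[3]).round(3))
```

```text
scene red [0.593 0.189 0.062]
scene yel [0.538 0.203 0.062]
scene grn [0.55  0.261 0.062]
scene knob [ 0.534 -0.308  0.09 ]
scene bolt [ 0.622 -0.265  0.055]
scene s1 [ 0.583 -0.171  0.022]
scene s4 [ 0.556 -0.009  0.022]
scene emptyp [0.607 0.245 0.022]
scene post [0.761 0.106 0.1  ]
scene bottle [0.397 0.385 0.15 ]
side red [0.585 0.179 0.062]
side yel [0.532 0.196 0.062]
side grn [0.547 0.256 0.062]
side knob [ 0.524 -0.319  0.09 ]
side bolt [ 0.62  -0.271  0.055]
side s1 [ 0.575 -0.18   0.022]
side s4 [ 0.539 -0.023  0.022]
s4 [ 0.544 -0.017  0.022]
s3 [ 0.555 -0.072  0.022]
dec [0.617 0.075 0.058]
red [0.599 0.17  0.062]
```

>>> carry_out:
  fingers: [-1, -1, -1, -1, -1, -1]
  xyz:
    - [50, -22, 0]
    - [50, -22, 0]
    - [50, -22, 0]
    - [50, -22, 0]
    - [50, -17, 0]
    - [0, 0, 0]
  yaw: [0, 0, 0, 0, 0, 0]

```text
clock: 1.05
tool_pos: [0.5666, 0.2566, 0.2304]
ee_rot: [0.708, 0.706, -0.0, -0.0]
wrist_force: [0.8, -0.0, -0.1]
gripper_width: 0.0858
```

Run:
```python
from h import *
print(pose()[1]['tool_pos'],pose()[1]['clock'])
c=grab('wrist'); save(c,'w1.png',k=1.5)
```

```text
[0.56659479 0.2566283  0.23039689] 1.05
```

View pics/w1.png

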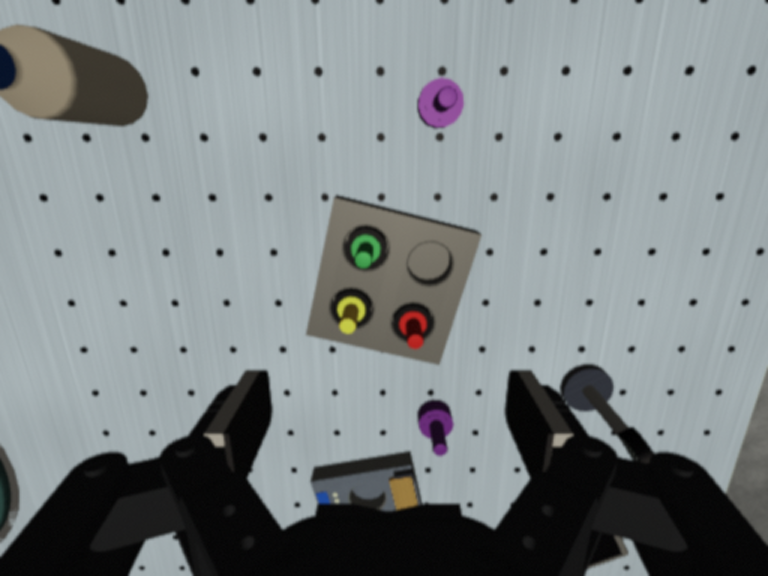

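```bash
cat >> h.py <<'E'
def tops(c,lo=.056,hi=.070,verbose=True):
    W=world(c); hsv=cv2.cvtColor(c['frame'],cv2.COLOR_RGB2HSV); out={}
    H,S,V=hsv[...,0].astype(int),hsv[...,1],hsv[...,2]
    for n,m in dict(red=(H<8)|(H>172),yellow=(H>22)&(H<35),green=(H>45)&(H<80),blue=(H>100)&(H<125)).items():
        m=m&(S>110)&(V>50)&(W[...,2]>lo)&(W[...,2]<hi)
        k,l,st,cc=cv2.connectedComponentsWithStats(m.astype(np.uint8))
        for i in range(1,k):
            if st[i,4]>15:
                u,v=cc[i]; p=W[l==i]; out.setdefault(n,[]).append(((p[:,:2].max(0)+p[:,:2].min(0))/2))
                if verbose: print(n,st[i,4],'px',(u*1.5).round(),(v*1.5).round(),'ray',ray(c,u,v,.062).round(4),'depthmean',p.mean(0).round(4),'mid',((p.max(0)+p.min(0))/2).round(4),'ext',(p.max(0)-p.min(0)).round(3))
    return out
E
python3 - <<'E'
from h import *
c=grab('wrist'); tops(c)
E
```

```text
red 96 px 414.0 338.0 ray [0.5885 0.1895 0.062 ] depthmean [0.5886 0.1889 0.0607] mid [0.5887 0.1882 0.0595] ext [0.013 0.013 0.006]
yellow 99 px 346.0 322.0 ray [0.5328 0.2034 0.062 ] depthmean [0.5327 0.2028 0.0607] mid [0.5328 0.2022 0.0596] ext [0.013 0.013 0.007]
green 110 px 362.0 256.0 ray [0.547  0.2589 0.062 ] depthmean [0.5469 0.2586 0.0608] mid [0.5471 0.2584 0.0596] ext [0.013 0.012 0.007]
```

>>> carry_out:
  fingers: [-1, -1, -1, -1, -1, -1, -1]
  xyz:
    - [-52, 0, 0]
    - [-52, 0, 0]
    - [-52, 0, 0]
    - [-52, 0, 0]
    - [-52, 0, 0]
    - [-52, 0, 0]
    - [0, 0, 0]
  yaw: [0, 0, 0, 0, 0, 0, 0]

```text
clock: 2.02
tool_pos: [0.5654, -0.0765, 0.2302]
ee_rot: [0.712, 0.702, -0.001, 0.001]
wrist_force: [0.6, -0.4, -0.4]
gripper_width: 0.0853
```

Run:
```python
from h import *
c=grab('wrist'); save(c,'w2.png',k=1.5); np.savez('w2.npz',**{k:c[k] for k in ['frame','z_map','M','fx','fy','cx','cy']})
```

```text
(no output)
```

View pics/w2.png

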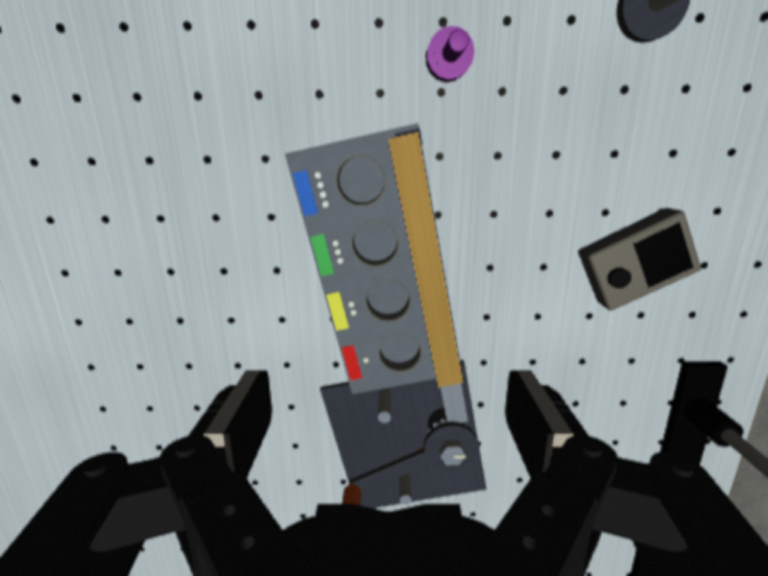

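>>> carry_out:
  fingers: [-1, -1, -1, -1, -1]
  xyz:
    - [-52, 0, 0]
    - [-52, 0, 0]
    - [-52, 0, 0]
    - [-22, 0, 0]
    - [0, 0, 0]
  yaw: [0, 0, 0, 0, 0]

```text
clock: 2.7
tool_pos: [0.5634, -0.2564, 0.2305]
ee_rot: [0.711, 0.703, -0.0, 0.0]
wrist_force: [-0.2, 0.2, -0.3]
gripper_width: 0.0854
```

Run:
```python
from h import *
c=grab('wrist'); save(c,'w3.png',k=1.5); np.savez('w3.npz',**{k:c[k] for k in ['frame','z_map','M','fx','fy','cx','cy']})
```

```text
(no output)
```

View pics/w3.png

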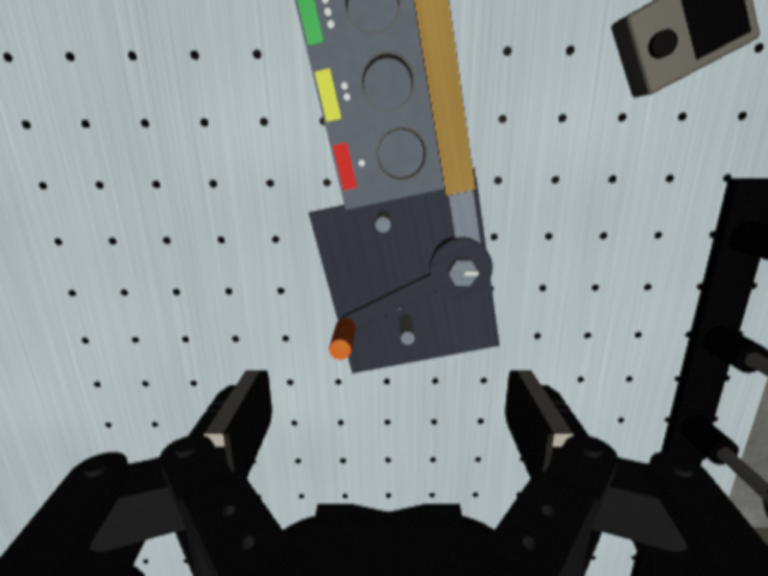

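Run:
```python
from h import *
from scipy.optimize import minimize
for f in ['w2','w3']:
    c=dict(np.load(f+'.npz')); k=3
    fr=c['frame'][:,:,::-1]
    x0,y0,x1,y1=(180,75,330,270) if f=='w2' else (180,0,340,250)
    cv2.imwrite(f'pics/{f}z.png',cv2.resize(fr[y0:y1,x0:x1],None,fx=3,fy=3,interpolation=cv2.INTER_CUBIC)[:600])
c=dict(np.load('w2.npz')); W=world(c)
z=W[...,2]; X=W[...,0];Y=W[...,1]
m=(z>.016)&(z<.034)&(X>.48)&(X<.68)&(Y<.05)&(Y>-.225)
n,l,st,cc=cv2.connectedComponentsWithStats(m.astype(np.uint8)); i=1+st[1:,4].argmax()
P=(W[l==i][:,:2]*1000).astype(np.float32)
print(cv2.minAreaRect(P),st[i])
# floor pts
def model(p):
    cx,cy,a=p
    dx,dy=X-cx,Y-cy
    x=dx*np.cos(a)+dy*np.sin(a); y=-dx*np.sin(a)+dy*np.cos(a)
    h=np.full(X.shape,0.0)
    blk=(abs(x)<.055)&(abs(y)<.115); h[blk]=.022
    for s in (-.081,-.027,.027,.081): h[(x**2+(y-s)**2)<.0195**2]=.004
    h[blk&(x>.03)]=.028
    return h,x,y
def cost(p):
    h,x,y=model(p)
    sel=(abs(x)<.08)&(y>-.112)&(y<.14)
    return np.nanmean(np.minimum(abs(z-h)[sel],.01))*1e3
best=None
for a in np.radians([10,13,16,8]):
    r=minimize(cost,[.563,-.1,a],method='Nelder-Mead',options=dict(initial_simplex=[[.563,-.1,a],[.573,-.1,a],[.563,-.09,a],[.563,-.1,a+.05]],xatol=1e-5,fatol=1e-5))
    if best is None or r.fun<best.fun: best=r
    print(r.x,r.fun)
p=best.x; A=p[2]
for s in (-.081,-.027,.027,.081):
    w=[p[0]-s*np.sin(A),p[1]+s*np.cos(A)]
    print('slot',np.round(w,4))
    for f in ['w2','w3']:
        cc=dict(np.load(f+'.npz')); print(f,[round(t*1.5) for t in pix(cc,[*w,.022])])
print(np.degrees(A))
```

```text
((561.045166015625, -109.85890197753906), (110.25669860839844, 254.49667358398438), 11.383099555969238) [  190    81   119   186 11721]
[ 0.55812664 -0.09810474  0.19640345] 6.615705217067153
[ 0.55806126 -0.09802624  0.1956253 ] 6.616613276448336
[ 0.55811459 -0.09802804  0.19647448] 6.615624392098399
[ 0.55830531 -0.09807349  0.19737002] 6.616358460470244
slot [ 0.5739 -0.1775]
w2 [398, 353]
w3 [400, 153]
slot [ 0.5634 -0.1245]
w2 [386, 300]
w3 [386, 80]
slot [ 0.5528 -0.0715]
w2 [373, 243]
w3 [370, 0]
slot [ 0.5423 -0.0186]
w2 [359, 180]
w3 [353, -91]
11.25715831127739
```

View pics/w2z.png

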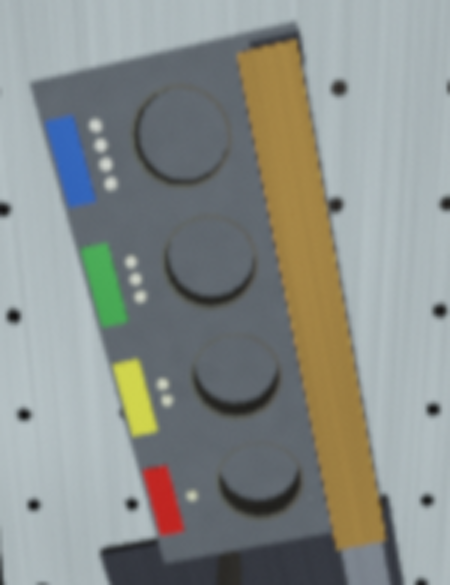

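View pics/w3z.png

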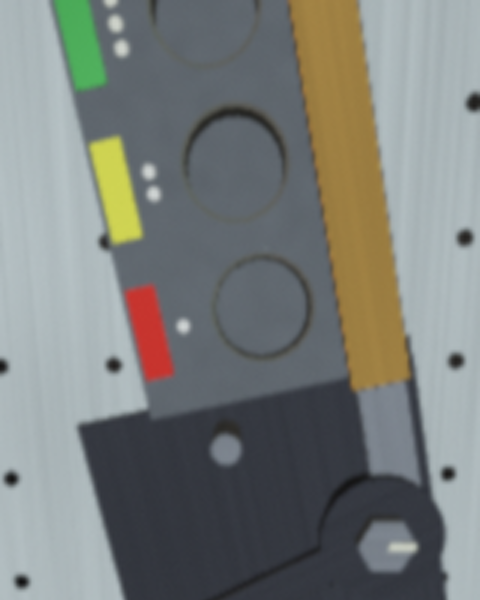

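Run:
```python
from h import *
c3=dict(np.load('w3.npz'));c2=dict(np.load('w2.npz'))
W=world(c2);print('z at', [(W[int(v/1.5),int(u/1.5),2]).round(4) for u,v in [(330,250),(360,180),(420,250),(500,150),(365,120),(320,170)]])
W=world(c3);print('z at', [(W[int(v/1.5),int(u/1.5),2]).round(4) for u,v in [(375,180),(402,153),(440,130),(540,250)]])
# rims by hand
def cir(c,u,v,x0,y0,k=3): return ray(c,x0+u/k,y0+v/k,.022)
print('s1 w3',cir(c3,264,306,180,0)); print('s2 w3',cir(c3,235,163,180,0))
print('s4 w2',cir(c2,182.5,134,180,75)); print('s3 w2',cir(c2,210,259,180,75)); print('s2 w2',cir(c2,236,374,180,75)); print('s1 w2',cir(c2,260,479,180,75))
print('bolt',ray(c3,180+388/3,546/3,.055),'knob',ray(c3,340/1.5,349/1.5,.09), 'knob depth',W[233,227])
print('post a',ray(c3,383/1.5,225/1.5,.048),'post b',ray(c3,407/1.5,338/1.5,.048))
```

```text
z at [np.float64(0.0206), np.float64(0.0026), np.float64(0.0296), np.float64(-0.001), np.float64(-0.0014), np.float64(0.0203)]
z at [np.float64(0.0215), np.float64(0.002), np.float64(0.03), np.float64(-0.0002)]
s1 w3 [ 0.57575436 -0.17742279  0.022     ]
s2 w3 [ 0.56465106 -0.12525892  0.022     ]
s4 w2 [ 0.54418676 -0.0181177   0.022     ]
s3 w2 [ 0.55425859 -0.07052912  0.022     ]
s2 w2 [ 0.56476973 -0.12358256  0.022     ]
s1 w2 [ 0.57541203 -0.17667665  0.022     ]
bolt [ 0.62442559 -0.26914088  0.055     ] knob [ 0.52636139 -0.3179758   0.09      ] knob depth [ 0.52658711 -0.31891377  0.08899593]
post a [ 0.55991195 -0.23100911  0.048     ] post b [ 0.57921718 -0.32936047  0.048     ]
```

```bash
cat >> h.py <<'E'
def yawdeg(T=None):
    T=pose()[0] if T is None else T
    return np.degrees(np.arctan2(T[1,1],T[0,1]))
def plan(tgt,ang=None,n=None,step=55):
    """rows to reach TCP tgt (m), tool-y heading ang deg"""
    T,s=pose(); a=yawdeg(T); ang=a if ang is None else ang
    d=(np.array(tgt)-T[:3,3])*1000; da=-((ang-a+180)%360-180)  # yaw + = cw from above
    n=n or int(max(np.ceil(np.linalg.norm(d)/step),np.ceil(abs(da)/10.5),1))
    p=np.zeros(3); rows=[]; yaws=[]; Rt=T[:3,:3].copy()
    for i in range(n):
        w=d*(i+1)/n-p; loc=np.round(Rt.T@w,1 if n<=2 else 0); yw=round(da/n,1)
        rows.append(loc.tolist()); yaws.append(yw); p=p+Rt@loc
        Rt=Rt@R.from_euler('z',yw,degrees=True).as_matrix()
    print('at',T[:3,3].round(4),'head',a.round(1),'t',s['clock'],'w',round(s['gripper_width'],4)); print(rows); print(yaws); print('tilt deg',np.degrees(np.arccos(-T[2,2])).round(2))
E
python3 - <<'E'
from h import *
plan([.5885,.15,.19],-78.8)
E
```

```text
at [ 0.5635 -0.2556  0.2306] head -0.6 t 2.75 w 0.0853
[[51.0, 3.0, 5.0], [50.0, -6.0, 5.0], [49.0, -15.0, 5.0], [45.0, -23.0, 5.0], [41.0, -30.0, 5.0], [35.0, -36.0, 5.0], [29.0, -42.0, 5.0], [21.0, -47.0, 5.0]]
[np.float64(9.8), np.float64(9.8), np.float64(9.8), np.float64(9.8), np.float64(9.8), np.float64(9.8), np.float64(9.8), np.float64(9.8)]
tilt deg 0.05
```

>>> carry_out:
  fingers: [-1, -1, -1, -1, 0, 0, 0, 0]
  xyz:
    - [51, 3, 5]
    - [50, -6, 5]
    - [49, -15, 5]
    - [45, -23, 5]
    - [41, -30, 5]
    - [35, -36, 5]
    - [29, -42, 5]
    - [21, -47, 5]
  yaw: [9.8, 9.8, 9.8, 9.8, 9.8, 9.8, 9.8, 9.8]

```text
clock: 3.75
tool_pos: [0.5913, 0.1724, 0.1915]
ee_rot: [0.997, 0.078, 0.002, -0.001]
wrist_force: [-0.1, -0.6, 0.4]
gripper_width: 0.0429
```

Run:
```python
from h import *
c=grab('wrist'); save(c,'w4.png',k=1.5); tops(c)
plan([.5885,.188,.11],-78.8)
```

```text
red 146 px 365.0 275.0 ray [0.5905 0.1872 0.062 ] depthmean [0.5902 0.1873 0.0608] mid [0.5895 0.1872 0.0597] ext [0.014 0.013 0.007]
yellow 121 px 335.0 344.0 ray [0.535  0.2016 0.062 ] depthmean [0.5344 0.2017 0.0608] mid [0.5338 0.2016 0.0594] ext [0.012 0.013 0.006]
green 113 px 259.0 316.0 ray [0.5489 0.2577 0.062 ] depthmean [0.5485 0.258  0.0611] mid [0.5481 0.2576 0.0597] ext [0.013 0.013 0.007]
at [0.5909 0.1775 0.1905] head -81.8 t 3.8 w 0.0425
[[-0.6, -5.3, 40.3], [-0.4, -5.2, 40.2]]
[np.float64(-1.5), np.float64(-1.5)]
tilt deg 0.24
```

View pics/w4.png

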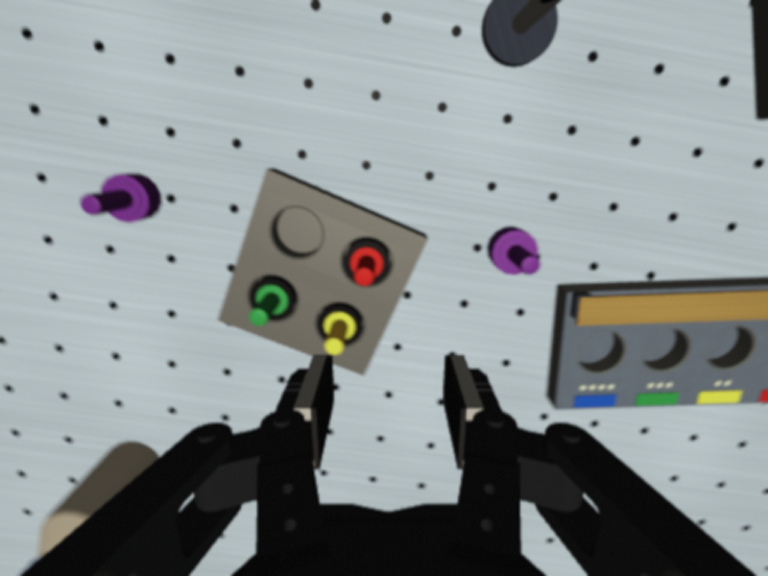

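>>> carry_out:
  fingers: [0, 0, 0, 0]
  xyz:
    - [-0.6, -4.6, 40]
    - [-0.4, -4.5, 40]
    - [0, 0, 0]
    - [0, 0, 0]
  yaw: [-1.5, -1.5, 0, 0]

```text
clock: 4.3
tool_pos: [0.5861, 0.1944, 0.1115]
ee_rot: [0.995, 0.102, 0.003, -0.002]
wrist_force: [-0.1, 0.0, 1.2]
gripper_width: 0.0426
```

Run:
```python
from h import *
c=grab('wrist'); save(c,'w5.png',k=1.5); tops(c)
plan([.5885,.187,.032],-78.8)
```

```text
red 267 px 401.0 317.0 ray [0.5909 0.1877 0.062 ] depthmean [0.5904 0.1876 0.0608] mid [0.5896 0.1873 0.0594] ext [0.013 0.014 0.007]
yellow 200 px 354.0 406.0 ray [0.5346 0.2015 0.062 ] depthmean [0.5339 0.2015 0.061 ] mid [0.5335 0.2015 0.0605] ext [0.013 0.013 0.005]
green 215 px 255.0 365.0 ray [0.5486 0.257  0.062 ] depthmean [0.5481 0.2572 0.0611] mid [0.5476 0.2573 0.0609] ext [0.013 0.013 0.004]
at [0.5861 0.1943 0.1114] head -78.3 t 4.35 w 0.0427
[[0.2, 4.0, 39.7], [0.2, 3.9, 39.7]]
[np.float64(0.2), np.float64(0.2)]
tilt deg 0.4
```

View pics/w5.png

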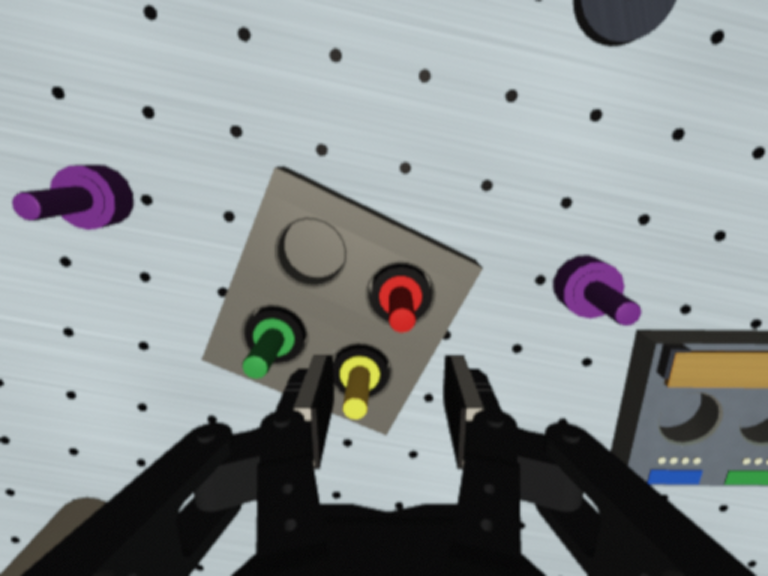

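>>> carry_out:
  fingers: [0, 0, 0, 0]
  xyz:
    - [0.7, 4.0, 26]
    - [0.7, 3.0, 26]
    - [0, 0, 24]
    - [0, 0, 0]
  yaw: [0, 0, 0, 0]

```text
clock: 4.85
tool_pos: [0.5927, 0.1883, 0.0417]
ee_rot: [0.995, 0.101, 0.007, -0.003]
wrist_force: [0.3, -0.5, -0.0]
gripper_width: 0.0426
```

Run:
```python
from h import *
c=grab('wrist'); save(c,'w6.png',k=1.5); tops(c)
plan([.589,.187,.033],-78.8)
```

```text
red 560 px 386.0 406.0 ray [0.5916 0.1876 0.062 ] depthmean [0.5907 0.1874 0.0607] mid [0.5897 0.1871 0.0594] ext [0.014 0.013 0.007]
at [0.5934 0.1886 0.0432] head -78.5 t 4.9 w 0.0425
[[-4.8, 0.7, 10.1]]
[np.float64(0.3)]
tilt deg 1.04
```

View pics/w6.png

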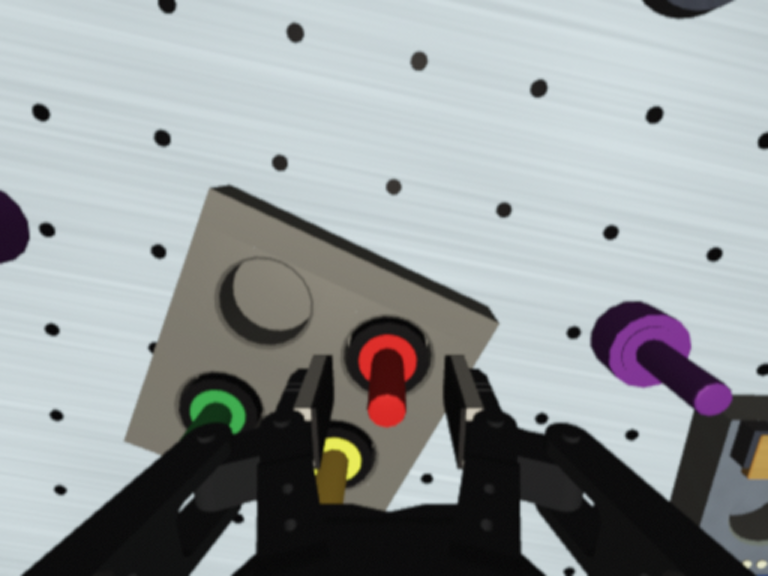

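>>> carry_out:
  fingers: [0, 0, 0]
  xyz:
    - [-2.5, 0, 6]
    - [-2, 0.5, 5]
    - [0, 0, 0]
  yaw: [0, 0, 0]

```text
clock: 5.28
tool_pos: [0.5905, 0.1875, 0.0352]
ee_rot: [0.995, 0.1, 0.011, -0.004]
wrist_force: [0.6, -0.6, -1.1]
gripper_width: 0.043
```

Run:
```python
from h import *
T,s=pose(); print(T.round(4)); plan([.589,.187,.033],-78.8)
```

```text
[[ 0.9796  0.1999  0.0204  0.5905]
 [ 0.1998 -0.9798  0.0096  0.1875]
 [ 0.0219 -0.0054 -0.9997  0.0352]
 [ 0.      0.      0.      1.    ]]
at [0.5905 0.1875 0.0352] head -78.5 t 5.275 w 0.043
[[-1.6, 0.2, 2.1]]
[np.float64(0.3)]
tilt deg 1.29
```

>>> carry_out:
  fingers: [1, 1, 1, 1]
  xyz:
    - [-1.5, 0, 2]
    - [0, 0, 0]
    - [0, 0, 0]
    - [0, 0, 0]
  yaw: [0, 0, 0, 0]
  grip_force: 60

```text
clock: 5.78
tool_pos: [0.589, 0.1873, 0.0333]
ee_rot: [0.995, 0.1, 0.011, -0.004]
wrist_force: [-0.3, 0.1, -1.8]
gripper_width: 0.0123
```

Run:
```python
from h import *
T,s=pose(); print(T.round(4),s['wrist_force']); plan([.589,.187,.033],-78.8)
c=grab('wrist'); save(c,'w7.png',(150,150,400,384),2)
```

```text
[[ 0.9796  0.1999  0.0205  0.589 ]
 [ 0.1998 -0.9798  0.0097  0.1873]
 [ 0.022  -0.0054 -0.9997  0.0333]
 [ 0.      0.      0.      1.    ]] [-0.25190395  0.05018875 -1.81979291]
at [0.589  0.1873 0.0333] head -78.5 t 5.775 w 0.0123
[[-0.0, 0.3, 0.3]]
[np.float64(0.3)]
tilt deg 1.3
```

View pics/w7.png

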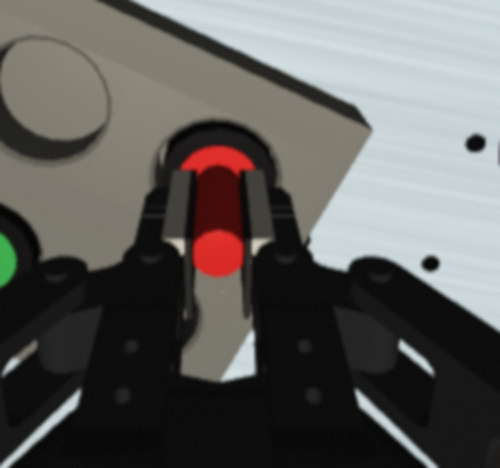

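>>> carry_out:
  fingers: [1, 1, 1, 1]
  xyz:
    - [0, 0, -15]
    - [0, 0, -25]
    - [0, 0, -45]
    - [0, 0, 0]
  yaw: [0, 0, 0, 0]

```text
clock: 6.32
tool_pos: [0.5874, 0.1865, 0.124]
ee_rot: [0.995, 0.1, 0.011, -0.004]
wrist_force: [-0.1, -0.0, -0.9]
gripper_width: 0.0119
```

Run:
```python
from h import *
T,s=pose(); print(T.round(4),s['wrist_force'])
c=grab('wrist'); save(c,'w8.png',(150,150,400,384),2); tops(c,.0,.3)
plan([.575,-.177,.125],-78.8,n=8)
```

```text
[[ 0.9796  0.2     0.0216  0.5874]
 [ 0.1998 -0.9798  0.0099  0.1865]
 [ 0.0231 -0.0054 -0.9997  0.124 ]
 [ 0.      0.      0.      1.    ]] [-8.19373826e-02 -6.61494055e-04 -8.89833772e-01]
red 1555 px 388.0 380.0 ray [0.5496 0.1781 0.062 ] depthmean [0.5924 0.1864 0.1363] mid [0.5452 0.1867 0.0912] ext [0.111 0.022 0.141]
yellow 147 px 337.0 360.0 ray [0.556  0.2081 0.062 ] depthmean [0.544  0.2091 0.0393] mid [0.5576 0.2087 0.0801] ext [0.067 0.012 0.117]
green 373 px 268.0 328.0 ray [0.5676 0.2478 0.062 ] depthmean [0.5501 0.2562 0.0252] mid [0.5471 0.2577 0.0358] ext [0.027 0.026 0.028]
green 196 px 248.0 356.0 ray [0.5486 0.2569 0.062 ] depthmean [0.5478 0.2573 0.0606] mid [0.5357 0.2586 0.0418] ext [0.037 0.016 0.042]
green 297 px 729.0 468.0 ray [ 0.5331 -0.035   0.062 ] depthmean [ 0.5072 -0.081   0.0217] mid [ 0.507  -0.0799  0.0219] ext [0.018 0.038 0.004]
blue 330 px 655.0 467.0 ray [0.5245 0.009  0.062 ] depthmean [ 0.4969 -0.0285  0.0218] mid [ 0.4972 -0.0283  0.0217] ext [0.018 0.038 0.003]
at [0.5865 0.1862 0.1215] head -78.5 t 6.375 w 0.0123
[[-10.0, 44.0, -1.0], [-11.0, 44.0, -1.0], [-10.0, 45.0, -1.0], [-11.0, 44.0, -1.0], [-10.0, 44.0, -0.0], [-11.0, 44.0, -1.0], [-10.0, 44.0, -1.0], [-11.0, 45.0, -1.0]]
[np.float64(0.0), np.float64(0.0), np.float64(0.0), np.float64(0.0), np.float64(0.0), np.float64(0.0), np.float64(0.0), np.float64(0.0)]
tilt deg 1.19
```

View pics/w8.png

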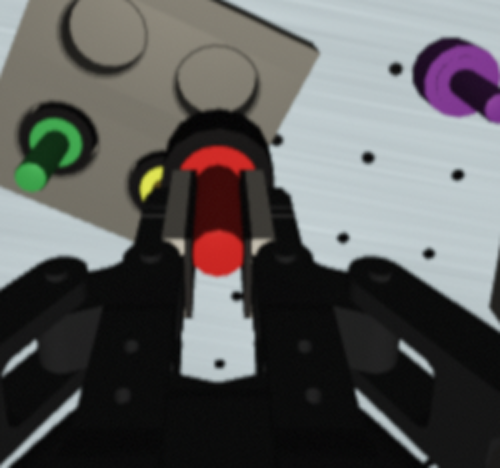

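>>> carry_out:
  fingers: [1, 1, 1, 1, 1, 1, 1, 1]
  xyz:
    - [-10, 44, -1]
    - [-11, 44, -1]
    - [-10, 44, -1]
    - [-11, 44, -1]
    - [-10, 44, 0]
    - [-11, 44, -1]
    - [-10, 44, -1]
    - [-6, 22, -1]
  yaw: [0, 0, 0, 0, 0, 0, 0, 0]

```text
clock: 7.38
tool_pos: [0.571, -0.1615, 0.1182]
ee_rot: [0.995, 0.102, 0.005, -0.005]
wrist_force: [0.4, 1.1, -1.1]
gripper_width: 0.0121
```

>>> carry_out:
  fingers: [1, 1]
  xyz:
    - [0, 0, 0]
    - [0, 0, 0]
  yaw: [0, 0]

```text
clock: 7.62
tool_pos: [0.5701, -0.1623, 0.1166]
ee_rot: [0.995, 0.101, 0.004, -0.005]
wrist_force: [0.4, -0.9, -0.6]
gripper_width: 0.0122
```

Run:
```python
from h import *
T,s=pose(); print(s['wrist_force'])
c=grab('wrist'); save(c,'w9.png',None,1.5); c2=grab('scene'); save(c2,'s9.png',(100,120,300,240),3)
plan([.575,-.177,.065],-78.8)
```

```text
[ 0.43875797 -0.89540059 -0.59789252]
at [ 0.5703 -0.1619  0.1168] head -78.4 t 7.725 w 0.0125
[[1.2, 16.2, 51.7]]
[np.float64(0.4)]
tilt deg 0.74
```

View pics/w9.png

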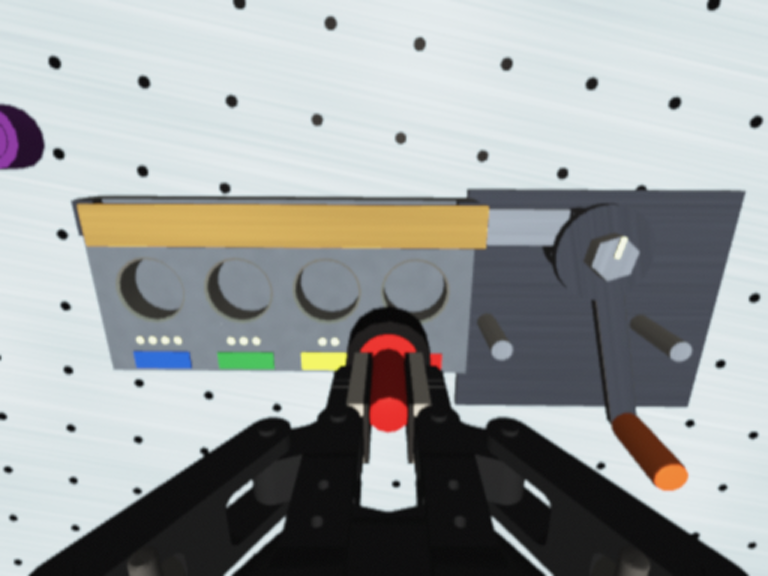

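Run:
```python
from h import *
T,s=pose(); c=grab('wrist'); save(c,'w9z.png',(60,150,320,300),3)
for n,u,v,h in [('s1',415,288.5,.022),('s2',327,289,.022),('s3',238.5,289,.022),('s4',151,288.5,.022),('stemtop',389,415,T[2,3]+.0287),('can top front edge mid(z?)',389,308,T[2,3]-.009)]:
    p=ray(c,u/1.5,v/1.5,h); print(n,p.round(4))
    if 'stem' in n: print('rel tool', (T[:3,:3].T@(p-T[:3,3])).round(4))
```

```text
s1 [ 0.5773 -0.1773  0.022 ]
s2 [ 0.566  -0.1251  0.022 ]
s3 [ 0.5549 -0.0722  0.022 ]
s4 [ 0.5443 -0.0198  0.022 ]
stemtop [ 0.5716 -0.1634  0.1455]
rel tool [ 0.0013  0.0014 -0.0287]
can top front edge mid(z?) [ 0.5938 -0.1585  0.1078]
```

View pics/w9z.png

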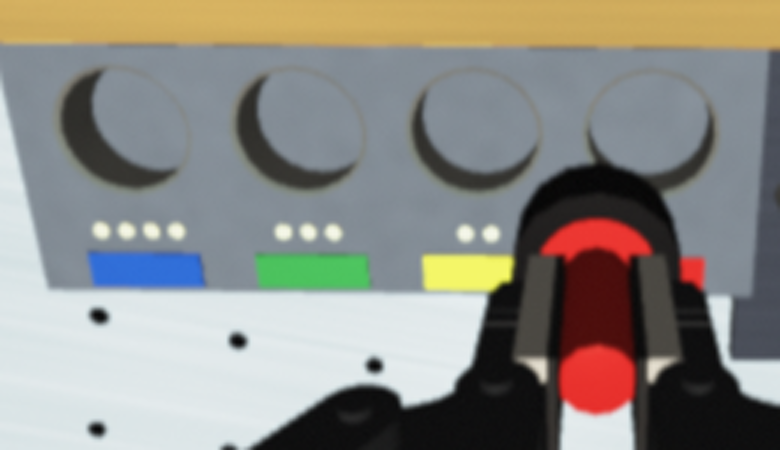

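Run:
```python
from h import *
plan([.5757,-.1772,.062],-78.8,n=3)
```

```text
at [ 0.5704 -0.1619  0.117 ] head -78.3 t 7.775 w 0.012
[[1.0, 6.0, 18.0], [0.0, 5.0, 19.0], [1.0, 6.0, 18.0]]
[np.float64(0.2), np.float64(0.2), np.float64(0.2)]
tilt deg 0.74
```

>>> carry_out:
  fingers: [1, 1, 1, 1, 1]
  xyz:
    - [1, 6, 18]
    - [0, 5, 18]
    - [1, 4.5, 15]
    - [0, 0, 0]
    - [0, 0, 0]
  yaw: [0, 0, 0, 0, 0]

```text
clock: 8.4
tool_pos: [0.5759, -0.1758, 0.0608]
ee_rot: [0.995, 0.102, 0.003, -0.006]
wrist_force: [-0.6, 0.1, -0.7]
gripper_width: 0.0123
```

Run:
```python
from h import *
T,s=pose(); 
c=grab('wrist'); save(c,'w10.png',(130,150,390,350),3)
for n in ['scene','side']:
    c=grab(n); 
    u,v=pix(c,[.575,-.177,.04]); u,v=int(u),int(v); save(c,n+'10.png',(u-50,v-40,u+50,v+40),6); print(n,u,v)
plan([.5757,-.1772,.06],-78.8,n=3)
```

```text
scene 189 179
side 307 240
at [ 0.576  -0.1758  0.0612] head -78.3 t 8.55 w 0.0121
[[-0.0, 0.0, 0.0], [-0.0, 1.0, 1.0], [-1.0, 0.0, 0.0]]
[np.float64(0.2), np.float64(0.2), np.float64(0.2)]
tilt deg 0.73
```

View pics/w10.png

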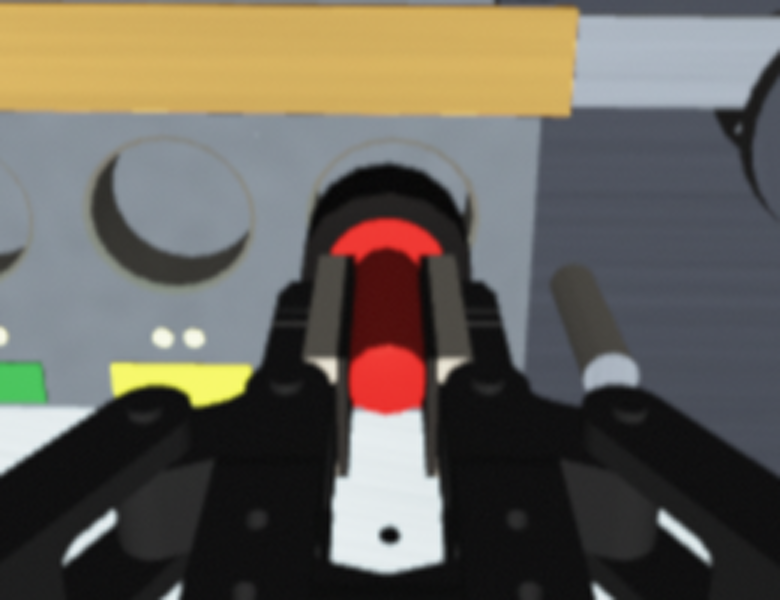

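View pics/scene10.png

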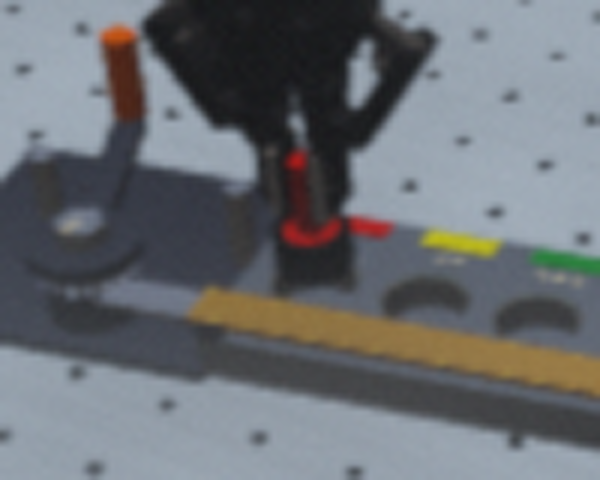

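View pics/side10.png

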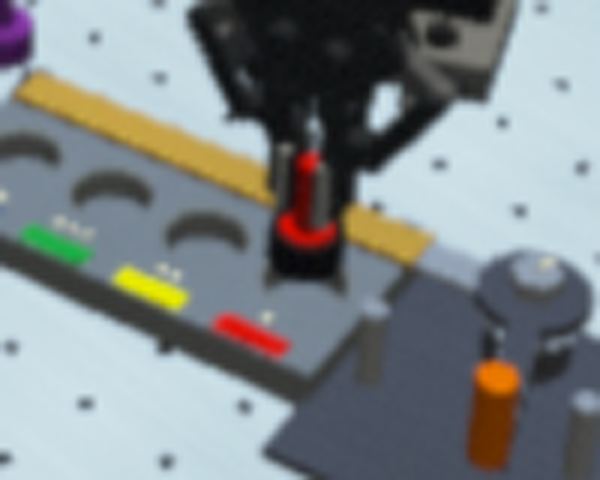

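Run:
```python
from h import *
T,s=pose(); c=grab('wrist')
Z=lambda u,v,h: ray(c,130+u/3,150+v/3,h)
a=np.radians(11.2); xc=np.array([np.cos(a),np.sin(a),0]); yc=np.array([-np.sin(a),np.cos(a),0])
print('s1 from far edge',Z(392,138,.022)-.0195*xc)
print('s2',Z(171,211,.022),'s1 from s2',Z(171,211,.022)-.054*yc)
print('jaw edge line->', Z(391,114,.031)-.03*xc)
hs=T[2,3]+.0287
print('stem top',Z(387,383,hs)); 
ct=T[2,3]+.0287-.038
print('can from far top edge',Z(387,165,ct)-.018*xc, ct)
```

```text
s1 from far edge [ 0.57603437 -0.17766221  0.022     ]
s2 [ 0.56592437 -0.12558365  0.022     ] s1 from s2 [ 0.57641302 -0.17855522  0.022     ]
jaw edge line-> [ 0.57416782 -0.17773679  0.031     ]
stem top [ 0.57674891 -0.17716968  0.08992388]
can from far top edge [ 0.58186396 -0.17555804  0.05192388] 0.051923882234339615
```

>>> carry_out:
  fingers: [1, 1, 1, 1]
  xyz:
    - [-0.1, 1.7, 3]
    - [0, 0, 5]
    - [0, 0, 5]
    - [0, 0, 0]
  yaw: [0, 0, 0, 0]

```text
clock: 9.1
tool_pos: [0.5765, -0.1774, 0.0479]
ee_rot: [0.995, 0.102, 0.004, -0.005]
wrist_force: [-0.3, 0.5, -2.7]
gripper_width: 0.0121
```

Run:
```python
from h import *
T,s=pose(); print(s['wrist_force'],s['moment'],T[:3,2])
plan([.5762,-.1776,.034],-78.8,n=3)
```

```text
[-0.28116795  0.52714768 -2.71347756] [-0.01977088  0.03643357 -0.00233883] [ 0.00673324  0.0110438  -0.99991635]
at [ 0.5765 -0.1774  0.0479] head -78.2 t 9.1 w 0.0121
[[-0.0, 0.0, 5.0], [-0.0, 0.0, 4.0], [-0.0, 0.0, 5.0]]
[np.float64(0.2), np.float64(0.2), np.float64(0.2)]
tilt deg 0.74
```

>>> carry_out:
  fingers: [1, 1, 1, 1]
  xyz:
    - [0, 0, 4]
    - [0, 0, 4]
    - [0, 0, 3]
    - [0, 0, 0]
  yaw: [0, 0, 0, 0]

```text
clock: 9.6
tool_pos: [0.5765, -0.1772, 0.036]
ee_rot: [0.995, 0.102, 0.004, -0.005]
wrist_force: [-0.1, 0.2, -1.7]
gripper_width: 0.0118
```

Run:
```python
from h import *
T,s=pose(); print(s['wrist_force'],s['moment'],T[:3,2])
c=grab('wrist'); save(c,'w11.png',(130,150,390,350),3)
plan([.5762,-.1776,.034],-78.8,n=3)
```

```text
[-0.10295963  0.21450346 -1.70078104] [ 0.01207307  0.08013985 -0.02145077] [ 0.00636793  0.01112437 -0.99991785]
at [ 0.5765 -0.1773  0.0362] head -78.2 t 9.65 w 0.0125
[[-0.0, 0.0, 1.0], [-0.0, 0.0, 0.0], [-0.0, 0.0, 1.0]]
[np.float64(0.2), np.float64(0.2), np.float64(0.2)]
tilt deg 0.73
```

View pics/w11.png

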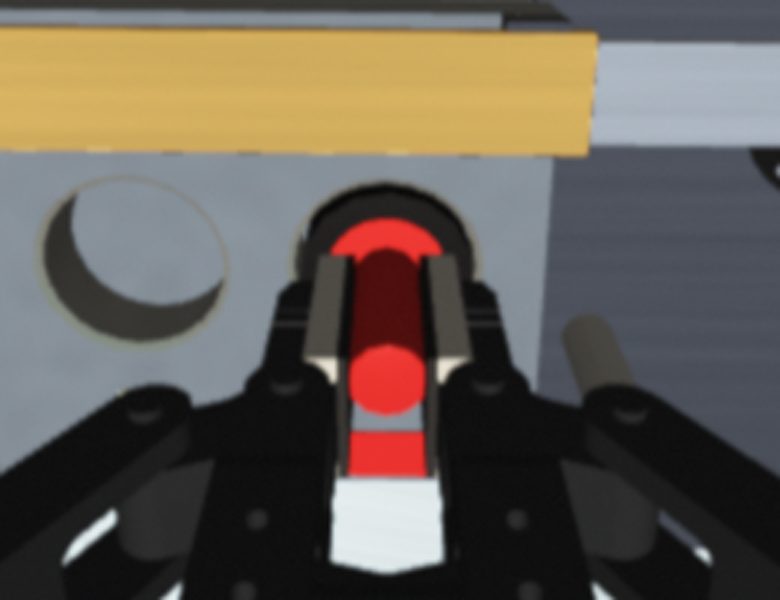

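>>> carry_out:
  fingers: [1, 1, 0.35, 0.35, 0.35]
  xyz:
    - [0, 0, 2]
    - [0, 0, 1.5]
    - [0, 0, 0]
    - [0, 0, 0]
    - [0, 0, 0]
  yaw: [0, 0, 0, 0, 0]

```text
clock: 10.28
tool_pos: [0.5771, -0.1774, 0.0336]
ee_rot: [0.995, 0.102, 0.004, -0.005]
wrist_force: [0.1, -0.2, 0.3]
gripper_width: 0.0275
```

Run:
```python
from h import *
T,s=pose(); print(s['wrist_force'],s['moment'],T[:3,2])
c=grab('wrist'); save(c,'w12.png',(130,150,390,350),3); tops(c)
plan([.5762,-.1776,.12],-78.8,n=3)
```

```text
[ 0.12742986 -0.20801755  0.29514947] [-0.00042331  0.0250233   0.04310575] [ 0.00794334  0.01064175 -0.99991182]
red 625 px 385.0 412.0 ray [ 0.5789 -0.1774  0.062 ] depthmean [ 0.5779 -0.1775  0.0606] mid [ 0.5766 -0.1778  0.0595] ext [0.014 0.013 0.007]
at [ 0.5771 -0.1774  0.0336] head -78.2 t 10.325 w 0.0275
[[-0.0, -0.0, -29.0], [-0.0, -0.0, -29.0], [-0.0, -1.0, -28.0]]
[np.float64(0.2), np.float64(0.2), np.float64(0.2)]
tilt deg 0.76
```

View pics/w12.png

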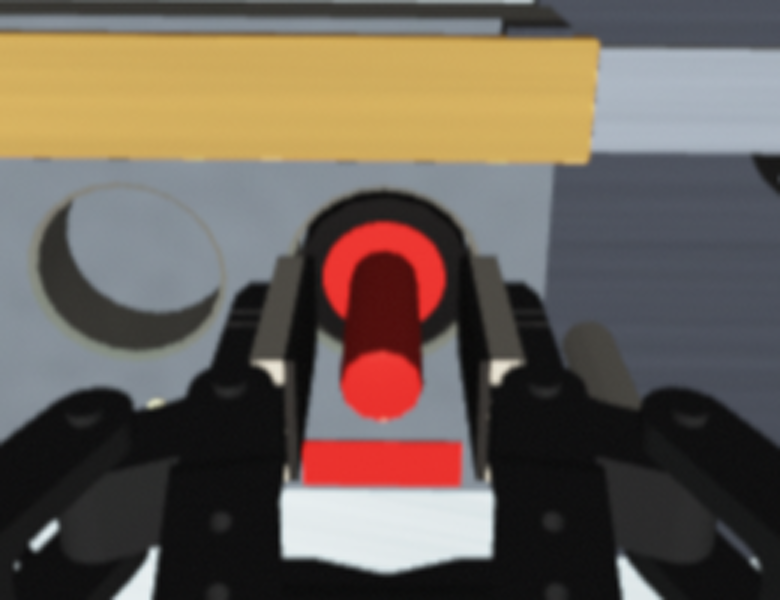

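>>> carry_out:
  fingers: [0.35, 0.35, 0.35, 0, 0, 0, 0, 0]
  xyz:
    - [0, 0, -20]
    - [0, 0, -40]
    - [0, 0, -30]
    - [0, -20, -5]
    - [0, -50, 0]
    - [0, -50, 0]
    - [0, -50, 0]
    - [0, -50, 0]
  yaw: [0, 0, 0, 0, 0, 0, 0, 0]

```text
clock: 11.32
tool_pos: [0.5288, 0.0434, 0.138]
ee_rot: [0.995, 0.1, 0.006, -0.005]
wrist_force: [0.7, 0.7, 0.8]
gripper_width: 0.0426
```

Run:
```python
from h import *
plan([.533,.18,.14],-78.8)
```

```text
at [0.5288 0.0434 0.138 ] head -78.5 t 11.325 w 0.0426
[[10.0, -44.0, -0.0], [11.0, -45.0, -0.0], [10.0, -44.0, -0.0]]
[np.float64(0.1), np.float64(0.1), np.float64(0.1)]
tilt deg 0.84
```

>>> carry_out:
  fingers: [0, 0, 0, 0, 0]
  xyz:
    - [10, -44, 0]
    - [11, -45, 0]
    - [10, -40, 5]
    - [0, 0, 0]
    - [0, 0, 0]
  yaw: [0, 0, 0, 0, 0]

```text
clock: 11.95
tool_pos: [0.5282, 0.1859, 0.1346]
ee_rot: [0.995, 0.103, 0.005, -0.005]
wrist_force: [0.4, -0.1, 0.4]
gripper_width: 0.0426
```

Run:
```python
from h import *
c=grab('wrist'); save(c,'w13.png',None,1.5); tops(c)
plan([.533,.2015,.07],-78.8)
```

```text
yellow 213 px 363.0 294.0 ray [0.5331 0.2005 0.062 ] depthmean [0.5328 0.2005 0.061 ] mid [0.5323 0.2005 0.0594] ext [0.013 0.013 0.007]
green 227 px 265.0 247.0 ray [0.5481 0.2568 0.062 ] depthmean [0.5478 0.2571 0.0611] mid [0.5476 0.2571 0.0599] ext [0.013 0.013 0.006]
at [0.5283 0.1856 0.1345] head -78.2 t 12.0 w 0.0429
[[3.6, -7.0, 32.4], [3.5, -7.0, 32.3]]
[np.float64(0.3), np.float64(0.3)]
tilt deg 0.85
```

View pics/w13.png

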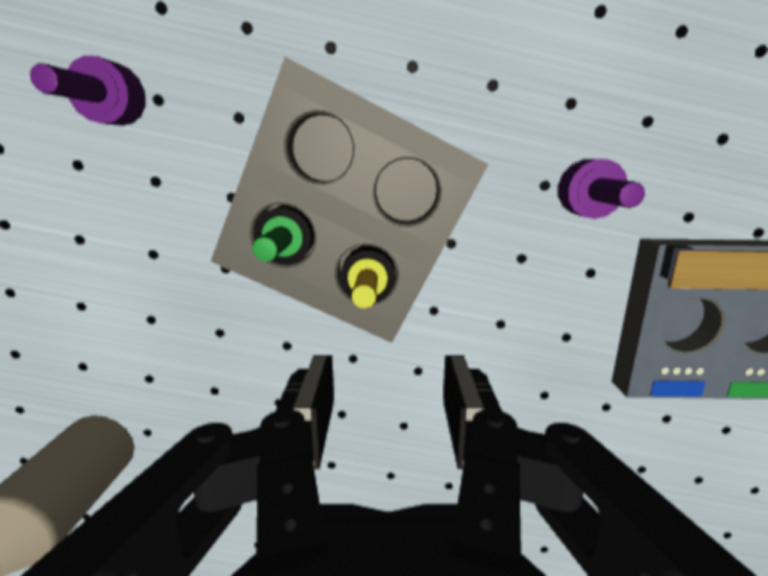

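Yellow stem top is at (363,297), green at (264,249), both still in their pockets. Going down over yellow.

>>> carry_out:
  fingers: [0, 0, 0, 0]
  xyz:
    - [3.5, -7, 32]
    - [3, -6, 28]
    - [0, 0, 0]
    - [0, 0, 0]
  yaw: [0, 0, 0, 0]

```text
clock: 12.5
tool_pos: [0.5333, 0.1976, 0.0757]
ee_rot: [0.995, 0.101, 0.007, -0.005]
wrist_force: [0.3, 0.8, 0.3]
gripper_width: 0.0427
```

Run:
```python
from h import *
c=grab('wrist'); tops(c)
plan([.5325,.201,.034],-78.8,n=3)
```

```text
yellow 335 px 379.0 356.0 ray [0.5331 0.2005 0.062 ] depthmean [0.5327 0.2005 0.0611] mid [0.5323 0.2004 0.0601] ext [0.014 0.013 0.006]
green 368 px 250.0 297.0 ray [0.5482 0.2568 0.062 ] depthmean [0.5478 0.257  0.0611] mid [0.5474 0.2573 0.0609] ext [0.013 0.013 0.005]
at [0.5333 0.1977 0.0757] head -78.4 t 12.55 w 0.0431
[[-0.0, -1.0, 14.0], [-0.0, -1.0, 14.0], [-1.0, -1.0, 14.0]]
[np.float64(0.1), np.float64(0.1), np.float64(0.1)]
tilt deg 0.97
```

>>> carry_out:
  fingers: [0, 0, 0, 0, 1, 1, 1, 1]
  xyz:
    - [-0.5, -1, 14]
    - [-0.5, -1, 14]
    - [-0.5, -1, 12]
    - [-0.5, 0, 2]
    - [0, 0, 0]
    - [0, 0, 0]
    - [0, 0, 0]
    - [0, 0, 0]
  yaw: [0, 0, 0, 0, 0, 0, 0, 0]

```text
clock: 13.55
tool_pos: [0.5317, 0.2006, 0.0327]
ee_rot: [0.995, 0.101, 0.008, -0.006]
wrist_force: [0.4, 0.6, -1.3]
gripper_width: 0.0122
```

Run:
```python
from h import *
T,s=pose(); print(s['wrist_force'])
c=grab('wrist'); save(c,'w14.png',(130,150,390,350),2); plan([.5325,.201,.034],-78.8,n=3)
```

```text
[ 0.43837052  0.55528606 -1.30919062]
at [0.5317 0.2007 0.0327] head -78.5 t 13.6 w 0.0122
[[0.0, -0.0, -0.0], [1.0, -0.0, -1.0], [-0.0, -0.0, -0.0]]
[np.float64(0.1), np.float64(0.1), np.float64(0.1)]
tilt deg 1.09
```

View pics/w14.png

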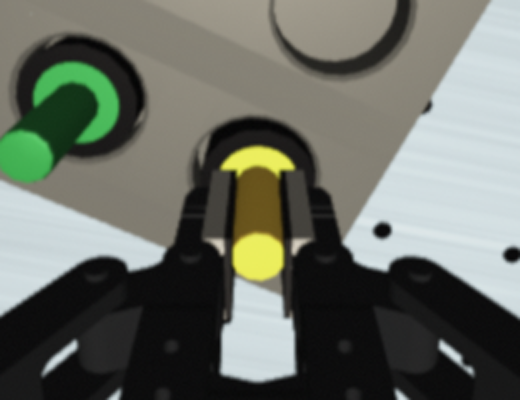

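>>> carry_out:
  fingers: [1, 1, 1, 1]
  xyz:
    - [0, 0, -15]
    - [0, 0, -30]
    - [0, 0, -45]
    - [0, 0, 0]
  yaw: [0, 0, 0, 0]

```text
clock: 14.1
tool_pos: [0.5305, 0.1995, 0.1287]
ee_rot: [0.995, 0.101, 0.008, -0.006]
wrist_force: [0.3, 0.5, -1.5]
gripper_width: 0.0119
```

Run:
```python
from h import *
plan([.5662,-.1245,.12],-78.8,n=7)
```

```text
at [0.5305 0.1995 0.1287] head -78.4 t 14.1 w 0.0119
[[-4.0, 46.0, 1.0], [-4.0, 47.0, 0.0], [-5.0, 46.0, 1.0], [-4.0, 47.0, 1.0], [-4.0, 46.0, 1.0], [-4.0, 46.0, 0.0], [-3.0, 47.0, 1.0]]
[np.float64(0.1), np.float64(0.1), np.float64(0.1), np.float64(0.1), np.float64(0.1), np.float64(0.1), np.float64(0.1)]
tilt deg 1.16
```

>>> carry_out:
  fingers: [1, 1, 1, 1, 1, 1, 1, 1]
  xyz:
    - [-4, 46, 1]
    - [-4, 47, 0]
    - [-5, 46, 0]
    - [-4, 47, 0]
    - [-4, 46, 0]
    - [-4, 46, 0]
    - [-3, 37, 0]
    - [0, 0, 0]
  yaw: [0, 0, 0, 0, 0, 0, 0, 0]

```text
clock: 15.1
tool_pos: [0.5651, -0.1243, 0.124]
ee_rot: [0.995, 0.101, 0.007, -0.006]
wrist_force: [0.2, 1.0, -1.1]
gripper_width: 0.0121
```

>>> carry_out:
  fingers: [1]
  xyz:
    - [0, 0, 0]
  yaw: [0]

```text
clock: 15.22
tool_pos: [0.5649, -0.1241, 0.1238]
ee_rot: [0.995, 0.101, 0.007, -0.006]
wrist_force: [0.4, 1.0, -0.4]
gripper_width: 0.0122
```

Run:
```python
from h import *
plan([.5662,-.1245,.061],-78.8,n=3)
c=grab('wrist'); save(c,'w15.png',None,1.5)
```

```text
at [ 0.5649 -0.1241  0.1238] head -78.4 t 15.225 w 0.0122
[[0.0, 0.0, 21.0], [0.0, 1.0, 21.0], [0.0, 0.0, 21.0]]
[np.float64(0.1), np.float64(0.1), np.float64(0.1)]
tilt deg 1.06
```

View pics/w15.png

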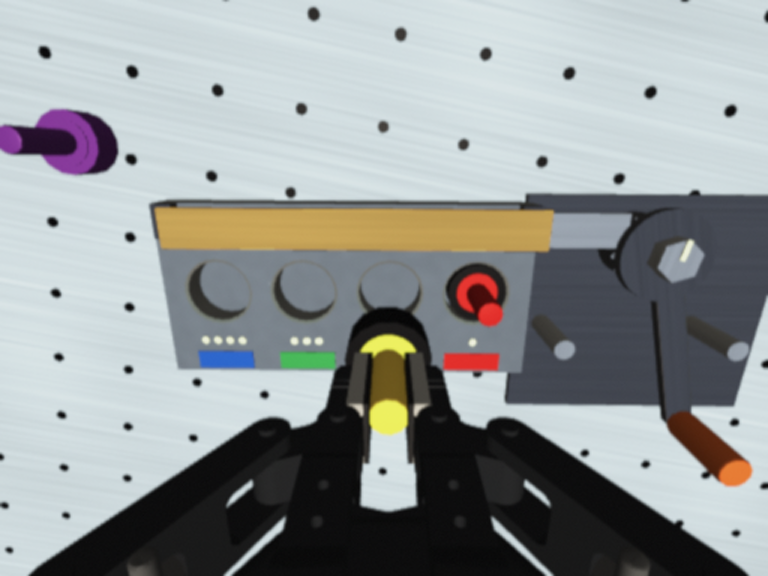

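>>> carry_out:
  fingers: [1, 1, 1, 1, 1]
  xyz:
    - [1, 0, 20]
    - [0, 0.5, 20]
    - [0.5, 0, 18]
    - [0, 0, 0]
    - [0, 0, 0]
  yaw: [0, 0, 0, 0, 0]

```text
clock: 15.9
tool_pos: [0.5666, -0.1208, 0.0602]
ee_rot: [0.995, 0.103, 0.006, -0.006]
wrist_force: [0.2, -0.0, -0.8]
gripper_width: 0.0121
```

Run:
```python
from h import *
plan([.5664,-.1245,.045],-78.8,n=3)
c=grab('wrist'); save(c,'w16.png',(130,150,390,350),3)
```

```text
at [ 0.5666 -0.1208  0.0602] head -78.2 t 15.9 w 0.0121
[[-0.0, 1.0, 5.0], [-1.0, 1.0, 5.0], [-0.0, 2.0, 5.0]]
[np.float64(0.2), np.float64(0.2), np.float64(0.2)]
tilt deg 1.0
```

View pics/w16.png

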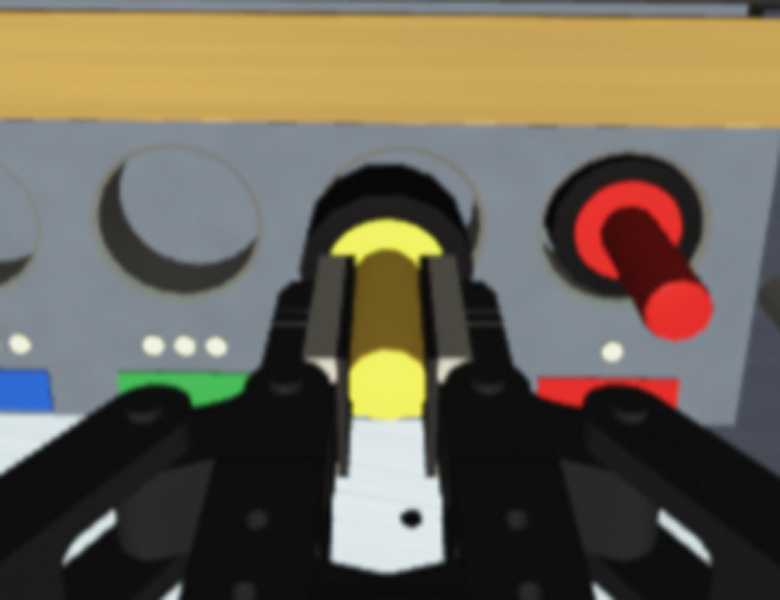

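>>> carry_out:
  fingers: [1, 1, 1, 1, 1]
  xyz:
    - [-0.5, 3.8, 0]
    - [0, 0, 4]
    - [0, 0, 5]
    - [0, 0, 5]
    - [0, 0, 0]
  yaw: [0, 0, 0, 0, 0]

```text
clock: 16.58
tool_pos: [0.5684, -0.1253, 0.0498]
ee_rot: [0.995, 0.103, 0.008, -0.006]
wrist_force: [-0.0, -0.1, 1.4]
gripper_width: 0.0122
```

Run:
```python
from h import *
T,s=pose(); print(s['wrist_force'],s['moment'])
plan([.5664,-.1245,.034],-78.8,n=3)
c=grab('wrist'); save(c,'w17.png',(130,150,390,350),2)
```

```text
[-0.04482823 -0.08336995  1.43926845] [-0.17525492  0.07830564 -0.08203604]
at [ 0.5684 -0.1253  0.0498] head -78.2 t 16.575 w 0.0122
[[-1.0, -0.0, 5.0], [-0.0, -1.0, 6.0], [-1.0, -0.0, 5.0]]
[np.float64(0.2), np.float64(0.2), np.float64(0.2)]
tilt deg 1.12
```

View pics/w17.png

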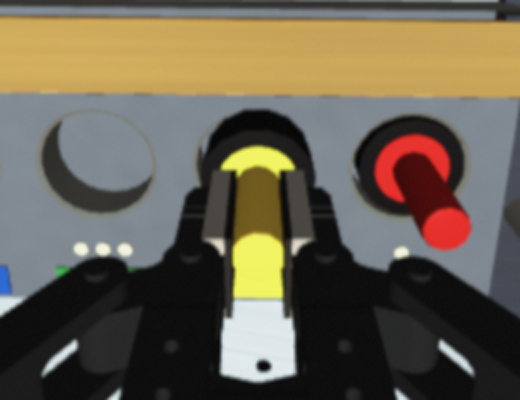

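>>> carry_out:
  fingers: [1, 1]
  xyz:
    - [-2, -0.5, 0]
    - [0, 0, 0]
  yaw: [0, 0]

```text
clock: 16.88
tool_pos: [0.5666, -0.1253, 0.0497]
ee_rot: [0.995, 0.103, 0.008, -0.005]
wrist_force: [0.2, -0.5, -0.9]
gripper_width: 0.0122
```

Run:
```python
from h import *
T,s=pose(); print(s['wrist_force'],s['moment'],T[:3,2])
plan([.5664,-.1245,.034],-78.8,n=3)
c=grab('wrist'); save(c,'w18.png',(130,150,390,350),2)
```

```text
[ 0.22946201 -0.5170511  -0.89788234] [-0.01336135  0.03471913 -0.04556959] [ 0.01572468  0.01253492 -0.99979778]
at [ 0.5666 -0.1253  0.0497] head -78.2 t 16.875 w 0.0122
[[-0.0, -0.0, 5.0], [-0.0, -0.0, 5.0], [-0.0, -1.0, 6.0]]
[np.float64(0.2), np.float64(0.2), np.float64(0.2)]
tilt deg 1.15
```

View pics/w18.png

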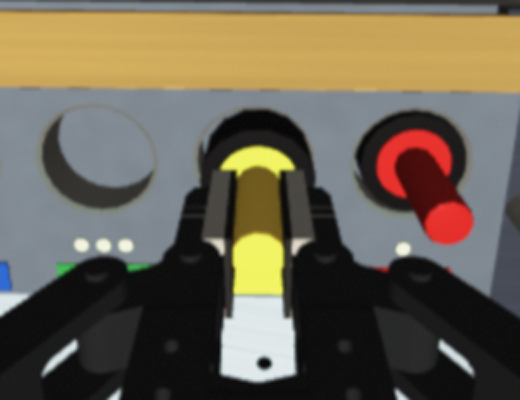

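>>> carry_out:
  fingers: [1, 1, 1, 1]
  xyz:
    - [-0.2, -1, 0]
    - [-0.1, 0, 4]
    - [-0.1, 0, 4]
    - [0, 0, 0]
  yaw: [0, 0, 0, 0]

```text
clock: 17.42
tool_pos: [0.5655, -0.1243, 0.0417]
ee_rot: [0.995, 0.103, 0.008, -0.005]
wrist_force: [-0.3, -0.9, -1.4]
gripper_width: 0.0121
```

Run:
```python
from h import *
T,s=pose(); print(s['wrist_force'],s['moment'],T[:3,2])
plan([.5664,-.1245,.034],-78.8,n=3)
```

```text
[-0.28218171 -0.87408991 -1.39975341] [-0.07413599  0.18835121  0.07164802] [ 0.01399091  0.0123654  -0.99982566]
at [ 0.5655 -0.1243  0.0417] head -78.2 t 17.425 w 0.0121
[[0.0, 0.0, 3.0], [0.0, 0.0, 2.0], [1.0, 0.0, 3.0]]
[np.float64(0.2), np.float64(0.2), np.float64(0.2)]
tilt deg 1.07
```

Inside the rim with no side force; going the rest of the way.

>>> carry_out:
  fingers: [1, 1, 1, 1]
  xyz:
    - [0.3, 0, 4]
    - [0.3, 0, 3]
    - [0, 0, 2]
    - [0, 0, 0]
  yaw: [0, 0, 0, 0]

```text
clock: 17.92
tool_pos: [0.5657, -0.1242, 0.0321]
ee_rot: [0.995, 0.103, 0.007, -0.005]
wrist_force: [-4.3, -0.3, 5.7]
gripper_width: 0.0125
```

Run:
```python
from h import *
T,s=pose(); print(s['wrist_force'],s['moment'],T[:3,2])
c=grab('wrist'); save(c,'w19.png',(130,150,390,350),2)
plan([.5664,-.1245,.034],-78.8,n=3)
```

```text
[-4.31098871 -0.27648453  5.69742551] [0.0552356  0.78476991 0.01400761] [ 0.01222235  0.01225368 -0.99985022]
at [ 0.5657 -0.1241  0.0322] head -78.2 t 17.975 w 0.012
[[0.0, 0.0, -1.0], [0.0, 0.0, -0.0], [1.0, 0.0, -1.0]]
[np.float64(0.2), np.float64(0.2), np.float64(0.2)]
tilt deg 1.0
```

View pics/w19.png

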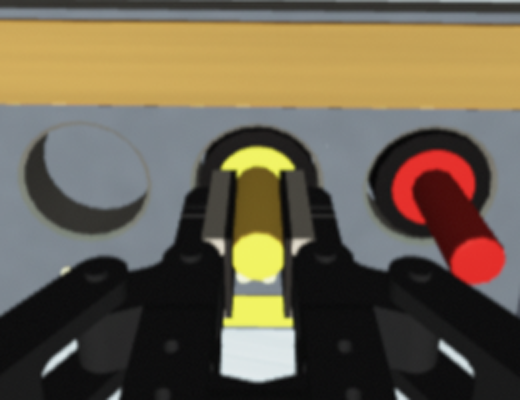

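Floor contact (5.7 N), depth right. Release.

>>> carry_out:
  fingers: [0.35, 0.35, 0.35]
  xyz:
    - [0, 0, 0]
    - [0, 0, 0]
    - [0, 0, 0]
  yaw: [0, 0, 0]

```text
clock: 18.35
tool_pos: [0.5663, -0.124, 0.032]
ee_rot: [0.995, 0.103, 0.008, -0.005]
wrist_force: [-0.2, 0.7, -0.4]
gripper_width: 0.0272
```

Run:
```python
from h import *
T,s=pose(); print(s['wrist_force'],s['moment'],T[:3,2])
c=grab('wrist'); save(c,'w20.png',(130,150,390,350),2); tops(c)
```

```text
[-0.19025591  0.7252961  -0.44349171] [-0.07656861  0.02384806 -0.00737837] [ 0.0138218   0.01233927 -0.99982834]
red 464 px 552.0 412.0 ray [ 0.5805 -0.1757  0.062 ] depthmean [ 0.5795 -0.1767  0.0603] mid [ 0.5785 -0.1773  0.0596] ext [0.01  0.014 0.007]
yellow 522 px 386.0 417.0 ray [ 0.5673 -0.1245  0.062 ] depthmean [ 0.5667 -0.1246  0.0612] mid [ 0.5661 -0.1247  0.061 ] ext [0.014 0.013 0.003]
```

>>> carry_out:
  fingers: [0.35, 0.35, 0.35, 0.35, 0, 0, 0, 0]
  xyz:
    - [0, 0, -20]
    - [0, 0, -40]
    - [0, 0, -35]
    - [2, -20, -2]
    - [5, -50, 0]
    - [5, -50, 0]
    - [5, -50, 0]
    - [5, -50, 0]
  yaw: [0, 0, 0, 0, 0, 0, 0, 0]

```text
clock: 19.4
tool_pos: [0.5403, 0.1001, 0.1407]
ee_rot: [0.995, 0.101, 0.01, -0.005]
wrist_force: [0.1, -0.3, 0.9]
gripper_width: 0.0431
```

Run:
```python
from h import *
plan([.5475,.235,.135],-78.8)
```

```text
at [0.5403 0.1001 0.1407] head -78.5 t 19.4 w 0.0431
[[11.0, -44.0, 2.0], [12.0, -43.0, 3.0], [11.0, -44.0, 2.0]]
[np.float64(0.1), np.float64(0.1), np.float64(0.1)]
tilt deg 1.24
```

View pics/w20.png

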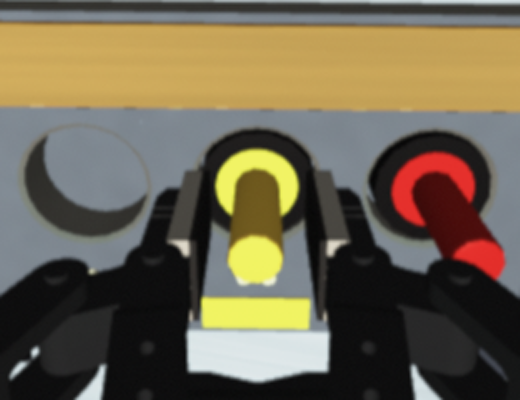

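Yellow seated beside red. On to green.

>>> carry_out:
  fingers: [0, 0, 0, 0, 0]
  xyz:
    - [11, -44, 2]
    - [12, -43, 2]
    - [8, -30, 0]
    - [0, 0, 0]
    - [0, 0, 0]
  yaw: [0, 0, 0, 0, 0]

```text
clock: 20.02
tool_pos: [0.5435, 0.2302, 0.1393]
ee_rot: [0.995, 0.103, 0.01, -0.005]
wrist_force: [-0.0, -1.4, -0.4]
gripper_width: 0.0429
```

Run:
```python
from h import *
c=grab('wrist'); save(c,'w21.png',None,1.5); tops(c)
plan([.547,.2568,.075],-78.8)
```

```text
green 204 px 342.0 288.0 ray [0.5483 0.2575 0.062 ] depthmean [0.5479 0.2576 0.061 ] mid [0.5475 0.2577 0.0593] ext [0.013 0.014 0.007]
at [0.5436 0.23   0.1393] head -78.2 t 20.075 w 0.0429
[[3.8, -12.5, 32.4], [3.7, -12.5, 32.3]]
[np.float64(0.3), np.float64(0.3)]
tilt deg 1.26
```

View pics/w21.png

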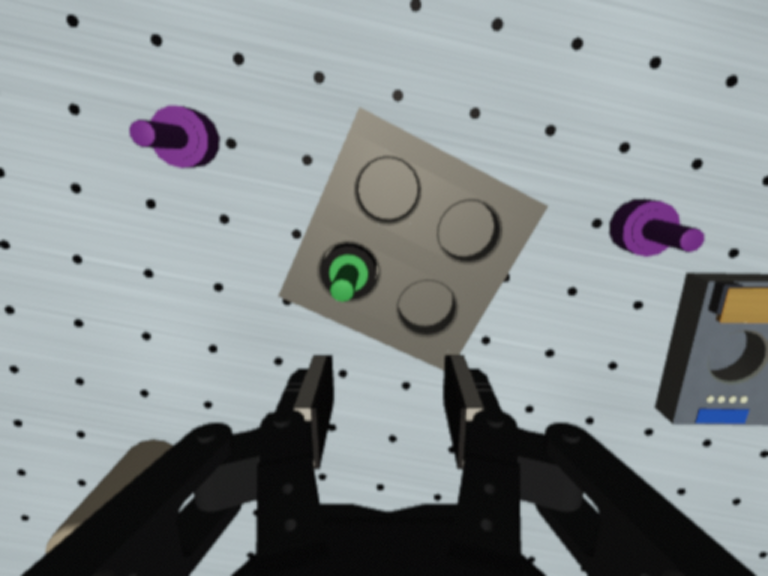

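>>> carry_out:
  fingers: [0, 0, 0, 0]
  xyz:
    - [3, -12.5, 32]
    - [2.5, -12.5, 28]
    - [0, 0, 0]
    - [0, 0, 0]
  yaw: [0, 0, 0, 0]

```text
clock: 20.58
tool_pos: [0.5458, 0.2538, 0.0807]
ee_rot: [0.995, 0.101, 0.011, -0.006]
wrist_force: [0.1, -0.2, -0.2]
gripper_width: 0.0429
```

Run:
```python
from h import *
c=grab('wrist'); tops(c)
plan([.547,.2573,.034],-78.8,n=3)
```

```text
green 318 px 378.0 345.0 ray [0.5484 0.2577 0.062 ] depthmean [0.548  0.2576 0.0611] mid [0.5473 0.2577 0.06  ] ext [0.013 0.013 0.006]
at [0.5458 0.2538 0.0807] head -78.4 t 20.625 w 0.0427
[[0.0, -1.0, 16.0], [1.0, -1.0, 15.0], [-0.0, -1.0, 16.0]]
[np.float64(0.1), np.float64(0.1), np.float64(0.1)]
tilt deg 1.39
```

>>> carry_out:
  fingers: [0, 0, 0, 0, 1, 1, 1, 1]
  xyz:
    - [0, -1, 16]
    - [0, -1, 15]
    - [0, -1, 13]
    - [-0.3, 0, 2]
    - [0, 0, 0]
    - [0, 0, 0]
    - [0, 0, 0]
    - [0, 0, 0]
  yaw: [0, 0, 0, 0, 0, 0, 0, 0]

```text
clock: 21.62
tool_pos: [0.5466, 0.2569, 0.0334]
ee_rot: [0.995, 0.101, 0.012, -0.006]
wrist_force: [0.8, -0.7, -2.4]
gripper_width: 0.0123
```

Run:
```python
from h import *
T,s=pose(); print(s['wrist_force'])
c=grab('wrist'); save(c,'w22.png',(130,150,390,350),2); plan([.547,.2575,.034],-78.8,n=3)
```

```text
[ 0.81134319 -0.65499267 -2.41451352]
at [0.5466 0.2569 0.0334] head -78.4 t 21.675 w 0.012
[[0.0, -0.0, -0.0], [0.0, -0.0, -0.0], [1.0, -0.0, -1.0]]
[np.float64(0.1), np.float64(0.1), np.float64(0.1)]
tilt deg 1.51
```

View pics/w22.png

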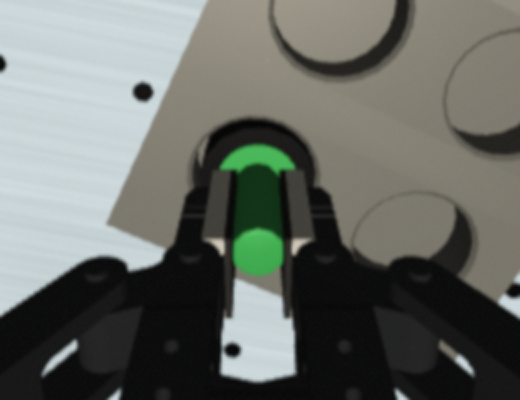

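>>> carry_out:
  fingers: [1, 1, 1, 1]
  xyz:
    - [0, 0, -15]
    - [0, 0, -30]
    - [0, 0, -45]
    - [0, 0, 0]
  yaw: [0, 0, 0, 0]

```text
clock: 22.18
tool_pos: [0.5446, 0.2557, 0.1295]
ee_rot: [0.995, 0.101, 0.013, -0.006]
wrist_force: [0.1, 0.1, -1.2]
gripper_width: 0.012
```

Run:
```python
from h import *
plan([.5562,-.0715,.12],-78.8,n=7)
```

```text
at [0.5446 0.2557 0.1295] head -78.4 t 22.175 w 0.012
[[-8.0, 46.0, 1.0], [-7.0, 46.0, 0.0], [-8.0, 46.0, 1.0], [-8.0, 47.0, 1.0], [-7.0, 46.0, 1.0], [-7.0, 46.0, 0.0], [-8.0, 46.0, 1.0]]
[np.float64(0.1), np.float64(0.1), np.float64(0.1), np.float64(0.1), np.float64(0.1), np.float64(0.1), np.float64(0.1)]
tilt deg 1.59
```

>>> carry_out:
  fingers: [1, 1, 1, 1, 1, 1, 1, 1]
  xyz:
    - [-7, 46, 1]
    - [-7, 46, 0]
    - [-7, 46, 0]
    - [-8, 46, 0]
    - [-7, 46, 0]
    - [-7, 46, 0]
    - [-7, 38, 0]
    - [0, 0, 0]
  yaw: [0, 0, 0, 0, 0, 0, 0, 0]

```text
clock: 23.18
tool_pos: [0.5574, -0.0713, 0.1241]
ee_rot: [0.995, 0.102, 0.012, -0.006]
wrist_force: [-0.0, 0.4, -1.6]
gripper_width: 0.0123
```

>>> carry_out:
  fingers: [1]
  xyz:
    - [0, 0, 0]
  yaw: [0]

```text
clock: 23.3
tool_pos: [0.5573, -0.0711, 0.124]
ee_rot: [0.995, 0.101, 0.012, -0.006]
wrist_force: [-0.4, 0.0, -1.1]
gripper_width: 0.0121
```

Run:
```python
from h import *
plan([.5562,-.0715,.063],-78.8,n=3)
c=grab('wrist'); save(c,'w23.png',None,1.5)
```

```text
at [ 0.5573 -0.0711  0.124 ] head -78.3 t 23.3 w 0.0121
[[-1.0, 0.0, 20.0], [-1.0, 1.0, 21.0], [-1.0, -0.0, 20.0]]
[np.float64(0.2), np.float64(0.2), np.float64(0.2)]
tilt deg 1.58
```

View pics/w23.png

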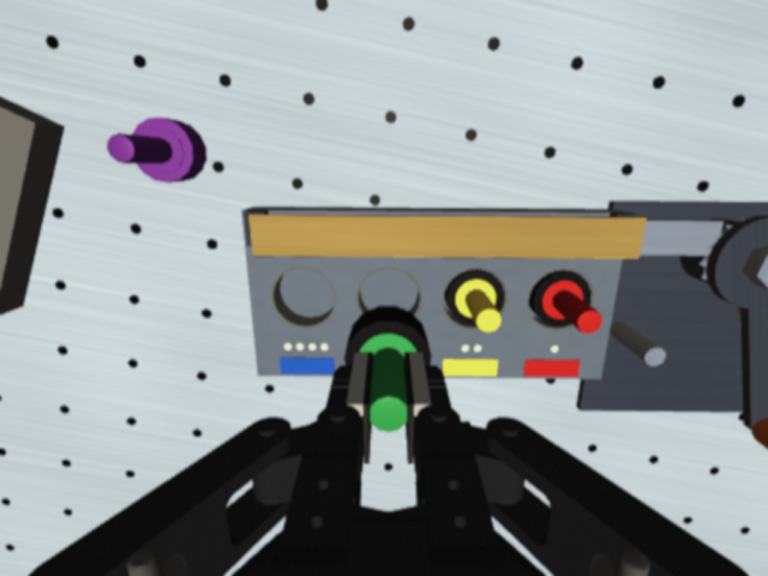

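>>> carry_out:
  fingers: [1, 1, 1, 1, 1]
  xyz:
    - [-1, 1.5, 20]
    - [-1, 1.5, 20]
    - [-0.5, 1, 16]
    - [0, 0, 0]
    - [0, 0, 0]
  yaw: [0, 0, 0, 0, 0]

```text
clock: 23.98
tool_pos: [0.5562, -0.0724, 0.0622]
ee_rot: [0.995, 0.103, 0.011, -0.007]
wrist_force: [-0.1, 0.2, -1.3]
gripper_width: 0.0123
```

Run:
```python
from h import *
plan([.5562,-.0715,.05],-78.8,n=2)
```

```text
at [ 0.5562 -0.0724  0.0622] head -78.1 t 23.975 w 0.0123
[[-0.0, -0.4, 6.1], [-0.1, -0.3, 6.2]]
[np.float64(0.3), np.float64(0.3)]
tilt deg 1.48
```

>>> carry_out:
  fingers: [1, 1, 1, 1]
  xyz:
    - [-0.3, -0.6, 5]
    - [-0.3, -0.3, 5]
    - [0, 0, 3]
    - [0, 0, 0]
  yaw: [0, 0, 0, 0]

```text
clock: 24.48
tool_pos: [0.5565, -0.0715, 0.0502]
ee_rot: [0.995, 0.103, 0.012, -0.006]
wrist_force: [-1.8, 0.1, 3.9]
gripper_width: 0.0121
```

Run:
```python
from h import *
T,s=pose(); print(s['wrist_force'],s['moment'])
plan([.5562,-.0715,.04],-78.8,n=2)
c=grab('wrist'); save(c,'w24.png',(130,150,390,350),2)
```

```text
[-1.76728233  0.1046226   3.92548724] [ 0.08420789  0.24662746 -0.03582614]
at [ 0.5565 -0.0715  0.0502] head -78.1 t 24.475 w 0.0121
[[-0.3, 0.0, 5.1], [-0.2, 0.0, 5.1]]
[np.float64(0.3), np.float64(0.3)]
tilt deg 1.59
```

View pics/w24.png

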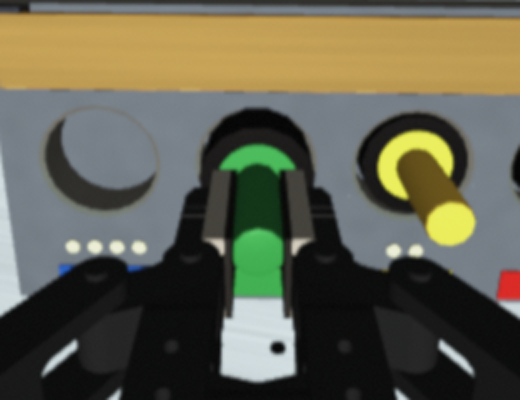

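>>> carry_out:
  fingers: [1, 1, 1, 1]
  xyz:
    - [-1.2, 0, -0.5]
    - [-0.2, 0, 3]
    - [-0.2, 0, 4]
    - [0, 0, 0]
  yaw: [0, 0, 0, 0]

```text
clock: 25.02
tool_pos: [0.5555, -0.072, 0.048]
ee_rot: [0.995, 0.103, 0.013, -0.006]
wrist_force: [-5.6, 1.6, -4.3]
gripper_width: 0.0118
```

Run:
```python
from h import *
T,s=pose(); print(s['wrist_force'],s['moment'])
plan([.555,-.0715,.033],-78.8,n=2)
c=grab('wrist'); save(c,'w25.png',(130,150,390,350),2)
```

```text
[-5.63649507  1.60338496 -4.34016385] [0.06789085 1.27335938 0.03605973]
at [ 0.5555 -0.072   0.048 ] head -78.1 t 25.025 w 0.0118
[[-0.4, -0.2, 7.5], [-0.4, -0.2, 7.5]]
[np.float64(0.3), np.float64(0.3)]
tilt deg 1.65
```

View pics/w25.png

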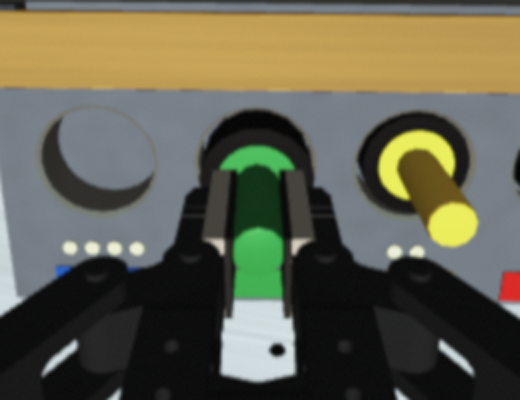

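>>> carry_out:
  fingers: [1, 1]
  xyz:
    - [-1.5, -0.4, -1.5]
    - [0, 0, 0]
  yaw: [0, 0]

```text
clock: 25.32
tool_pos: [0.5536, -0.0719, 0.0491]
ee_rot: [0.995, 0.103, 0.013, -0.006]
wrist_force: [-0.2, 0.4, -1.1]
gripper_width: 0.0121
```

Run:
```python
from h import *
T,s=pose(); print(s['wrist_force'],s['moment'],T[:3,2])
plan([.555,-.0715,.033],-78.8,n=2)
c=grab('wrist'); save(c,'w26.png',(130,150,390,350),3)
```

```text
[-0.15778218  0.3580093  -1.12087233] [-0.02685892  0.00214225  0.03297531] [ 0.02408623  0.01492802 -0.99959842]
at [ 0.5536 -0.0719  0.0491] head -78.1 t 25.325 w 0.0121
[[0.5, 0.0, 8.1], [0.6, 0.1, 8.1]]
[np.float64(0.3), np.float64(0.3)]
tilt deg 1.62
```

View pics/w26.png

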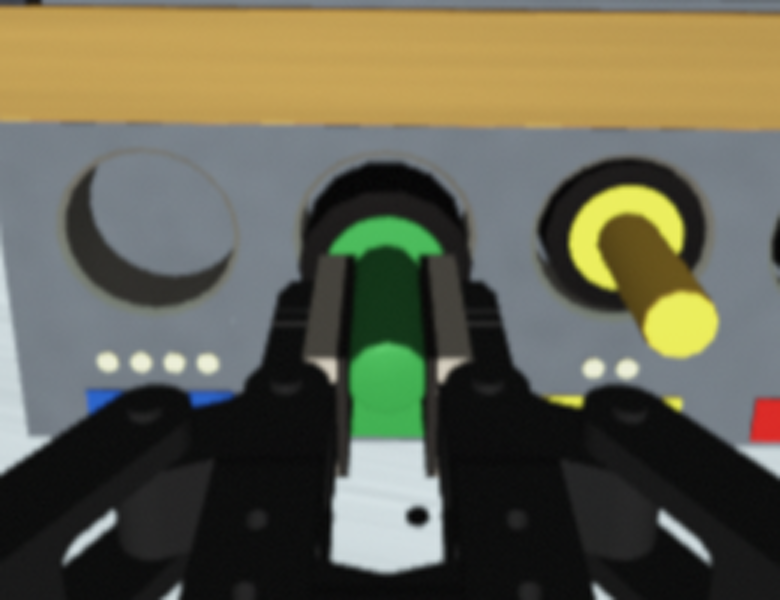

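>>> carry_out:
  fingers: [1, 1, 1, 1]
  xyz:
    - [0, 0, 3]
    - [0, 0, 3]
    - [0, 0, 3]
    - [0, 0, 0]
  yaw: [0, 0, 0, 0]

```text
clock: 25.88
tool_pos: [0.5538, -0.0717, 0.039]
ee_rot: [0.995, 0.103, 0.013, -0.006]
wrist_force: [0.2, -1.5, -1.7]
gripper_width: 0.0121
```

Run:
```python
from h import *
T,s=pose(); print(s['wrist_force'],s['moment'],T[:3,2])
plan([.555,-.0715,.033],-78.8,n=2)
```

```text
[ 0.2099211  -1.49816709 -1.69541216] [-0.01134615  0.04870261  0.00178578] [ 0.02387684  0.01500803 -0.99960225]
at [ 0.5538 -0.0717  0.039 ] head -78.1 t 25.875 w 0.0121
[[0.5, 0.0, 3.0], [0.5, 0.1, 3.0]]
[np.float64(0.3), np.float64(0.3)]
tilt deg 1.62
```

>>> carry_out:
  fingers: [1, 1, 1, 1]
  xyz:
    - [0.2, 0, 3]
    - [0, 0, 3]
    - [0, 0, 1.5]
    - [0, 0, 0]
  yaw: [0, 0, 0, 0]

```text
clock: 26.38
tool_pos: [0.5546, -0.0715, 0.0328]
ee_rot: [0.995, 0.103, 0.013, -0.006]
wrist_force: [-3.4, -0.5, -1.7]
gripper_width: 0.012
```

Run:
```python
from h import *
T,s=pose(); print(s['wrist_force'],s['moment'],T[:3,2])
plan([.555,-.0715,.033],-78.8,n=2)
```

```text
[-3.40150272 -0.52123655 -1.65195259] [-0.08093834  0.65498519 -0.00963384] [ 0.02453085  0.0151037  -0.99958497]
at [ 0.5546 -0.0715  0.0328] head -78.1 t 26.375 w 0.012
[[0.2, 0.0, -0.1], [0.2, 0.1, -0.1]]
[np.float64(0.3), np.float64(0.3)]
tilt deg 1.65
```

>>> carry_out:
  fingers: [0.35, 0.35, 0.35]
  xyz:
    - [0, 0, 0]
    - [0, 0, 0]
    - [0, 0, 0]
  yaw: [0, 0, 0]

```text
clock: 26.75
tool_pos: [0.5549, -0.0715, 0.0327]
ee_rot: [0.995, 0.103, 0.013, -0.006]
wrist_force: [-0.8, -0.0, -0.8]
gripper_width: 0.0278
```

Run:
```python
from h import *
c=grab('wrist'); save(c,'w27.png',(130,150,390,350),2); tops(c)
```

```text
red 756 px 713.0 415.0 ray [ 0.5782 -0.1741  0.062 ] depthmean [ 0.5773 -0.1758  0.0603] mid [ 0.5766 -0.1773  0.0595] ext [0.014 0.015 0.007]
yellow 394 px 553.0 411.0 ray [ 0.5685 -0.124   0.062 ] depthmean [ 0.568  -0.1245  0.0612] mid [ 0.5676 -0.1243  0.0609] ext [0.011 0.013 0.004]
green 632 px 385.0 410.0 ray [ 0.5578 -0.0713  0.062 ] depthmean [ 0.5569 -0.0715  0.0607] mid [ 0.556  -0.0718  0.0595] ext [0.014 0.013 0.007]
```

>>> carry_out:
  fingers: [0.35, 0.35, 0.35, 0.35, 0.35]
  xyz:
    - [0, 0, -15]
    - [0, 0, -40]
    - [0, 0, -45]
    - [0, 0, -20]
    - [0, 0, 0]
  yaw: [0, 0, 0, 0, 0]

```text
clock: 27.42
tool_pos: [0.5517, -0.0734, 0.1604]
ee_rot: [0.995, 0.103, 0.014, -0.006]
wrist_force: [0.7, 0.4, -0.2]
gripper_width: 0.0277
```

Run:
```python
from h import *
c=grab('wrist'); save(c,'w28.png',None,1.5); tops(c); print(yawdeg(),pose()[0].round(3))
for n in ['scene','side']:
    c=grab(n); 
    u,v=pix(c,[.58,-.15,.04]); u,v=int(u),int(v); save(c,n+'28.png',(u-75,v-55,u+75,v+55),5)
```

```text
red 192 px 559.0 290.0 ray [ 0.5773 -0.1756  0.062 ] depthmean [ 0.577  -0.1763  0.0606] mid [ 0.5765 -0.1771  0.0593] ext [0.014 0.013 0.007]
yellow 172 px 473.0 289.0 ray [ 0.567  -0.1237  0.062 ] depthmean [ 0.5668 -0.1239  0.0609] mid [ 0.5664 -0.1242  0.0594] ext [0.014 0.013 0.007]
green 176 px 386.0 288.0 ray [ 0.5565 -0.0713  0.062 ] depthmean [ 0.5561 -0.0713  0.0608] mid [ 0.5557 -0.0714  0.0595] ext [0.013 0.014 0.007]
-78.14270900711415 [[ 0.978  0.205  0.026  0.551]
 [ 0.205 -0.979  0.015 -0.073]
 [ 0.029 -0.009 -1.     0.159]
 [ 0.     0.     0.     1.   ]]
```

View pics/w28.png

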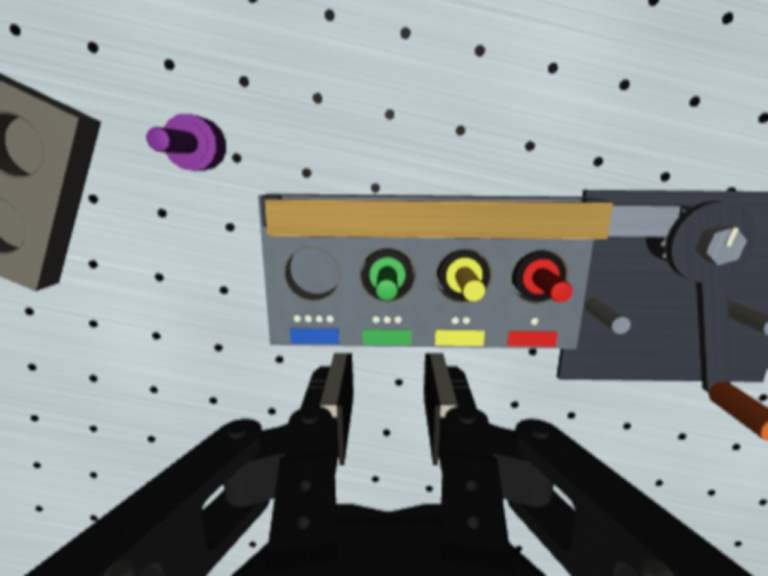

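View pics/scene28.png

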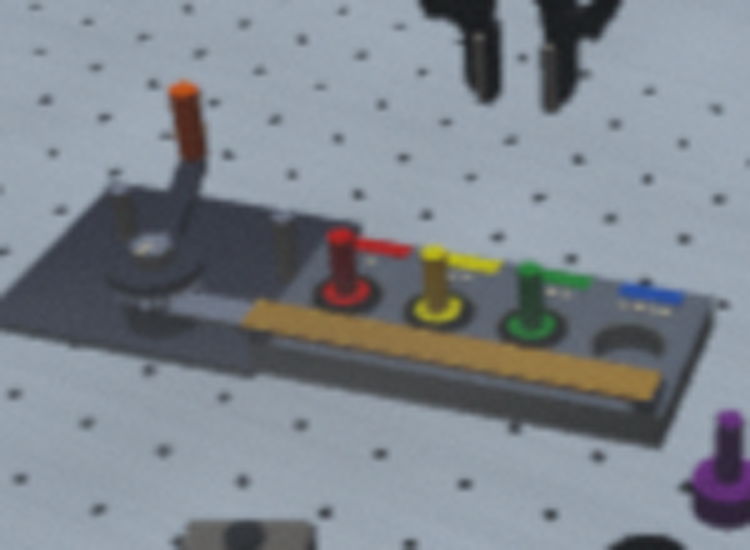

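View pics/side28.png

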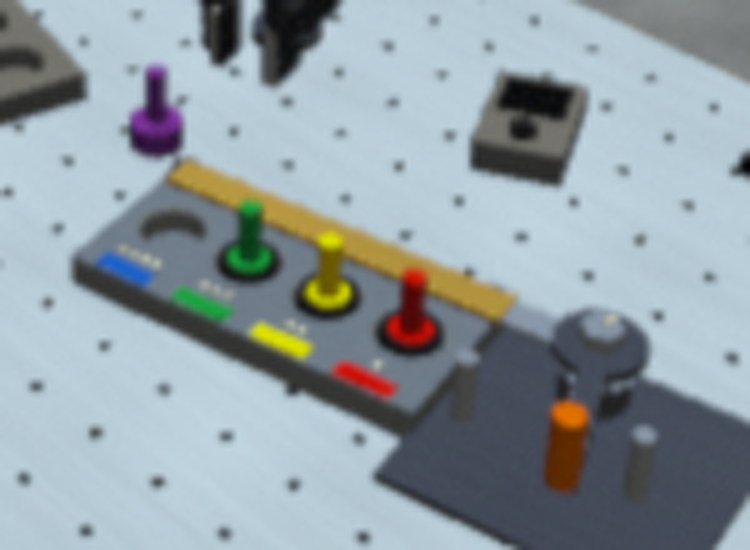

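Run:
```python
from h import *
plan([.50,-.30,.16],-78.8)
```

```text
at [ 0.5508 -0.0732  0.1572] head -78.1 t 27.575 w 0.0275
[[-19.0, 42.0, -1.0], [-19.0, 43.0, -2.0], [-19.0, 42.0, -1.0], [-20.0, 42.0, -2.0], [-18.0, 43.0, -1.0]]
[np.float64(0.1), np.float64(0.1), np.float64(0.1), np.float64(0.1), np.float64(0.1)]
tilt deg 1.59
```

>>> carry_out:
  fingers: [0.35, 0.35, 0.35, 0.35, 0.35, 0.35, 0.35]
  xyz:
    - [-19, 42, -2]
    - [-19, 43, -3]
    - [-19, 42, -2]
    - [-19, 42, -2]
    - [-18, 38, -2]
    - [0, 0, 0]
    - [0, 0, 0]
  yaw: [0, 0, 0, 0, 0, 0, 0]

```text
clock: 28.45
tool_pos: [0.497, -0.2998, 0.1537]
ee_rot: [0.995, 0.104, 0.007, -0.01]
wrist_force: [-0.3, 0.4, -0.5]
gripper_width: 0.0277
```

```bash
cat >> h.py <<'E'
def knob(c,lo=.085,hi=.096):
    W=world(c); hsv=cv2.cvtColor(c['frame'],cv2.COLOR_RGB2HSV); H,S,V=[hsv[...,i].astype(int) for i in range(3)]
    m=(H>5)&(H<18)&(S>120)&(V>120)&(W[...,2]>lo)&(W[...,2]<hi)&(W[...,1]<-.15)
    k,l,st,cc=cv2.connectedComponentsWithStats(m.astype(np.uint8))
    if k<2: print('no knob'); return None
    i=1+st[1:,4].argmax(); p=W[l==i]; r=ray(c,*cc[i],.09)
    print('knob',st[i,4],'px',(cc[i]*1.5).round(),'ray',r.round(4),'mean',p.mean(0).round(4),'mid',((p.max(0)+p.min(0))/2).round(4),'ext',(p.max(0)-p.min(0)).round(3))
    return r
E
python3 - <<'E'
from h import *
c=grab('wrist'); save(c,'w29.png',None,1.5); knob(c); plan([.5264,-.318,.11],-78.8)
c=grab('scene'); knob(c,.08,.1); c=grab('side'); knob(c,.08,.1)
E
```

```text
knob 354 px [435. 269.] ray [ 0.5267 -0.3183  0.09  ] mean [ 0.5265 -0.3185  0.0892] mid [ 0.5262 -0.3186  0.0892] ext [0.017 0.017 0.003]
at [ 0.4971 -0.2996  0.1538] head -78.0 t 28.5 w 0.0276
[[12.1, 12.4, 21.8], [12.2, 12.4, 21.9]]
[np.float64(0.4), np.float64(0.4)]
tilt deg 1.42
knob 9 px [237. 217.] ray [ 0.5308 -0.312   0.09  ] mean [ 0.5276 -0.3149  0.0876] mid [ 0.5286 -0.3151  0.0873] ext [0.013 0.012 0.004]
knob 37 px [509. 394.] ray [ 0.523  -0.3204  0.09  ] mean [ 0.524  -0.3198  0.0889] mid [ 0.5239 -0.3195  0.0891] ext [0.013 0.015 0.007]
```

View pics/w29.png

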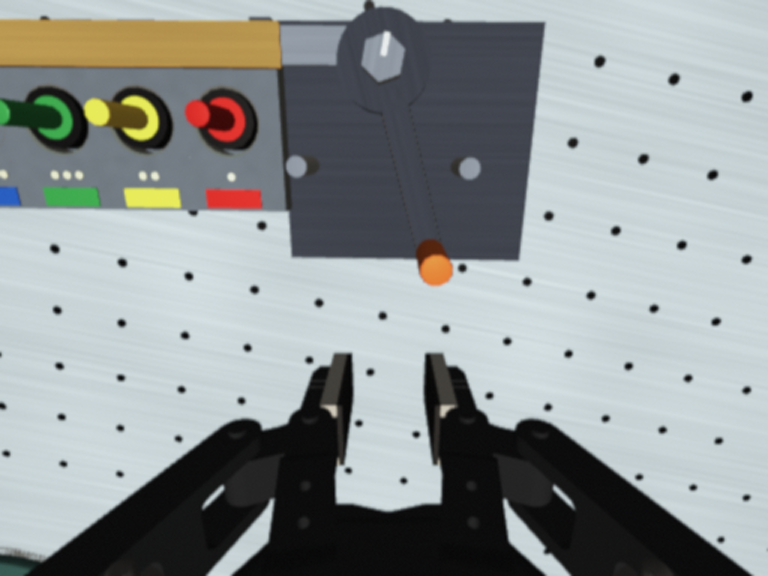

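>>> carry_out:
  fingers: [0.35, 0.35, 0.35, 0.35]
  xyz:
    - [12, 12.5, 21]
    - [12, 12, 18]
    - [0, 0, 0]
    - [0, 0, 0]
  yaw: [0.4, 0, 0, 0]

```text
clock: 29.1
tool_pos: [0.5283, -0.3148, 0.1158]
ee_rot: [0.995, 0.103, 0.008, -0.01]
wrist_force: [0.3, 0.0, 0.5]
gripper_width: 0.0279
```

Run:
```python
from h import *
c=grab('wrist'); save(c,'w30.png',None,1.5); knob(c); plan([.5264,-.3184,.056],-78.8,n=3)
```

```text
knob 446 px [394. 348.] ray [ 0.5272 -0.3185  0.09  ] mean [ 0.5268 -0.3186  0.0891] mid [ 0.5263 -0.3187  0.0887] ext [0.017 0.017 0.004]
at [ 0.5283 -0.3149  0.1158] head -78.1 t 29.15 w 0.0278
[[-1.0, 1.0, 20.0], [-1.0, 2.0, 20.0], [-2.0, 1.0, 20.0]]
[np.float64(0.2), np.float64(0.2), np.float64(0.2)]
tilt deg 1.43
```

View pics/w30.png

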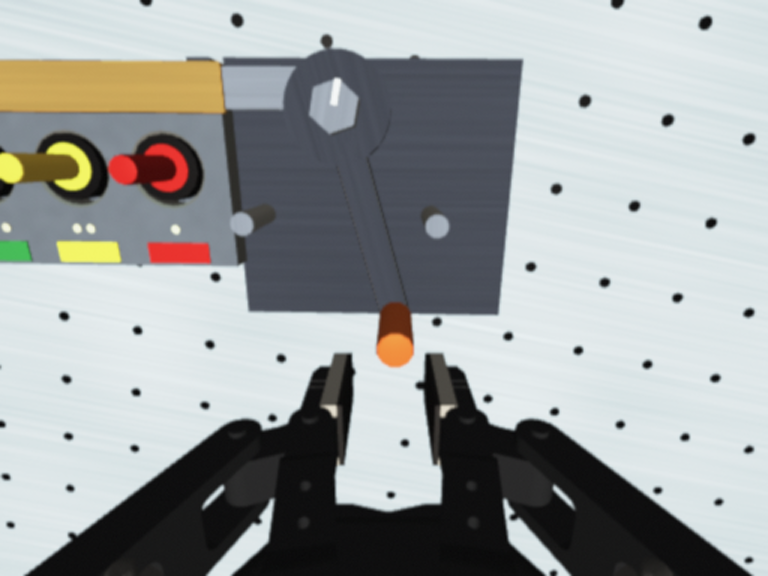

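>>> carry_out:
  fingers: [0.35, 0.35, 0.35]
  xyz:
    - [-1.5, 2.5, 8]
    - [0, 0, 0]
    - [0, 0, 0]
  yaw: [0, 0, 0]

```text
clock: 29.52
tool_pos: [0.5271, -0.3174, 0.1087]
ee_rot: [0.995, 0.103, 0.009, -0.009]
wrist_force: [-0.7, -0.5, 0.4]
gripper_width: 0.0277
```

Run:
```python
from h import *
c=grab('wrist'); save(c,'w31.png',None,1.5); knob(c); plan([.5262,-.3186,.056],-78.8,n=4)
save(c,'w31z.png',(150,30,400,230),3)
```

```text
knob 480 px [389. 352.] ray [ 0.5272 -0.3187  0.09  ] mean [ 0.5268 -0.3187  0.0891] mid [ 0.5264 -0.3186  0.0885] ext [0.017 0.016 0.005]
at [ 0.5271 -0.3173  0.1086] head -78.1 t 29.575 w 0.0276
[[-1.0, 0.0, 13.0], [-0.0, 1.0, 13.0], [-1.0, 0.0, 13.0], [-0.0, 1.0, 14.0]]
[np.float64(0.2), np.float64(0.2), np.float64(0.2), np.float64(0.2)]
tilt deg 1.42
```

View pics/w31z.png

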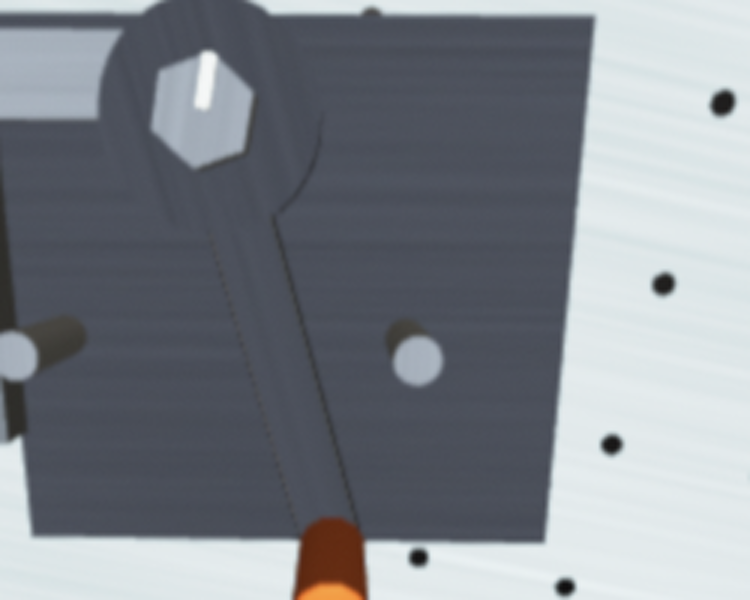

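Run:
```python
from h import *
c=grab('wrist'); b=ray(c,150+202/3,30+109/3,.055); print('bolt',b); k=np.array([.5264,-.3186]); d=k-b[:2]; print(np.hypot(*d),np.degrees(np.arctan2(d[1],d[0]))%360)
```

```text
bolt [ 0.62380312 -0.26939125  0.055     ]
0.10912776401427207 206.80323103330883
```

>>> carry_out:
  fingers: [0.35, 0.35, 0.35, 0.35, 0.35, 0.35]
  xyz:
    - [-1, 0.5, 13]
    - [-1, 0, 13]
    - [-1, 0, 13]
    - [0, 0, 10]
    - [0, 0, 0]
    - [0, 0, 0]
  yaw: [0, 0, 0, 0, 0, 0]

```text
clock: 30.38
tool_pos: [0.5244, -0.3172, 0.0549]
ee_rot: [0.995, 0.103, 0.008, -0.01]
wrist_force: [0.6, -0.7, 0.1]
gripper_width: 0.0276
```

Run:
```python
from h import *
print(pose()[1]['wrist_force'])
c=grab('wrist'); save(c,'w32.png',None,1.5); knob(c); plan([.5262,-.3186,.056],-78.8,n=4)
```

```text
[ 0.57453233 -0.72412331  0.05679091]
knob 919 px [389. 422.] ray [ 0.5276 -0.3186  0.09  ] mean [ 0.5269 -0.3188  0.0892] mid [ 0.5262 -0.3188  0.0886] ext [0.018 0.017 0.004]
at [ 0.5244 -0.3172  0.0549] head -78.1 t 30.425 w 0.0277
[[0.0, 0.0, -0.0], [1.0, 1.0, -1.0], [0.0, 0.0, 0.0], [0.0, 1.0, -0.0]]
[np.float64(0.2), np.float64(0.2), np.float64(0.2), np.float64(0.2)]
tilt deg 1.42
```

View pics/w32.png

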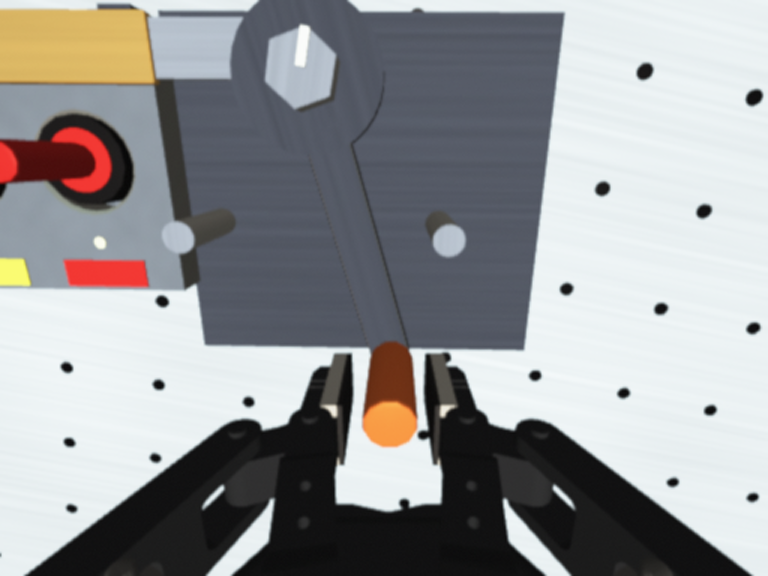

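```bash
cat >> h.py <<'E'
B=np.array([.6241,-.2692]); RR=.110; H0=222.7
def lev(p): 
    d=np.array(p)[:2]-B; return np.radians(H0-np.degrees(np.arctan2(d[1],d[0]))%360),np.hypot(*d)
def arc(target,n=8,z=.056,hold=1):
    T,s=pose(); l0,r0=lev(T[:3,3]); Rt=T[:3,:3]; p=T[:3,3].copy(); rows=[]
    m=n-hold
    for i in range(m):
        f=(i+1)/m; l=l0+(target-l0)*f; h=np.radians(H0)-l; r=r0+(RR-r0)*min(1,2*f); zz=T[2,3]+(z-T[2,3])*f
        w=np.array([B[0]+r*np.cos(h),B[1]+r*np.sin(h),zz]); loc=np.round(Rt.T@(w-p),1); rows.append(loc.tolist()); p=p+Rt@loc
    rows+=[[0,0,0]]*hold
    print('lever(tcp)',round(l0,3),'r',round(r0,4),'z',T[2,3].round(4),'t',s['clock'],'F',s['wrist_force'].round(1),'w',round(s['gripper_width'],4),'tilt',np.degrees(np.arccos(-T[2,2])).round(2),'head',yawdeg(T).round(1)); print(rows)
E
python3 - <<'E'
from h import *
arc(1.05)
E
```

```text
lever(tcp) 0.297 r 0.1106 z 0.0549 t 30.425 F [0.3 0.9 0.3] w 0.0277 tilt 1.42 head -78.1
[[-0.0, -0.0, 0.0], [-0.0, -0.0, 0.0], [-0.0, -0.0, 0.0], [-0.0, -0.0, 0.0], [0.0, -0.1, 0.0], [0.0, 0.0, 0.0], [0.0, 0.0, 0.0], [0, 0, 0]]
```

```bash
sed -i 's/loc=np.round(Rt.T@(w-p),1); rows.append(loc.tolist()); p=p+Rt@loc/loc=np.round(Rt.T@(w-p)*1000,1); rows.append(loc.tolist()); p=p+Rt@loc\/1000/' h.py
python3 - <<'E'
from h import *
arc(1.0)
E
```

```text
lever(tcp) 0.297 r 0.1106 z 0.0549 t 30.425 F [0.3 0.9 0.3] w 0.0277 tilt 1.42 head -78.1
[[-1.9, -10.9, 0.0], [-0.9, -11.1, 0.0], [0.3, -11.1, 0.1], [1.3, -10.9, 0.0], [2.3, -10.8, 0.1], [3.4, -10.6, 0.1], [4.4, -10.1, 0.1], [0, 0, 0]]
```

>>> carry_out:
  fingers: [0.45, 0.45, 0.45, 0.45, 0.45, 0.45, 0.45, 0.45]
  xyz:
    - [-1.9, -10.9, 0]
    - [-0.9, -11, 0]
    - [0.3, -11, 0]
    - [1.3, -11, 0]
    - [2.3, -10.8, 0]
    - [3.4, -10.6, 0]
    - [4.4, -10, 0]
    - [0, 0, 0]
  yaw: [0, 0, 0, 0, 0, 0, 0, 0]

```text
clock: 31.42
tool_pos: [0.5173, -0.2362, 0.0576]
ee_rot: [0.995, 0.104, 0.008, -0.009]
wrist_force: [-1.0, -0.6, -1.0]
gripper_width: 0.0232
```

Run:
```python
from h import *
arc(1.1)
c=grab('wrist'); save(c,'w33.png',None,1.5); r=knob(c); print(lev(r))
```

```text
lever(tcp) 1.045 r 0.1117 z 0.0576 t 31.425 F [-1.  -0.6 -1. ] w 0.0232 tilt 1.39 head -78.1
[[0.9, -0.5, 0.3], [0.8, -0.5, 0.2], [0.9, -0.5, 0.3], [0.6, -0.6, 0.2], [0.5, -0.8, 0.3], [0.4, -0.7, 0.2], [0.5, -0.7, 0.3], [0, 0, 0]]
knob 879 px [396. 420.] ray [ 0.5195 -0.2398  0.09  ] mean [ 0.5189 -0.24    0.0892] mid [ 0.5182 -0.2401  0.0889] ext [0.017 0.017 0.004]
(np.float64(1.0190470734562391), np.float64(0.10866451170150512))
```

View pics/w33.png

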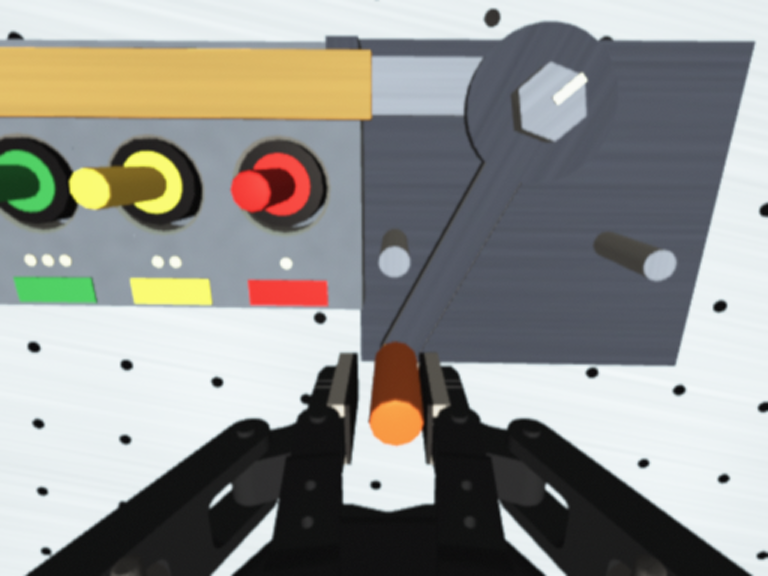

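Run:
```python
from h import *
arc(0.1,z=.057)
```

```text
lever(tcp) 1.042 r 0.1117 z 0.0576 t 31.475 F [-0.7 -1.6 -0.2] w 0.0231 tilt 1.38 head -78.1
[[-5.9, 13.8, -0.2], [-4.0, 14.4, -0.2], [-2.0, 14.7, -0.2], [-0.2, 14.8, -0.2], [1.5, 14.7, -0.1], [3.4, 14.4, -0.0], [5.4, 13.8, -0.1], [0, 0, 0]]
```

>>> carry_out:
  fingers: [0.45, 0.45, 0.45, 0.45, 0.45, 0.45, 0.45, 0.45]
  xyz:
    - [-5.9, 13.8, 0]
    - [-4, 14.4, 0]
    - [-2, 14.7, 0]
    - [-0.2, 14.8, 0]
    - [1.5, 14.7, 0]
    - [3.4, 14.4, 0]
    - [5, 12, 0]
    - [0, 0, 0]
  yaw: [0, 0, 0, 0, 0, 0, 0, 0]

```text
clock: 32.48
tool_pos: [0.5367, -0.3422, 0.0554]
ee_rot: [0.995, 0.103, 0.008, -0.009]
wrist_force: [-0.5, 1.9, -0.2]
gripper_width: 0.0236
```

Run:
```python
from h import *
arc(1.03,z=.057)
c=grab('wrist'); r=knob(c); print(lev(r)); save(c,'w34.png',None,1.5)
```

```text
lever(tcp) 0.049 r 0.1139 z 0.0554 t 32.475 F [-0.5  1.9 -0.2] w 0.0236 tilt 1.42 head -78.2
[[-5.5, -14.9, -0.1], [-3.2, -15.5, -0.0], [-1.1, -15.5, -0.0], [0.6, -15.5, 0.0], [2.1, -15.2, 0.1], [4.3, -14.8, 0.1], [6.3, -14.1, 0.1], [0, 0, 0]]
knob 947 px [381. 413.] ray [ 0.5421 -0.3405  0.09  ] mean [ 0.5415 -0.3406  0.0891] mid [ 0.5404 -0.3407  0.0887] ext [0.018 0.017 0.004]
(np.float64(0.029486928112300036), np.float64(0.10866645175496212))
```

View pics/w34.png

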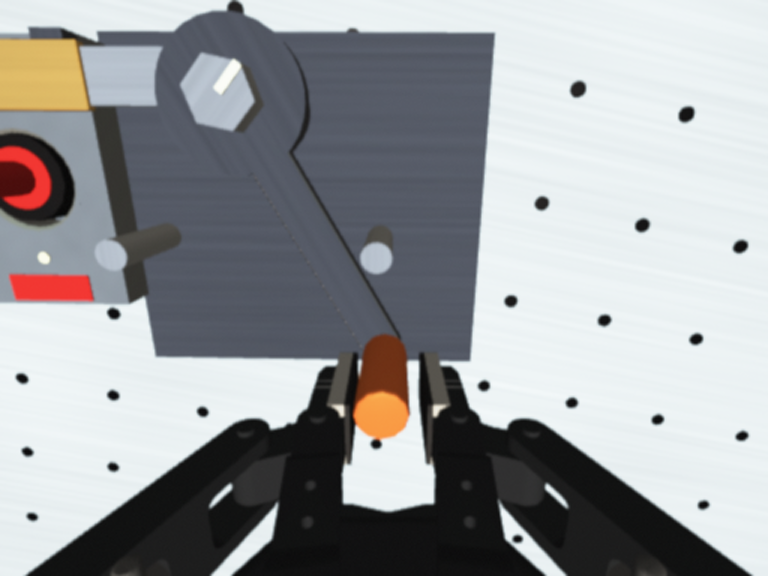

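>>> carry_out:
  fingers: [0.45, 0.45, 0.45, 0.45, 0.45, 0.45, 0.45, 0.45]
  xyz:
    - [-5, -14.9, 0]
    - [-3, -15.3, 0]
    - [-1, -15.4, 0]
    - [0.6, -15.4, 0]
    - [2.2, -15.2, 0]
    - [4.3, -14.8, 0]
    - [5.5, -12, 0]
    - [0, 0, 0]
  yaw: [0, 0, 0, 0, 0, 0, 0, 0]

```text
clock: 33.52
tool_pos: [0.517, -0.2316, 0.0574]
ee_rot: [0.995, 0.104, 0.008, -0.009]
wrist_force: [-0.7, -0.8, -1.1]
gripper_width: 0.0238
```

Run:
```python
from h import *
arc(.1,z=.056)
c=grab('wrist'); r=knob(c); print(lev(r)); save(c,'w35.png',None,1.5)
```

```text
lever(tcp) 1.082 r 0.1135 z 0.0574 t 33.525 F [-0.7 -0.8 -1.1] w 0.0238 tilt 1.36 head -78.1
[[-6.3, 14.6, -0.1], [-4.2, 15.1, -0.1], [-2.1, 15.5, -0.1], [-0.3, 15.5, -0.1], [1.4, 15.3, 0.0], [3.4, 15.1, 0.1], [5.6, 14.4, 0.0], [0, 0, 0]]
knob 898 px [395. 416.] ray [ 0.521  -0.2348  0.09  ] mean [ 0.5204 -0.2349  0.0892] mid [ 0.5196 -0.235   0.0887] ext [0.017 0.017 0.004]
(np.float64(1.067213195322892), np.float64(0.10871691859488385))
```

View pics/w35.png

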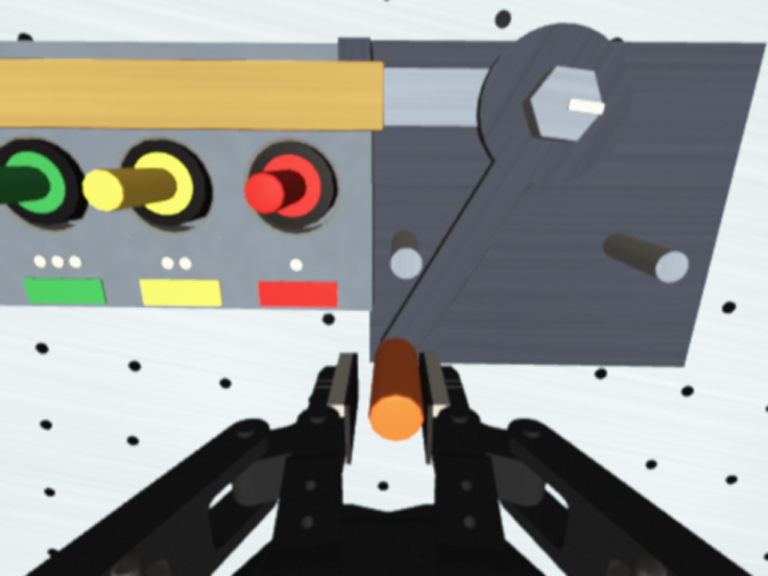

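>>> carry_out:
  fingers: [0.45, 0.45, 0.45, 0.45, 0.45, 0.45, 0.45, 0.45]
  xyz:
    - [-6.3, 14.4, 0]
    - [-4.2, 14.8, 0]
    - [-2.1, 15, 0]
    - [-0.3, 15, 0]
    - [1.4, 15, 0]
    - [3.4, 14.8, 0]
    - [5.4, 11, 0]
    - [0, 0, 0]
  yaw: [0, 0, 0, 0, 0, 0, 0, 0]

```text
clock: 34.58
tool_pos: [0.5359, -0.3395, 0.0551]
ee_rot: [0.995, 0.102, 0.008, -0.009]
wrist_force: [1.3, -0.4, 0.8]
gripper_width: 0.0232
```

Run:
```python
from h import *
arc(1.03,z=.057)
c=grab('wrist'); r=knob(c); print(lev(r))
```

```text
lever(tcp) 0.073 r 0.1128 z 0.0551 t 34.575 F [ 1.3 -0.4  0.8] w 0.0232 tilt 1.39 head -78.2
[[-5.2, -14.5, -0.1], [-3.2, -14.9, -0.1], [-1.1, -15.1, -0.1], [0.6, -15.1, 0.0], [2.2, -14.9, 0.0], [4.2, -14.4, 0.0], [6.1, -13.7, 0.1], [0, 0, 0]]
knob 934 px [380. 417.] ray [ 0.54   -0.3379  0.09  ] mean [ 0.5394 -0.338   0.0892] mid [ 0.5386 -0.338   0.0888] ext [0.018 0.017 0.004]
(np.float64(0.06001946875735221), np.float64(0.10863085179992413))
```

>>> carry_out:
  fingers: [0.45, 0.45, 0.45, 0.45, 0.45, 0.45, 0.45, 0.45]
  xyz:
    - [-4.8, -14.5, 0]
    - [-3, -14.9, 0]
    - [-1, -15, 0]
    - [0.7, -15, 0]
    - [2.3, -14.8, 0]
    - [4.3, -14.4, 0]
    - [5.5, -12, 0]
    - [0, 0, 0]
  yaw: [0, 0, 0, 0, 0, 0, 0, 0]

```text
clock: 35.62
tool_pos: [0.5173, -0.2311, 0.0572]
ee_rot: [0.995, 0.103, 0.008, -0.008]
wrist_force: [-1.1, -1.8, -0.4]
gripper_width: 0.0235
```

Run:
```python
from h import *
arc(.1,z=.056)
c=grab('wrist'); r=knob(c); print(lev(r)); save(c,'w36.png',None,1.5)
```

```text
lever(tcp) 1.088 r 0.1134 z 0.0572 t 35.625 F [-1.1 -1.8 -0.4] w 0.0235 tilt 1.35 head -78.1
[[-6.5, 14.6, -0.2], [-4.3, 15.2, -0.1], [-2.1, 15.5, -0.1], [-0.4, 15.5, -0.1], [1.3, 15.5, -0.0], [3.5, 15.1, -0.0], [5.6, 14.5, 0.0], [0, 0, 0]]
knob 899 px [395. 416.] ray [ 0.5211 -0.2343  0.09  ] mean [ 0.5206 -0.2344  0.0892] mid [ 0.52   -0.2348  0.0891] ext [0.018 0.017 0.004]
(np.float64(1.0719089718608144), np.float64(0.10871163757629544))
```

View pics/w36.png

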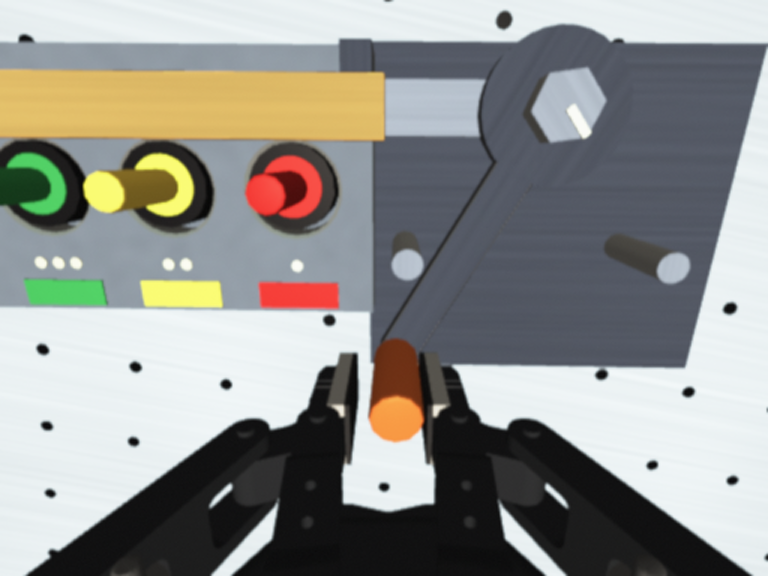

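>>> carry_out:
  fingers: [0.45, 0.45, 0.45, 0.45, 0.45, 0.45, 0.45, 0.45]
  xyz:
    - [-6.5, 14.4, 0]
    - [-4.4, 14.8, 0]
    - [-2.3, 15, 0]
    - [-0.5, 15, 0]
    - [1.2, 15, 0]
    - [3.2, 14.8, 0]
    - [5.2, 11.5, 0]
    - [0, 0, 0]
  yaw: [0, 0, 0, 0, 0, 0, 0, 0]

```text
clock: 36.67
tool_pos: [0.5348, -0.3398, 0.0548]
ee_rot: [0.995, 0.102, 0.008, -0.009]
wrist_force: [0.1, 0.5, -0.3]
gripper_width: 0.0236
```

Run:
```python
from h import *
arc(1.03,z=.057)
c=grab('wrist'); r=knob(c); print(lev(r))
```

```text
lever(tcp) 0.076 r 0.1138 z 0.0548 t 36.675 F [ 0.1  0.5 -0.3] w 0.0236 tilt 1.37 head -78.3
[[-5.0, -14.6, -0.2], [-2.8, -15.1, -0.1], [-0.8, -15.1, -0.1], [0.7, -15.0, -0.0], [2.2, -14.8, -0.1], [4.3, -14.4, 0.0], [6.1, -13.7, 0.0], [0, 0, 0]]
knob 947 px [380. 414.] ray [ 0.5401 -0.338   0.09  ] mean [ 0.5394 -0.3381  0.0891] mid [ 0.5386 -0.3382  0.0888] ext [0.018 0.017 0.004]
(np.float64(0.05905910359568871), np.float64(0.10861359308527528))
```

>>> carry_out:
  fingers: [0.45, 0.45, 0.45, 0.45, 0.45, 0.45, 0.45, 0.45]
  xyz:
    - [-4.4, -14.6, -0.2]
    - [-2.5, -15, -0.2]
    - [-0.7, -15, 0]
    - [0.8, -15, 0]
    - [2.4, -14.8, 0]
    - [4.5, -14.4, 0]
    - [6, -12, 0]
    - [0, 0, 0]
  yaw: [0, 0, 0, 0, 0, 0, 0, 0]

```text
clock: 37.72
tool_pos: [0.5184, -0.2307, 0.0574]
ee_rot: [0.995, 0.103, 0.008, -0.008]
wrist_force: [0.2, -0.9, -0.7]
gripper_width: 0.0235
```

Run:
```python
from h import *
arc(.1,z=.056)
c=grab('wrist'); r=knob(c); print(lev(r)); save(c,'w37.png',None,1.5)
```

```text
lever(tcp) 1.095 r 0.1125 z 0.0574 t 37.725 F [ 0.2 -0.9 -0.7] w 0.0235 tilt 1.34 head -78.1
[[-6.8, 14.4, -0.1], [-4.7, 15.1, -0.2], [-2.4, 15.6, -0.0], [-0.6, 15.6, -0.1], [1.3, 15.6, 0.0], [3.5, 15.2, 0.0], [5.6, 14.6, 0.1], [0, 0, 0]]
knob 883 px [395. 419.] ray [ 0.5212 -0.2341  0.09  ] mean [ 0.5206 -0.2342  0.0892] mid [ 0.52   -0.2343  0.0889] ext [0.017 0.017 0.004]
(np.float64(1.074201848646568), np.float64(0.10870554328799979))
```

View pics/w37.png

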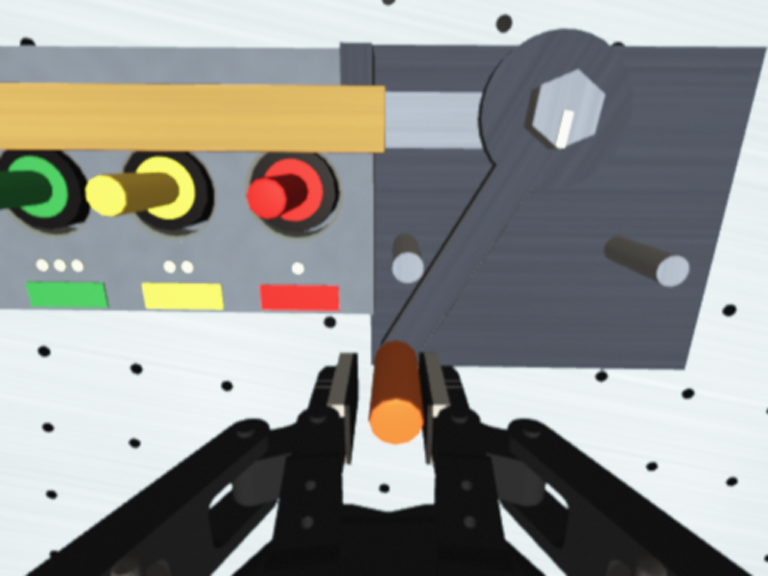

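>>> carry_out:
  fingers: [0.45, 0.45, 0.45, 0.45, 0.45, 0.45, 0.45, 0.45]
  xyz:
    - [-6.6, 14.4, 0]
    - [-4.6, 14.8, 0]
    - [-2.3, 15.1, 0]
    - [-0.5, 15, 0]
    - [1.3, 15, 0]
    - [3.4, 14.8, 0]
    - [5.4, 11.5, 0]
    - [0, 0, 0]
  yaw: [0, 0, 0, 0, 0, 0, 0, 0]

```text
clock: 38.78
tool_pos: [0.5362, -0.3394, 0.055]
ee_rot: [0.995, 0.102, 0.008, -0.009]
wrist_force: [-0.7, 0.2, 0.2]
gripper_width: 0.0231
```

Run:
```python
from h import *
arc(1.03,z=.057)
c=grab('wrist'); r=knob(c); print(lev(r))
```

```text
lever(tcp) 0.072 r 0.1125 z 0.055 t 38.775 F [-0.7  0.2  0.2] w 0.0231 tilt 1.36 head -78.3
[[-5.3, -14.4, -0.1], [-3.3, -14.9, -0.1], [-1.2, -15.1, -0.1], [0.5, -15.1, -0.0], [2.2, -14.9, -0.0], [4.2, -14.4, 0.0], [6.2, -13.8, 0.1], [0, 0, 0]]
knob 930 px [381. 418.] ray [ 0.54  -0.338  0.09 ] mean [ 0.5394 -0.338   0.0892] mid [ 0.5384 -0.3382  0.0888] ext [0.018 0.017 0.004]
(np.float64(0.05989760733141057), np.float64(0.10862780142864817))
```

>>> carry_out:
  fingers: [0.45, 0.45, 0.45, 0.45, 0.45, 0.45, 0.45, 0.45]
  xyz:
    - [-4.8, -14.5, 0]
    - [-3, -14.9, 0]
    - [-1, -15, 0]
    - [0.7, -15, 0]
    - [2.3, -14.8, 0]
    - [4.3, -14.4, 0]
    - [5.7, -12, 0]
    - [0, 0, 0]
  yaw: [0, 0, 0, 0, 0, 0, 0, 0]

```text
clock: 39.83
tool_pos: [0.5178, -0.2309, 0.0571]
ee_rot: [0.995, 0.103, 0.008, -0.008]
wrist_force: [-0.4, -0.7, -0.9]
gripper_width: 0.0236
```

Run:
```python
from h import *
arc(.1,z=.056)
c=grab('wrist'); r=knob(c); print(lev(r)); save(c,'w38.png',None,1.5)
```

```text
lever(tcp) 1.091 r 0.1129 z 0.0571 t 39.825 F [-0.4 -0.7 -0.9] w 0.0236 tilt 1.33 head -78.2
[[-6.6, 14.5, -0.2], [-4.5, 15.2, -0.1], [-2.3, 15.5, -0.1], [-0.5, 15.6, -0.1], [1.4, 15.5, -0.1], [3.5, 15.2, 0.0], [5.5, 14.5, 0.0], [0, 0, 0]]
knob 896 px [395. 418.] ray [ 0.5212 -0.2342  0.09  ] mean [ 0.5205 -0.2343  0.0891] mid [ 0.5201 -0.2346  0.0885] ext [0.017 0.017 0.005]
(np.float64(1.0729876945925685), np.float64(0.10871701107108127))
```

View pics/w38.png

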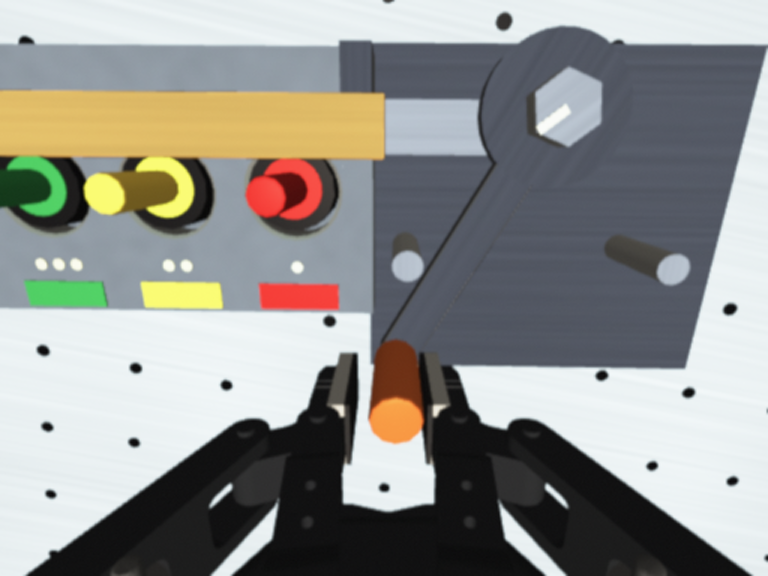

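Run:
```python
from h import *
c=grab('wrist'); a=np.radians(11.2); xc=np.array([np.cos(a),np.sin(a)]); s1=np.array([.5767,-.1775])
for u,v in [(220,157),(350,159),(30,155)]:
    print((ray(c,u/1.5,v/1.5,.031)[:2]-s1)@xc)
```

```text
0.011398531133491074
0.011210005060714349
0.01132795960343096
```

>>> carry_out:
  fingers: [0.45, 0.45, 0.45, 0.45, 0.45, 0.45, 0.45, 0.45]
  xyz:
    - [-6.6, 14.4, 0]
    - [-4.5, 14.8, 0]
    - [-2.3, 15.1, 0]
    - [-0.5, 15, 0]
    - [1.3, 15, 0]
    - [3.4, 14.8, 0]
    - [5.4, 11.5, 0]
    - [0, 0, 0]
  yaw: [0, 0, 0, 0, 0, 0, 0, 0]

```text
clock: 40.92
tool_pos: [0.5354, -0.34, 0.0547]
ee_rot: [0.995, 0.102, 0.008, -0.009]
wrist_force: [-0.9, 0.4, -0.3]
gripper_width: 0.0234
```

Run:
```python
from h import *
arc(1.03,z=.057)
c=grab('wrist'); r=knob(c); print(lev(r))
```

```text
lever(tcp) 0.071 r 0.1135 z 0.0547 t 40.925 F [-0.9  0.4 -0.3] w 0.0234 tilt 1.34 head -78.3
[[-5.1, -14.6, -0.2], [-3.1, -15.1, -0.1], [-0.9, -15.2, -0.1], [0.6, -15.1, -0.1], [2.2, -14.8, -0.0], [4.2, -14.5, -0.0], [6.1, -13.7, -0.0], [0, 0, 0]]
knob 947 px [381. 415.] ray [ 0.5404 -0.3383  0.09  ] mean [ 0.5398 -0.3384  0.0892] mid [ 0.5392 -0.3384  0.0889] ext [0.018 0.017 0.004]
(np.float64(0.05484650932800628), np.float64(0.10857507526275932))
```

>>> carry_out:
  fingers: [0.45, 0.45, 0.45, 0.45]
  xyz:
    - [-5, -14.6, -0.2]
    - [-3, -15, 0]
    - [-0.9, -8, 0]
    - [0, 0, 0]
  yaw: [0, 0, 0, 0]

```text
clock: 41.48
tool_pos: [0.517, -0.3012, 0.0556]
ee_rot: [0.995, 0.102, 0.008, -0.008]
wrist_force: [-0.4, -2.3, -1.4]
gripper_width: 0.0239
```

Run:
```python
from h import *
arc(.8,n=8,z=.057)
```

```text
lever(tcp) 0.455 r 0.1118 z 0.0556 t 41.475 F [-0.4 -2.3 -1.4] w 0.0239 tilt 1.28 head -78.2
[[0.2, -5.5, -0.1], [0.4, -5.5, -0.1], [0.7, -5.4, -0.1], [0.7, -5.4, -0.1], [0.8, -5.4, -0.1], [1.0, -5.3, -0.1], [1.3, -5.3, -0.1], [0, 0, 0]]
```

>>> carry_out:
  fingers: [0.45, 0.45, 0.45, 0.45]
  xyz:
    - [0.2, -5.5, 0]
    - [0.4, -5.5, 0]
    - [0.7, -5, 0]
    - [0, 0, 0]
  yaw: [0, 0, 0, 0]

```text
clock: 41.98
tool_pos: [0.5151, -0.2843, 0.0561]
ee_rot: [0.995, 0.102, 0.008, -0.008]
wrist_force: [0.4, -1.3, -0.5]
gripper_width: 0.0235
```

>>> carry_out:
  fingers: [0.45, 0.45, 0.45]
  xyz:
    - [0.7, -5, 0]
    - [0.8, -5, 0]
    - [0, 0, 0]
  yaw: [0, 0, 0]

```text
clock: 42.35
tool_pos: [0.5146, -0.2736, 0.0562]
ee_rot: [0.995, 0.102, 0.008, -0.008]
wrist_force: [-1.5, -0.9, -0.2]
gripper_width: 0.0231
```

Run:
```python
from h import *
arc(.9,n=5,z=.057)
c=grab('wrist'); r=knob(c); print(lev(r)); save(c,'w39.png',None,1.5)
```

```text
lever(tcp) 0.706 r 0.1096 z 0.0562 t 42.35 F [-1.5 -0.9 -0.2] w 0.0231 tilt 1.29 head -78.3
[[0.8, -5.3, -0.1], [1.1, -5.2, -0.1], [1.5, -5.1, -0.1], [1.8, -5.1, -0.1], [0, 0, 0]]
knob 896 px [395. 425.] ray [ 0.516  -0.2773  0.09  ] mean [ 0.5153 -0.2774  0.0892] mid [ 0.5147 -0.2775  0.0885] ext [0.018 0.017 0.005]
(np.float64(0.6709274717304089), np.float64(0.10842227741123635))
```

View pics/w39.png

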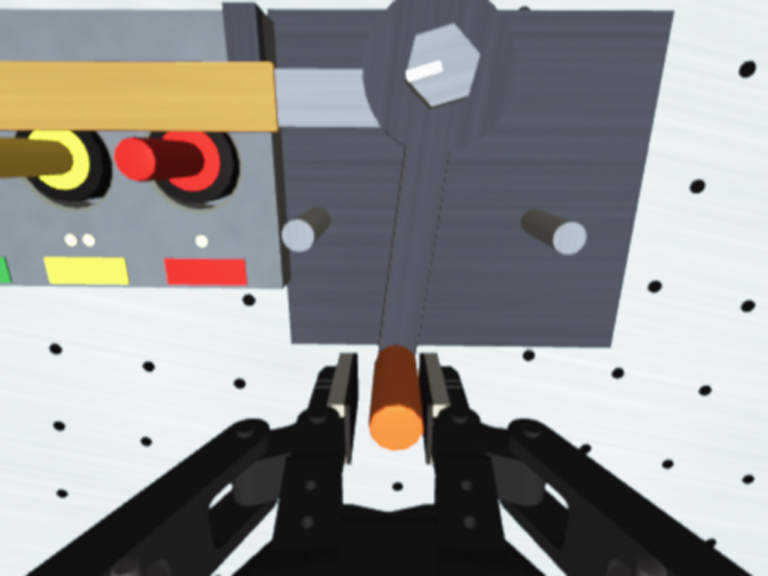

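Still turning, no stop force yet. Continue in small steps.

>>> carry_out:
  fingers: [0.45, 0.45, 0.45]
  xyz:
    - [0.8, -5, 0]
    - [1.1, -5, 0]
    - [0, 0, 0]
  yaw: [0, 0, 0]

```text
clock: 42.78
tool_pos: [0.5143, -0.2628, 0.0563]
ee_rot: [0.995, 0.102, 0.008, -0.008]
wrist_force: [-0.5, -0.4, -0.8]
gripper_width: 0.0236
```

>>> carry_out:
  fingers: [0.45, 0.45, 0.45]
  xyz:
    - [1.5, -5, 0]
    - [1.8, -5, 0]
    - [0, 0, 0]
  yaw: [0, 0, 0]

```text
clock: 43.15
tool_pos: [0.5157, -0.2515, 0.0566]
ee_rot: [0.995, 0.102, 0.008, -0.008]
wrist_force: [0.1, -0.2, -0.9]
gripper_width: 0.0234
```

Run:
```python
from h import *
arc(1.05,n=5,z=.057)
c=grab('wrist'); r=knob(c); print(lev(r)); save(c,'w40.png',None,1.5)
```

```text
lever(tcp) 0.907 r 0.1099 z 0.0566 t 43.15 F [ 0.1 -0.2 -0.9] w 0.0234 tilt 1.29 head -78.3
[[1.4, -3.7, -0.0], [1.5, -3.6, -0.0], [1.8, -3.5, -0.1], [1.8, -3.5, 0.0], [0, 0, 0]]
knob 879 px [396. 426.] ray [ 0.5165 -0.2554  0.09  ] mean [ 0.5159 -0.2556  0.0892] mid [ 0.5155 -0.2559  0.0886] ext [0.018 0.017 0.005]
(np.float64(0.8726192014933332), np.float64(0.10845463516043825))
```

View pics/w40.png

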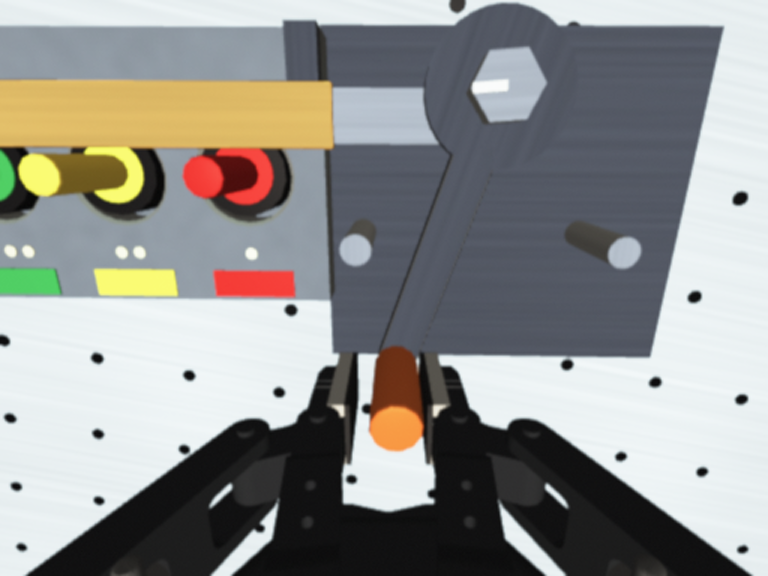

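>>> carry_out:
  fingers: [0.45, 0.45, 0.45]
  xyz:
    - [1.5, -4, 0]
    - [1.7, -4, 0]
    - [0, 0, 0]
  yaw: [0, 0, 0]

```text
clock: 43.58
tool_pos: [0.5172, -0.2427, 0.0567]
ee_rot: [0.995, 0.102, 0.008, -0.008]
wrist_force: [-0.4, -1.1, -0.2]
gripper_width: 0.0233
```

>>> carry_out:
  fingers: [0.45, 0.45, 0.45]
  xyz:
    - [2, -4, 0]
    - [2, -4, 0]
    - [0, 0, 0]
  yaw: [0, 0, 0]

```text
clock: 43.95
tool_pos: [0.5197, -0.2334, 0.0569]
ee_rot: [0.995, 0.102, 0.008, -0.008]
wrist_force: [0.0, -1.6, -0.9]
gripper_width: 0.0232
```

Run:
```python
from h import *
arc(.1,n=8,z=.057)
c=grab('wrist'); r=knob(c); print(lev(r)); save(c,'w41.png',None,1.5)
```

```text
lever(tcp) 1.076 r 0.1104 z 0.0569 t 43.95 F [ 0.  -1.6 -0.9] w 0.0232 tilt 1.29 head -78.3
[[-6.8, 13.8, -0.3], [-4.8, 14.6, -0.4], [-2.7, 15.0, -0.2], [-0.7, 15.3, -0.3], [1.4, 15.3, -0.2], [3.5, 14.9, -0.2], [5.6, 14.3, -0.2], [0, 0, 0]]
knob 879 px [396. 426.] ray [ 0.5202 -0.2373  0.09  ] mean [ 0.5196 -0.2375  0.0892] mid [ 0.5188 -0.2377  0.0889] ext [0.018 0.017 0.004]
(np.float64(1.0430649602253237), np.float64(0.10863704508218587))
```

View pics/w41.png

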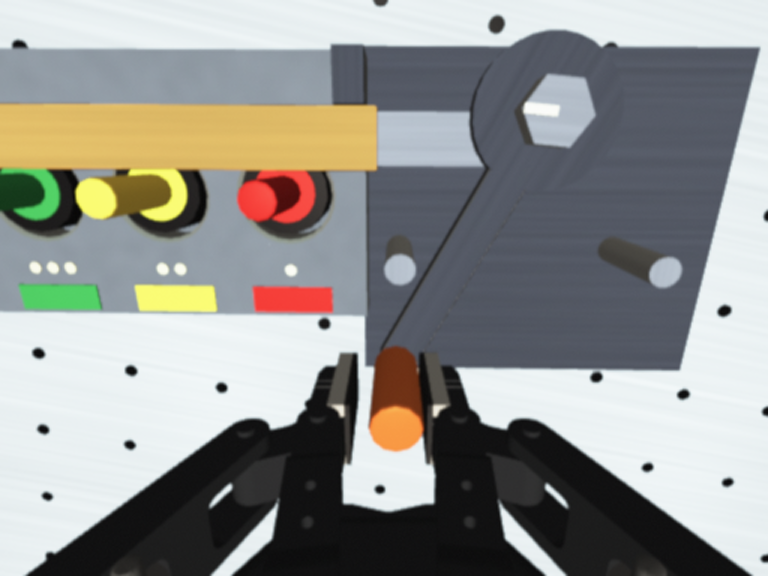

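Run:
```python
from h import *
c=grab('wrist'); a=np.radians(11.2); xc=np.array([np.cos(a),np.sin(a)]); s1=np.array([.5767,-.1775])
for u,v in [(220,168),(350,170),(30,167)]:
    print((ray(c,u/1.5,v/1.5,.031)[:2]-s1)@xc)
arc(.1,n=8,z=.057)
```

```text
0.008783120690027766
0.008514495192940045
0.008442346254991195
lever(tcp) 1.073 r 0.1104 z 0.0569 t 44.05 F [ 0.2 -0.4 -0.3] w 0.0237 tilt 1.29 head -78.3
[[-6.7, 13.8, -0.3], [-4.8, 14.5, -0.4], [-2.7, 15.1, -0.2], [-0.7, 15.2, -0.3], [1.4, 15.2, -0.2], [3.6, 14.9, -0.2], [5.5, 14.3, -0.2], [0, 0, 0]]
```

>>> carry_out:
  fingers: [0.45, 0.45, 0.45, 0.45, 0.45, 0.45, 0.45, 0.45]
  xyz:
    - [-6.8, 13.8, 0]
    - [-4.8, 14.6, 0]
    - [-2.7, 14.9, 0]
    - [-0.7, 15, 0]
    - [1.4, 15, 0]
    - [3.5, 14.8, 0]
    - [5.5, 12, 0]
    - [0, 0, 0]
  yaw: [0, 0, 0, 0, 0, 0, 0, 0]

```text
clock: 45.05
tool_pos: [0.5365, -0.3406, 0.0548]
ee_rot: [0.995, 0.101, 0.008, -0.009]
wrist_force: [0.4, 0.3, -0.2]
gripper_width: 0.0235
```

Run:
```python
from h import *
arc(.4,n=5,z=.057)
c=grab('wrist'); r=knob(c); print(lev(r))
```

```text
lever(tcp) 0.061 r 0.113 z 0.0548 t 45.05 F [ 0.4  0.3 -0.2] w 0.0235 tilt 1.33 head -78.3
[[-2.7, -9.2, -0.5], [-1.8, -9.4, -0.4], [-2.5, -8.9, -0.5], [-1.7, -9.2, -0.4], [0, 0, 0]]
knob 940 px [381. 417.] ray [ 0.541  -0.3391  0.09  ] mean [ 0.5404 -0.3392  0.0891] mid [ 0.5398 -0.3392  0.089 ] ext [0.018 0.017 0.004]
(np.float64(0.046282180986453154), np.float64(0.10857064739690156))
```

>>> carry_out:
  fingers: [0.45, 0.45, 0.45]
  xyz:
    - [-2.7, -9.2, -0.2]
    - [-1.8, -9.2, 0]
    - [0, 0, 0]
  yaw: [0, 0, 0]

```text
clock: 45.48
tool_pos: [0.5271, -0.3214, 0.0552]
ee_rot: [0.995, 0.102, 0.007, -0.008]
wrist_force: [0.5, -1.0, -1.0]
gripper_width: 0.0236
```

>>> carry_out:
  fingers: [0.45, 0.45, 0.45]
  xyz:
    - [-1.5, -5, 0]
    - [-1.2, -5, 0]
    - [0, 0, 0]
  yaw: [0, 0, 0]

```text
clock: 45.85
tool_pos: [0.522, -0.3113, 0.0556]
ee_rot: [0.995, 0.102, 0.007, -0.008]
wrist_force: [-1.8, -2.0, -0.7]
gripper_width: 0.0235
```

Run:
```python
from h import *
arc(.6,n=6,z=.057)
c=grab('wrist'); r=knob(c); print(lev(r)); save(c,'w42.png',None,1.5)
```

```text
lever(tcp) 0.354 r 0.1104 z 0.0556 t 45.85 F [-1.8 -2.  -0.7] w 0.0235 tilt 1.27 head -78.3
[[-0.7, -5.4, -0.2], [-0.5, -5.4, -0.2], [-0.2, -5.4, -0.2], [-0.1, -5.4, -0.2], [0.2, -5.4, -0.2], [0, 0, 0]]
knob 914 px [396. 420.] ray [ 0.5256 -0.3146  0.09  ] mean [ 0.5249 -0.3147  0.0891] mid [ 0.5242 -0.3149  0.0888] ext [0.017 0.017 0.004]
(np.float64(0.31337222023629957), np.float64(0.10847106717441375))
```

View pics/w42.png

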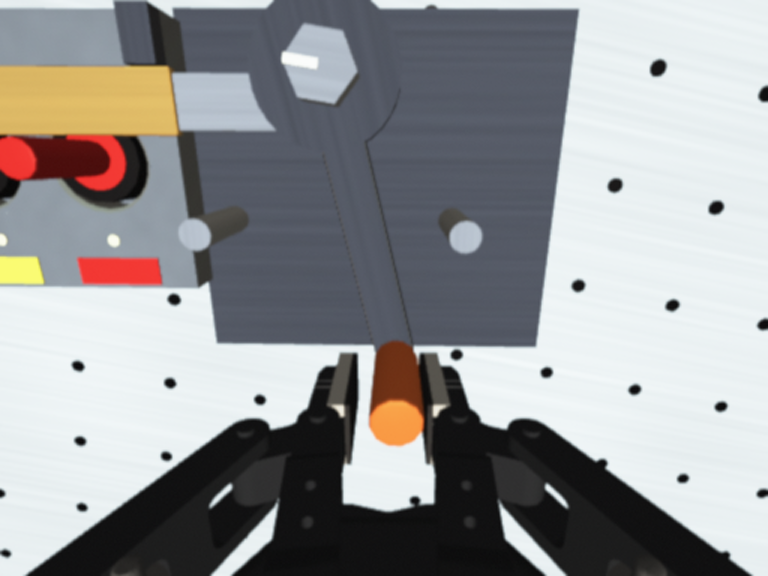

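>>> carry_out:
  fingers: [0.45, 0.45, 0.45]
  xyz:
    - [-0.7, -3, 0]
    - [-0.5, -3, 0]
    - [0, 0, 0]
  yaw: [0, 0, 0]

```text
clock: 46.28
tool_pos: [0.5196, -0.3056, 0.0557]
ee_rot: [0.995, 0.102, 0.007, -0.008]
wrist_force: [0.1, -1.8, 0.1]
gripper_width: 0.0234
```

>>> carry_out:
  fingers: [0.45, 0.45, 0.45]
  xyz:
    - [-0.4, -3, 0]
    - [-0.3, -3, 0]
    - [0, 0, 0]
  yaw: [0, 0, 0]

```text
clock: 46.65
tool_pos: [0.5176, -0.2995, 0.0557]
ee_rot: [0.995, 0.102, 0.007, -0.008]
wrist_force: [0.6, -1.3, -0.0]
gripper_width: 0.0233
```

>>> carry_out:
  fingers: [0.45, 0.45, 0.45]
  xyz:
    - [-0.2, -3, 0]
    - [-0.1, -3, 0]
    - [0, 0, 0]
  yaw: [0, 0, 0]

```text
clock: 47.02
tool_pos: [0.5159, -0.2935, 0.0559]
ee_rot: [0.995, 0.102, 0.007, -0.008]
wrist_force: [-1.0, -4.2, -0.7]
gripper_width: 0.0239
```

Run:
```python
from h import *
arc(.75,n=6,z=.057)
c=grab('wrist'); r=knob(c); print(lev(r)); save(c,'w43.png',None,1.5)
```

```text
lever(tcp) 0.525 r 0.1109 z 0.0559 t 47.025 F [-1.  -4.2 -0.7] w 0.0239 tilt 1.24 head -78.3
[[0.4, -5.0, -0.2], [0.6, -4.9, -0.1], [0.7, -5.0, -0.1], [0.7, -4.9, -0.2], [0.9, -4.8, -0.1], [0, 0, 0]]
knob 911 px [396. 421.] ray [ 0.5192 -0.2969  0.09  ] mean [ 0.5186 -0.297   0.0891] mid [ 0.5179 -0.2971  0.0888] ext [0.017 0.017 0.004]
(np.float64(0.48730481275817117), np.float64(0.10844759194970928))
```

View pics/w43.png

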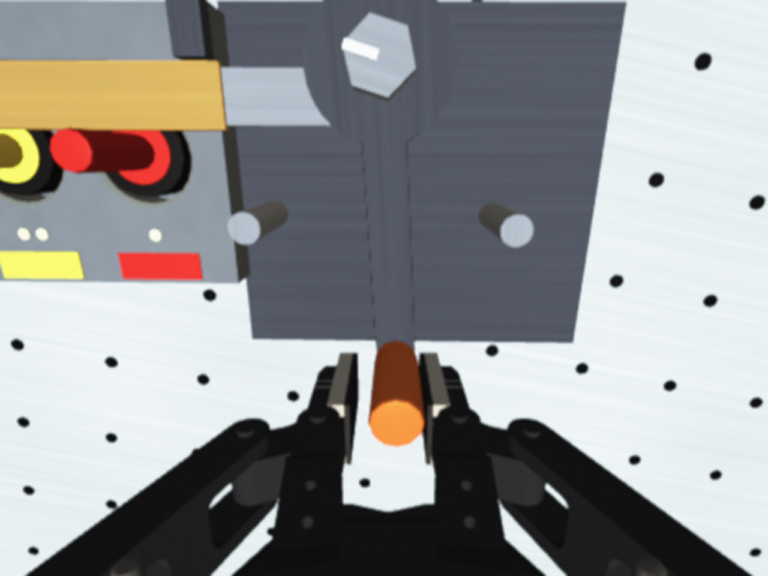

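>>> carry_out:
  fingers: [0.45, 0.45, 0.45]
  xyz:
    - [0.1, -3, 0]
    - [0.2, -3, 0]
    - [0, 0, 0]
  yaw: [0, 0, 0]

```text
clock: 47.45
tool_pos: [0.5149, -0.2882, 0.056]
ee_rot: [0.995, 0.102, 0.007, -0.007]
wrist_force: [0.1, -4.7, -2.1]
gripper_width: 0.0233
```

>>> carry_out:
  fingers: [0.45, 0.45, 0.45]
  xyz:
    - [0.2, -3, 0]
    - [0.2, -3, 0]
    - [0, 0, 0]
  yaw: [0, 0, 0]

```text
clock: 47.82
tool_pos: [0.5139, -0.2834, 0.056]
ee_rot: [0.995, 0.101, 0.007, -0.006]
wrist_force: [0.7, -6.3, -2.5]
gripper_width: 0.0234
```

Run:
```python
from h import *
arc(.75,n=6,z=.057)
c=grab('wrist'); r=knob(c); print(lev(r)); save(c,'w44.png',None,1.5)
```

```text
lever(tcp) 0.617 r 0.1111 z 0.056 t 47.825 F [ 0.7 -6.3 -2.5] w 0.0234 tilt 1.07 head -78.3
[[0.7, -2.9, -0.2], [0.8, -2.9, -0.1], [0.6, -2.8, -0.2], [0.5, -2.9, -0.1], [0.6, -2.9, -0.2], [0, 0, 0]]
knob 909 px [396. 421.] ray [ 0.5171 -0.2868  0.09  ] mean [ 0.5165 -0.2869  0.0892] mid [ 0.5157 -0.287   0.0891] ext [0.018 0.017 0.005]
(np.float64(0.5822913568762195), np.float64(0.10844044401121478))
```

View pics/w44.png

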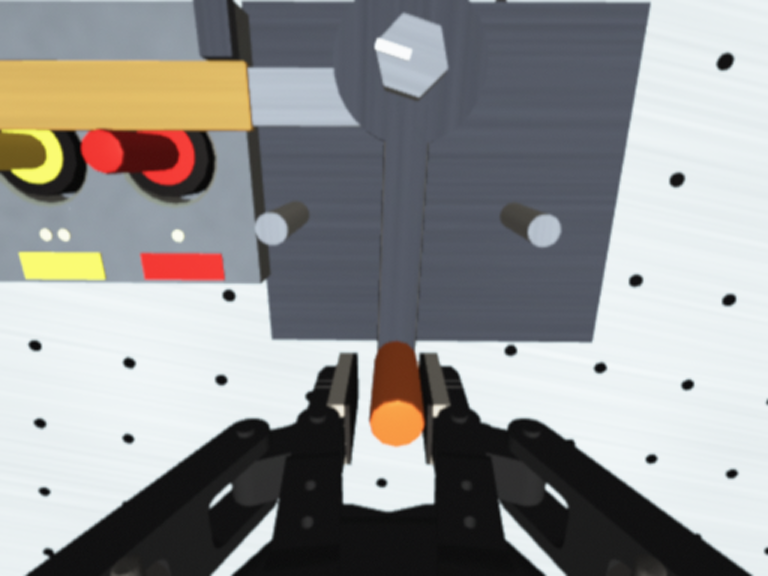

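Run:
```python
from h import *
c=grab('wrist'); a=np.radians(11.2); xc=np.array([np.cos(a),np.sin(a)]); s1=np.array([.5767,-.1775])
save(c,'w44z.png',(0,30,200,180),4)
for u,v in [(100,128),(240,130),(20,128)]:
    print((ray(c,u/1.5,v/1.5,.031)[:2]-s1)@xc)
c=grab('side'); u,v=pix(c,[.58,-.15,.04]); u,v=int(u),int(v); save(c,'side44.png',(u-60,v-45,u+60,v+45),6)
c=grab('scene'); u,v=pix(c,[.58,-.13,.04]); u,v=int(u),int(v); save(c,'scene44.png',(u-60,v-45,u+60,v+45),6)
```

```text
0.007942088848858051
0.007606316859920726
0.007724227411876212
```

View pics/w44z.png

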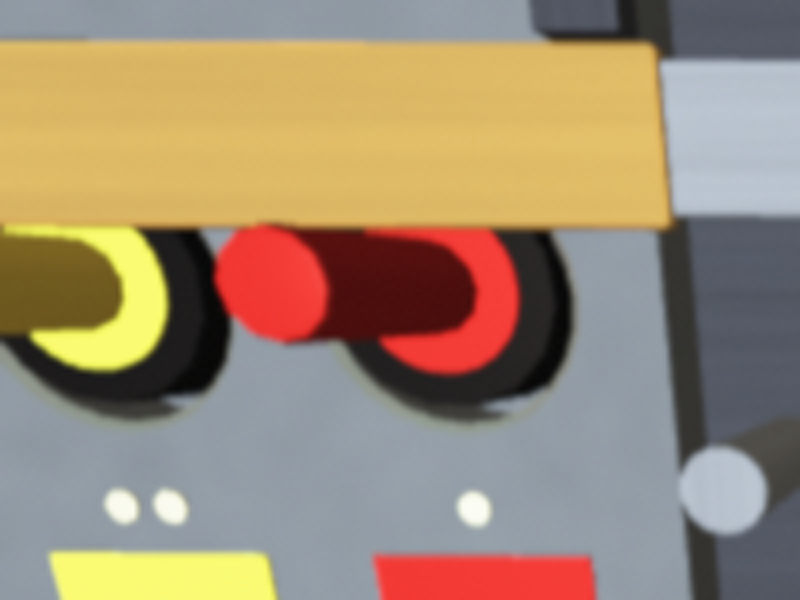

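View pics/side44.png

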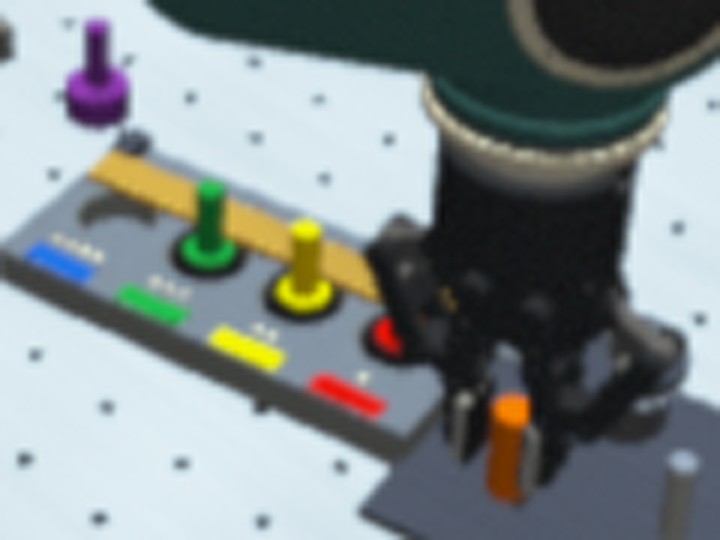

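View pics/scene44.png

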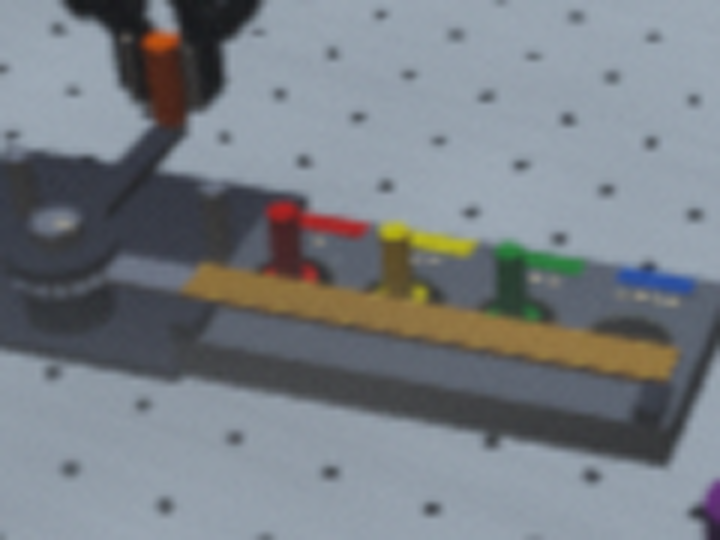

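>>> carry_out:
  fingers: [0.45, 0.45, 0.45, 0.45]
  xyz:
    - [0.3, -4, 0]
    - [0.3, -4, 0]
    - [0.3, -4, 0]
    - [0, 0, 0]
  yaw: [0, 0, 0, 0]

```text
clock: 48.52
tool_pos: [0.5122, -0.2741, 0.056]
ee_rot: [0.995, 0.101, 0.007, -0.003]
wrist_force: [2.0, -9.6, -4.3]
gripper_width: 0.0235
```

Run:
```python
from h import *
arc(.75,n=6,z=.057)
c=grab('wrist'); r=knob(c); print(lev(r)); save(c,'w45.png',None,1.5)
print(pose()[1]['moment'])
```

```text
lever(tcp) 0.702 r 0.1121 z 0.056 t 48.525 F [ 2.  -9.6 -4.3] w 0.0235 tilt 0.89 head -78.4
[[1.0, -0.9, -0.2], [1.0, -1.0, -0.2], [0.6, -0.9, -0.1], [0.2, -1.1, -0.2], [0.2, -1.0, -0.2], [0, 0, 0]]
knob 915 px [397. 419.] ray [ 0.516  -0.2773  0.09  ] mean [ 0.5153 -0.2774  0.0891] mid [ 0.5146 -0.2775  0.0887] ext [0.017 0.017 0.005]
(np.float64(0.6706483713790933), np.float64(0.10841744826020183))
[-1.47506671 -0.10131877 -0.1323174 ]
```

View pics/w45.png

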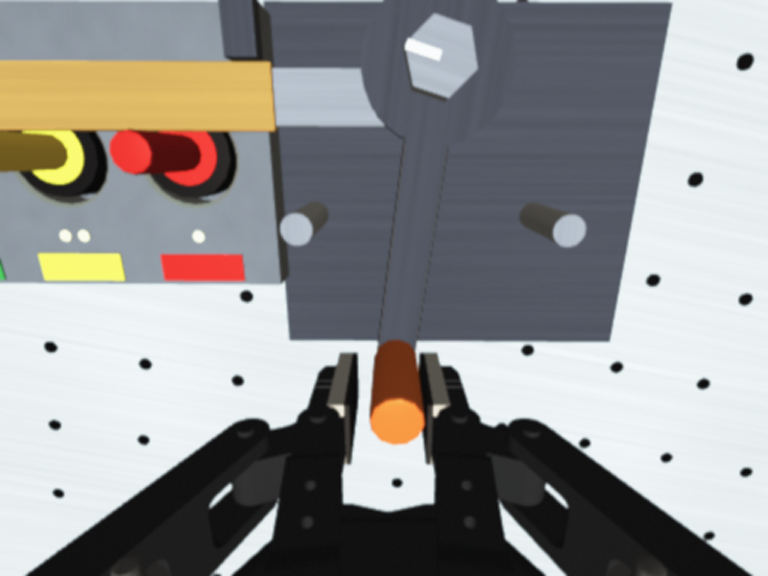

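Run:
```python
from h import *
c=grab('wrist'); save(c,'w45z.png',(250,0,350,75),8)
c3=dict(np.load('w3.npz')); fr=c3['frame'][155:205,285:335,::-1]; cv2.imwrite('pics/w3h.png',cv2.resize(fr,None,fx=8,fy=8,interpolation=cv2.INTER_CUBIC))
```

```text
(no output)
```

View pics/w45z.png

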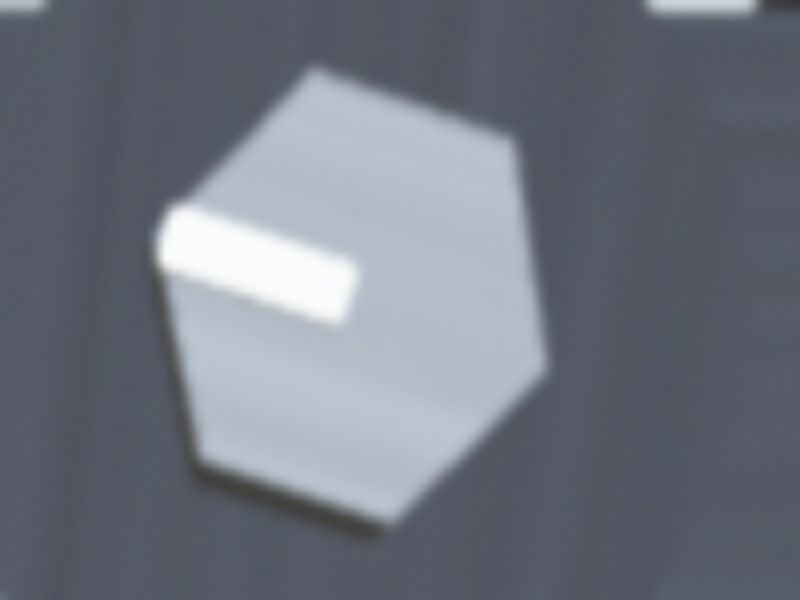

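View pics/w3h.png

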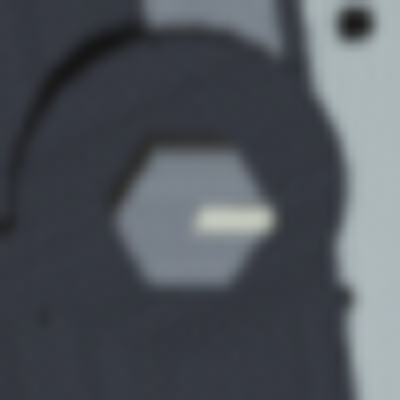

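Run:
```python
from h import *
c=grab('wrist'); c3=dict(np.load('w3.npz'))
def ang(c,x0,y0,p,q):
    a=ray(c,x0+p[0]/8,y0+p[1]/8,.055);b=ray(c,x0+q[0]/8,y0+q[1]/8,.055); d=b-a; return np.degrees(np.arctan2(d[1],d[0]))
a1=ang(c,250,0,(350,293),(168,236)); a0=ang(c3,285,155,(195,219),(272,219))
# centre based
a1b=ang(c,250,0,(355,295),(168,236)); print(a0,a1,a1b)
t=np.radians((a0-a1)%360); print('turn',t, t+2*np.pi)
```

```text
-0.6368807364895164 86.11515405986947 86.00711234270221
turn 4.7690766671784335 11.05226197435802
```

Run:
```python
from h import *
arc(.12,n=8,z=.057)
```

```text
lever(tcp) 0.7 r 0.112 z 0.0561 t 48.675 F [-0.1 -9.8 -3.2] w 0.0235 tilt 0.89 head -78.4
[[-0.5, 9.3, -0.2], [0.3, 9.2, -0.2], [1.0, 9.1, -0.1], [1.5, 9.0, -0.2], [2.0, 8.9, -0.1], [2.7, 8.8, -0.2], [3.4, 8.4, -0.1], [0, 0, 0]]
```

>>> carry_out:
  fingers: [0.45, 0.45, 0.45, 0.45, 0.45, 0.45, 0.45, 0.45]
  xyz:
    - [-0.5, 9.3, 0]
    - [0.3, 9.2, 0]
    - [1, 9, 0]
    - [1.5, 9, 0]
    - [2, 8.9, 0]
    - [2.7, 8.8, 0]
    - [3.4, 8.4, 0]
    - [0, 0, 0]
  yaw: [0, 0, 0, 0, 0, 0, 0, 0]

```text
clock: 49.68
tool_pos: [0.5369, -0.3359, 0.0555]
ee_rot: [0.995, 0.101, 0.007, -0.004]
wrist_force: [-0.1, -1.1, 0.7]
gripper_width: 0.0234
```

Run:
```python
from h import *
arc(0,n=6,z=.057)
c=grab('wrist'); r=knob(c); print(lev(r))
```

```text
lever(tcp) 0.092 r 0.1098 z 0.0555 t 49.675 F [-0.1 -1.1  0.7] w 0.0234 tilt 0.98 head -78.4
[[0.8, 1.9, -0.3], [0.9, 1.8, -0.3], [0.9, 1.8, -0.3], [1.0, 1.7, -0.3], [1.0, 1.8, -0.3], [0, 0, 0]]
knob 910 px [379. 426.] ray [ 0.5373 -0.3343  0.09  ] mean [ 0.5366 -0.3344  0.0891] mid [ 0.536  -0.3344  0.0884] ext [0.017 0.017 0.005]
(np.float64(0.1013990211104814), np.float64(0.10848619502232493))
```

>>> carry_out:
  fingers: [0.45, 0.45, 0.45, 0.45, 0.45, 0.45]
  xyz:
    - [0.9, 2, 0]
    - [1, 2, 0]
    - [1, 2, 0]
    - [1.1, 2, 0]
    - [1.1, 2, 0]
    - [0, 0, 0]
  yaw: [0, 0, 0, 0, 0, 0]

```text
clock: 50.48
tool_pos: [0.5442, -0.3446, 0.0557]
ee_rot: [0.995, 0.101, 0.007, -0.004]
wrist_force: [-0.1, -0.2, -0.9]
gripper_width: 0.0237
```

Run:
```python
from h import *
arc(-.03,n=4,z=.057)
c=grab('wrist'); r=knob(c); print(lev(r)); save(c,'w46.png',None,1.5)
```

```text
lever(tcp) -0.011 r 0.1098 z 0.0557 t 50.475 F [-0.1 -0.2 -0.9] w 0.0237 tilt 0.98 head -78.4
[[0.3, 0.6, -0.4], [0.3, 0.6, -0.4], [0.4, 0.6, -0.5], [0, 0, 0]]
knob 904 px [379. 426.] ray [ 0.5445 -0.3431  0.09  ] mean [ 0.5439 -0.3432  0.0892] mid [ 0.5431 -0.3432  0.0885] ext [0.018 0.017 0.005]
(np.float64(-0.0028865533236875425), np.float64(0.10862618343515645))
```

View pics/w46.png

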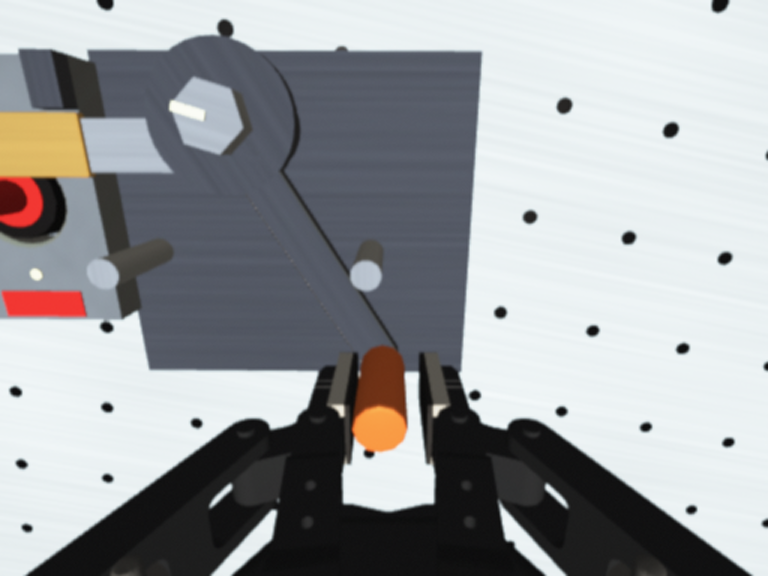

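Estimated near 0, but no stop force yet; nudge until the stop is felt.

>>> carry_out:
  fingers: [0.45, 0.45, 0.45]
  xyz:
    - [0.9, 1.5, 0]
    - [0.9, 1.5, 0]
    - [0, 0, 0]
  yaw: [0, 0, 0]

```text
clock: 50.9
tool_pos: [0.545, -0.3451, 0.0553]
ee_rot: [0.995, 0.101, 0.005, -0.007]
wrist_force: [-1.3, 1.9, 2.1]
gripper_width: 0.0233
```

>>> carry_out:
  fingers: [0.45, 0.45, 0.45]
  xyz:
    - [0.9, 1.5, 0]
    - [0.9, 1.5, 0]
    - [0, 0, 0]
  yaw: [0, 0, 0]

```text
clock: 51.28
tool_pos: [0.5454, -0.3448, 0.0551]
ee_rot: [0.995, 0.102, 0.002, -0.011]
wrist_force: [-0.9, 2.4, 1.1]
gripper_width: 0.0236
```

Run:
```python
from h import *
arc(-.03,n=4,z=.057)
c=grab('wrist'); r=knob(c); print(lev(r)); save(c,'w47.png',None,1.5)
```

```text
lever(tcp) -0.02 r 0.1091 z 0.0551 t 51.275 F [-0.9  2.4  1.1] w 0.0236 tilt 1.25 head -78.3
[[-0.3, 0.6, -0.7], [-0.0, 0.5, -0.6], [0.2, 0.3, -0.7], [0, 0, 0]]
knob 910 px [379. 430.] ray [ 0.5451 -0.3437  0.09  ] mean [ 0.5444 -0.3438  0.0892] mid [ 0.5434 -0.3437  0.0882] ext [0.018 0.017 0.005]
(np.float64(-0.010837503124476585), np.float64(0.1086269503062726))
```

View pics/w47.png

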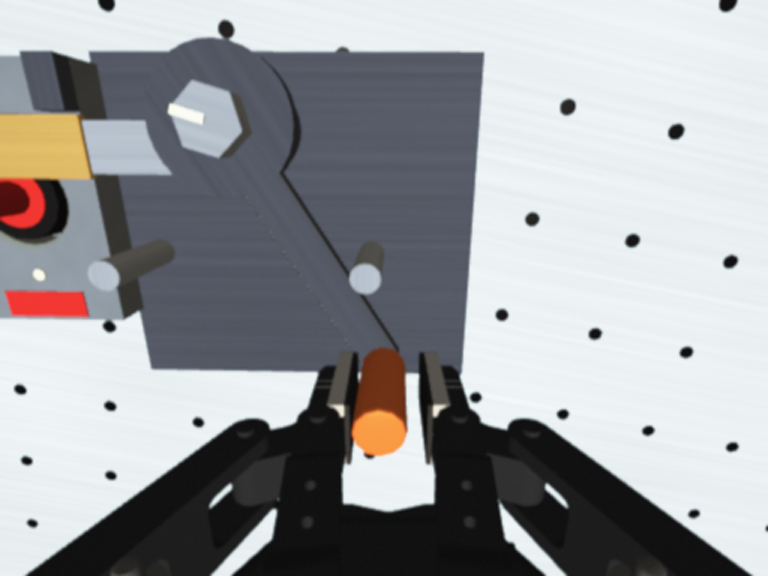

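>>> carry_out:
  fingers: [0.35, 0.35, 0.35, 0.35, 0.35, 0.35, 0.35, 0.35]
  xyz:
    - [-1, -1.5, 0]
    - [0, 0, 0]
    - [0, 0, -15]
    - [0, 0, -20]
    - [0, 0, -30]
    - [0, 0, -35]
    - [0, 0, -10]
    - [0, 0, 0]
  yaw: [0, 0, 0, 0, 0, 0, 0, 0]

```text
clock: 52.32
tool_pos: [0.5443, -0.3469, 0.1748]
ee_rot: [0.995, 0.102, 0.005, -0.008]
wrist_force: [0.5, -0.2, 0.4]
gripper_width: 0.0276
```

Run:
```python
from h import *
c=grab('wrist'); r=knob(c); print(lev(r)); save(c,'w48.png',None,1.5); print(pose()[1]['wrist_force'])
plan([.50,-.17,.2])
```

```text
knob 269 px [383. 299.] ray [ 0.5444 -0.3438  0.09  ] mean [ 0.5441 -0.3438  0.0891] mid [ 0.5438 -0.3438  0.0881] ext [0.017 0.016 0.006]
(np.float64(-0.007167312167285961), np.float64(0.10912266969267856))
[0.03534762 0.62244057 0.54747826]
at [ 0.5443 -0.3468  0.1743] head -78.3 t 52.375 w 0.0279
[[-2.0, -46.0, -6.0], [-2.0, -45.0, -5.0], [-1.0, -46.0, -6.0], [-2.0, -46.0, -6.0]]
[np.float64(-0.0), np.float64(-0.0), np.float64(-0.0), np.float64(-0.0)]
tilt deg 1.1
```

View pics/w48.png

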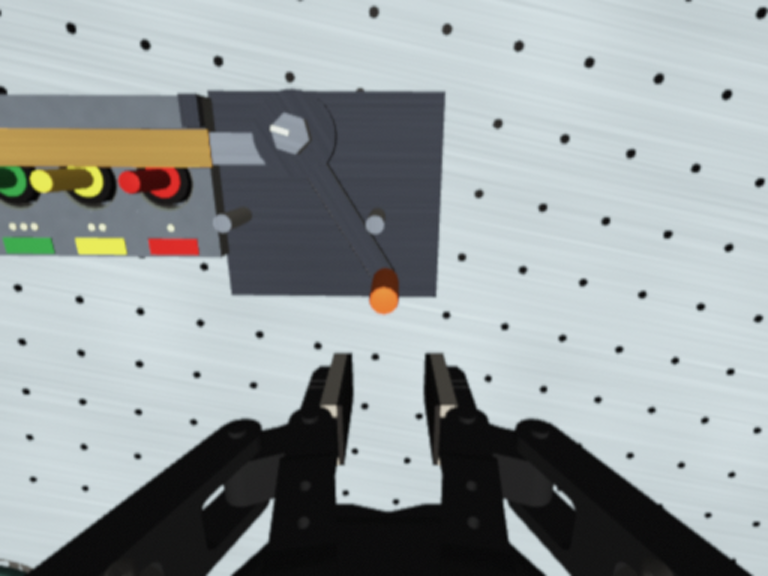

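>>> carry_out:
  fingers: [0.35, 0.35, 0.35, 0.35, 0.35, 0.35]
  xyz:
    - [-2, -46, -6]
    - [-2, -46, -6]
    - [-2, -46, -6]
    - [-2, -46, -6]
    - [0, -30, 0]
    - [0, 0, 0]
  yaw: [0, 0, 0, 0, 0, 0]

```text
clock: 53.12
tool_pos: [0.4891, -0.1327, 0.1944]
ee_rot: [0.995, 0.101, -0.0, -0.012]
wrist_force: [0.0, -0.8, 0.8]
gripper_width: 0.0279
```

Run:
```python
from h import *
c=grab('wrist'); save(c,'w49.png',None,1.5); tops(c); knob(c)
save(c,'w49z.png',(120,80,370,220),3)
for n in ['scene','side']:
    c=grab(n); save(c,n+'49.png',None,1.5)
```

```text
red 176 px 487.0 160.0 ray [ 0.5764 -0.1769  0.062 ] depthmean [ 0.5764 -0.1771  0.0609] mid [ 0.5763 -0.1772  0.0595] ext [0.013 0.013 0.006]
yellow 168 px 403.0 159.0 ray [ 0.5662 -0.1245  0.062 ] depthmean [ 0.5662 -0.1245  0.061 ] mid [ 0.5662 -0.1245  0.061 ] ext [0.013 0.013 0.004]
green 174 px 319.0 159.0 ray [ 0.5556 -0.0721  0.062 ] depthmean [ 0.5556 -0.072   0.0611] mid [ 0.5554 -0.0717  0.0597] ext [0.013 0.013 0.007]
knob 256 px [744. 274.] ray [ 0.5434 -0.342   0.09  ] mean [ 0.5433 -0.3429  0.089 ] mid [ 0.543  -0.3431  0.0885] ext [0.016 0.018 0.005]
```

View pics/w49.png

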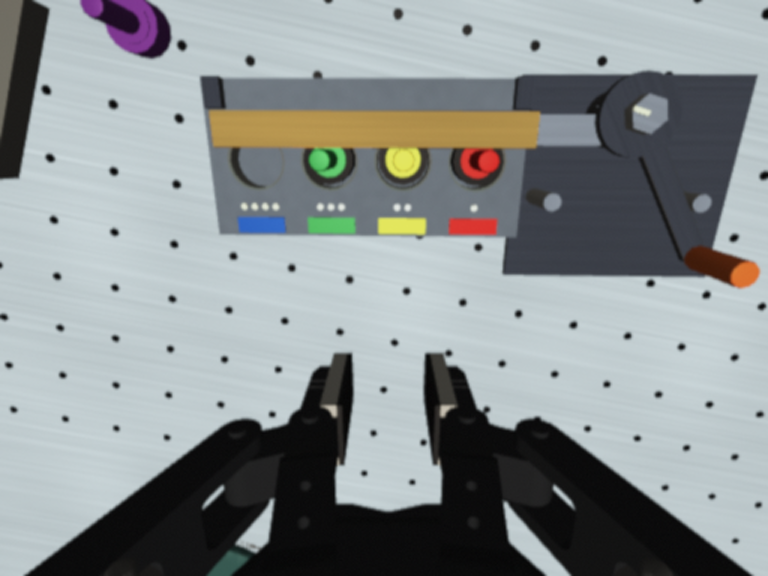

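View pics/w49z.png

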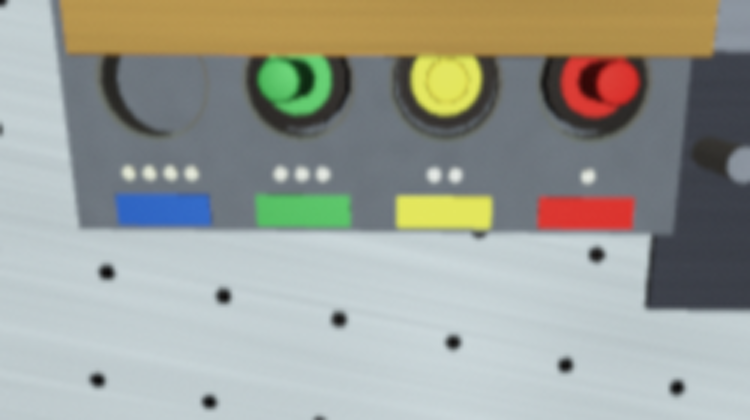

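View pics/scene49.png

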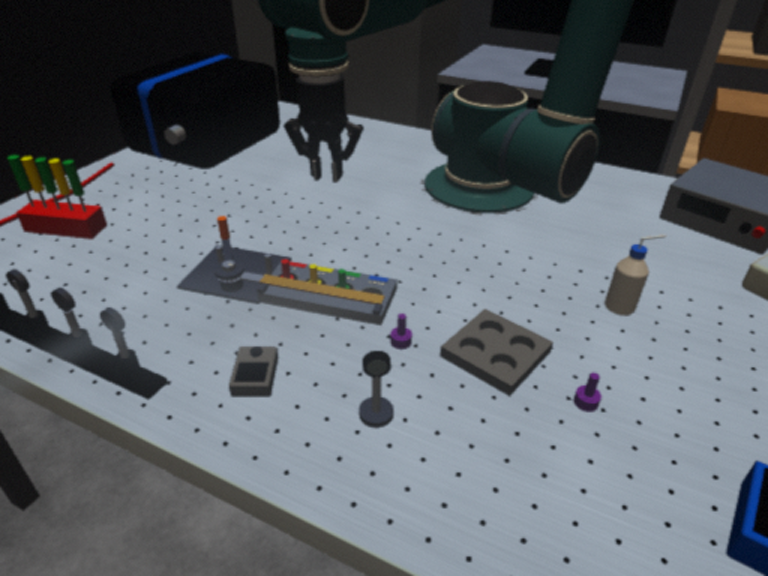

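Run:
```python
from h import *
c=grab('wrist'); a=np.radians(11.2); xc=np.array([np.cos(a),np.sin(a)]); s2=np.array([.5662,-.1245])
for u,v in [(445,54),(300,53.5),(560,54.5)]: print((ray(c,120+u/3,80+v/3,.031)[:2]-s2)@xc)
print(pose()[1]['wrist_force'],pose()[1]['clock'])
```

```text
0.0075917568762105415
0.007519083474169819
0.007614862019636749
[-0.0511175   0.67827608  0.60299839] 53.325
```

```bash
python3 -c "
from workcell import order
print(order.sign_off())"
```

```text
the job is handed in; nothing more can be done
None
```

The job is done and handed in at about 53 s on the robot's clock. The red, yellow and green filters went into slots 1, 2 and 3, in that order. Blue was absent, so slot 4 stays empty. I swung the ratchet lever back and forth until the bolt reached its end stop, then left the lever against its parked stop with the gripper clear.

**Filters:** all three stem tops read about 61 mm above the table, the same reading as in the tray, so they are upright and fully down. The three stems sit within about 1 mm of their slot centres.

**Bolt:** the white stripe turned 4.77 rad. With an estimated start of about 0.2 rad, that puts the bolt near 5.0. The end stop was firm: pushing harder, to about 10 N, no longer turned the bolt or moved the jaw, although the lever itself still gave a little.

**Lever:** I pushed it until it met the parked stop, and in the last pictures it lies against the post.

**Jaw (a disagreement):** the camera put the jaw edge 7.6 mm from the slots' centre line, not 9.5 mm. I took that as the roughly 2 mm calibration error, because the end stop and the stripe both say it is fully closed.

**Green filter:** it touched the slot rim lightly (about 6 N) on the way in. I shifted it and it then went down freely.

In the last overview picture the bystanders and both purple look-alikes stand where they started, and I saw no filter knocked aside and no grip slip.

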